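# Load the tool carrier and latch it in its keyed dock

## Task

Get the hand-tool carrier ready for the next microscope assembly: stand every loose hand tool lying on the bench in a tube of the carrier (screwdrivers handle down, tweezers with the points up, the marker pen either way up). The carrier was put down the wrong way round, so turn it end for end, slide it nose first fully home between the dock's rails and swing the latch shut behind its end plate, with the tools still standing in it. Leave the jar, the pot and the loupe where they are.

Things in the scene. Friction and masses are not known exactly. Their poses are not given: they have to be found in the camera images.
- carrier: Loose aluminium tool carrier, 0.45 kg, resting on the bench. Origin on the underside, midway along its base plate; x points to the nose, z up. Base plate 180 x 110 x 8 mm (x from -90 to +90 mm), nose corners cut back (20 mm along, 12 mm across). Four upright tubes on the nose half, a carry handle on the other. Starts wrong way round, its nose roughly towards the robot
- carrier_end (a point): The carrier can be turned and pushed along on the bench. Middle of the outer face of the carrier's end plate, at carrier (-95, 0, 15) mm. The plate is 5 mm thick, 148 mm wide and 30 mm high, wider than the dock's mouth, so this end does not go in
- carrier_handle (a point): Middle of the handle bar: 56 mm long along the carrier's x, 12 mm wide, 10 mm high, centred 45 mm above the bench at carrier (x, y) = (-58, 0) mm; 32 mm of free height under the bar, a leg at each end
- tube_0 (a point): Centre of the mouth of a tube at carrier (22, 25) mm. All four tubes are alike: 24 mm square inside, 30 mm outside, 57 mm deep, mouth 68 mm above the bench; a plate joins them 10 mm below the mouths; sides parallel to the carrier's x and y
- tube_1 (a point): Centre of the mouth of the tube at carrier (22, -25) mm
- tube_2 (a point): Centre of the mouth of the tube at carrier (66, 25) mm
- tube_3 (a point): Centre of the mouth of the tube at carrier (66, -25) mm
- carrier_nose (a point): Tip of the nose, carrier (90, 0, 4) mm
- dock: Fixed dock: two parallel aluminium C-rails on the bench, 16 mm high, 190 mm long. Origin on the bench in the middle of the mouth, which faces the robot; x into the dock, z up. Channel 114 mm wide (2 mm free each side of the base plate), flaring to about 130 mm over the first 30 mm; beyond that, lips reach 10 mm over the plate's edges, undersides 12 mm up: the carrier must be slid in level along x
- dock_home (a point): Point on the bench at dock (90, 0) mm where the carrier's origin lies when it is fully home, its x along the dock's x; its end plate then butts against the two stop blocks whose faces are at the mouth (dock x = 0)
- latch (a joint): Turn latch at the right of the mouth, rad: 0 = shut, its arm pointing along the dock's +y across the mouth's edge; grows anticlockwise from above; at 1.57 it points along the dock's -x, clear of the mouth; limit 1.7. Stays where left (friction 0.04 N m). Shut, the arm passes 3 mm behind the end plate of a carrier fully home; it cannot shut on one that is not, and when shut keeps the end plate out
- latch_knob (a point): Top of the latch's upright round knob, 12 mm diameter, 25 mm high (25 to 50 mm above the bench), on the arm 40 mm from the pivot
- latch_pivot (a point): The latch's vertical pivot axis, at dock (-14, -100) mm, on top of the arm, 25 mm above the bench. The arm is 12 mm wide, 52 mm long from the pivot, 18 to 25 mm above the bench
- driver_long: Precision screwdriver, 161 mm long, 13 mm handle, 30 g. Origin midway along its length, on the underside as it lies flat (axis 6.5 mm above). y points along it to the handle's end at y = +80 mm; ribbed handle from y = -7 to +77 mm, thin blade from there to y = -80 mm. Grip it by the handle. Lies at first with its handle roughly towards the robot. May be absent (None from the start)
- driver_short: Precision screwdriver, 146 mm long, 13 mm handle. As the other: y points to the handle's end at +73 mm, handle from y = -6 to +69 mm, blade to y = -73 mm, axis 6.5 mm above the origin. 30 g. May be absent
- tweezers: Flat steel tweezers, 122 mm long, 9 mm thick. Origin midway, on the underside as they lie flat (axis 4.5 mm above). y points to the blunt joined end at +60 mm; the points are at y = -60 mm. From y = -18 to +57 mm they are 12 mm wide, nearer the points about 4 mm. 30 g. May be absent
- marker: Marker pen, 130 mm long, 11 mm across; y along it (ends at -65 and +65 mm), origin midway on the underside as it lies flat (axis 5 mm above). 30 g. May be absent
- sample_jar: Bystander: small screw-lid jar, 36 mm across, 40 mm high
- grease_pot: Bystander: low pot with a lid, 52 mm across, 34 mm high
- loupe: Bystander: black eye loupe, 40 mm across, 38 mm high
Not all that is in view belongs to the job. Leave any blue look-alike of the tweezers alone.

How it is judged (in metres and radians):
At the end, for the whole second after the job is handed in: Every hand tool present stands in a tube of the carrier, at its bottom and within 20 degrees of upright, screwdrivers handle down, tweezers points up; the carrier rests nose in, within 5 mm of fully home in the dock; the latch is shut (within 0.1 rad) (angle between each of driver_long, driver_short, tweezers's own y axis and vertical above 2.79159 rad and x of driver_long in the frame of carrier between -0.005 and 0.095 m and y of driver_long in the frame of carrier between -0.055 and 0.055 m and z of driver_long in the frame of carrier between 0.07 and 0.11 m and linear speed of each of driver_long, driver_short, tweezers, marker below 0.15 m/s and x of driver_short in the frame of carrier between -0.005 and 0.095 m and y of driver_short in the frame of carrier between -0.055 and 0.055 m and z of driver_short in the frame of carrier between 0.06 and 0.1 m and x of tweezers in the frame of carrier between -0.005 and 0.095 m and y of tweezers in the frame of carrier between -0.055 and 0.055 m and z of tweezers in the frame of carrier between 0.05 and 0.09 m and (angle between marker's own y axis and vertical above 2.79159 rad or angle between marker's own y axis and vertical below 0.35 rad) and x of marker in the frame of carrier between -0.005 and 0.095 m and y of marker in the frame of carrier between -0.055 and 0.055 m and z of marker in the frame of carrier between 0.06 and 0.1 m and x of carrier in the frame of dock between 0.085 and 0.095 m and x of carrier_nose in the frame of dock above 0.17 m and y of carrier in the frame of dock between -0.008 and 0.008 m and angle between the x axis of carrier and the x axis of dock, either way round below 0.05 rad and height (world z) of carrier below 0.006 m and linear speed of carrier below 0.02 m/s and value of joint latch below 0.1 rad); the robot touches nothing.
It fails at once if the jar is pushed more than 3 cm or tipped over (distance of sample_jar from where it was at the start of the episode above 0.03 m or angle between sample_jar's own z axis and vertical above 0.6 rad).
It fails at once if the pot is pushed more than 3 cm or tipped over (distance of grease_pot from where it was at the start of the episode above 0.03 m or angle between grease_pot's own z axis and vertical above 0.6 rad).
It fails at once if the loupe is pushed more than 3 cm or tipped over (distance of loupe from where it was at the start of the episode above 0.03 m or angle between loupe's own z axis and vertical above 0.6 rad).
Of driver_long, driver_short, tweezers, marker only 2 to 4 are there at a start; the rules pass over those that are not, and their reading is None.
At some moment in a run one of driver_long, driver_short, tweezers, marker, carrier may be knocked a few centimetres aside while the robot is not near it.
Once in a run the grip may slacken for a moment while it holds something.
It also fails if it takes over 210 s, if anything falls off the work surface, if the arm or the gripper's body presses on something with over 40 N, if the wrist force passes 120 N, or if a joint passes its speed limit or range.

## Robot

A 6-joint arm with a two-finger parallel gripper is mounted at the origin on a cart in front of the work surface, level with it; the furniture and walls round the work are solid. World frame = base frame: x ahead of the robot, y to its left, z up, the work surface at z = 0. Lengths are in m, angles in degrees, forces in N, time in s.
With the tool pointing down it reaches from about 0.375 to 0.9 m from the base axis. Payload 3.1 kg.
Tool frame: the origin (TCP) lies midway between the tips of the shut fingers; the grasp point (between the pads) lies 19 mm behind it; z points along the fingers, y is the line along which they close (so a half turn about z gives the same grasp; the last joint's range is limited). The gripper opens to 87 mm and grips with 3 to 60 N. Pads are 19 mm wide; open, the fingers measure 117 mm over their backs; the gripper's body (75 mm by 190 mm) begins 51 mm behind the grasp point.
Start: joints at [66.492, 30.224, 82.088, -0, 67.689, -10.227], TCP at [0.144, 0.608, 0.186] pointing down, gripper open.
Joint ranges: [-176.69, 176.69], [-43.24, 126.21], [12.49, 139.97], [-82, 262], [0, 151.66], [-163.58, 163.58]. Speed limits (degrees/s): [159.86, 159.86, 180, 180, 180, 180].

## Interface

Orientations are given as a 3x3 rotation matrix whose columns are the frame's x, y, z axes.
In Python, from rig import read_state, capture, camera_info, hand_in gives the robot as it stands.
- The arm moves only by the tool drive_tool, never from a script. Its argument "motion" is a list of rows, each a list of 2 entries, a list of its own where there are three numbers: the shift along the tool's x, y, z in mm, then the turn, a rotation vector about the tool's x, y, z in rad. A call has 1 to 5 rows; each row shifts and turns the commanded pose from where the row before left it, along the tool's axes as they then stand; what a row does not reach is not made up. A row lasts 1/10 s, in which the tool goes at most 50 mm and 8.59 degrees, less where a joint would pass 70% of its speed; a pose out of reach is approached as far as the arm can. A call is refused whole if a number of a shift passes 50 or a number of a turn 0.15, either way. A call with a gripper value outside its range is refused whole. "gripper" is the opening, from 0 (shut) to 1 (fully open), set as the call begins (left out, the last holds). The fingers move at their own pace and stop on an object; the grip force is fixed at half the most. Time passes only in rows, so rows that do not move let the fingers close. It gives the time, the measured TCP pose, the force, the opening and the grip force at its end, in the units of the state.
- read_state(): the state, without advancing time (a new reading comes with each control period).
- capture(name): name is "scene" or "top" or "wrist"; returns the picture (420x560x3 uint8, red, green, blue); there is no depth.
- camera_info(name): a dict with "fovy" (degrees; the focal length in pixels is half the picture's height over the tangent of half this angle, whatever the lens; pixels are square), "cx", "cy" (the principal point, pixels), "xyz" and "orientation" of the camera in the world; the wrist camera has in their place "T_tool_cam" (4x4, takes a point from camera to tool coordinates, whose origin is the TCP and whose axes are the flange's). Camera axes: x right, y down, z forward; pixel columns grow to the right and rows downward; lengths in m; the calibration is good to about 2 mm. A picture is of the moment at which its call begins: read the wrist's pose just before it. camera_info takes no time and is no camera call.
- hand_in(): hands the job in; it is judged then, once.
The state is a dict: "time_s": time; "joint_positions": joint angles; "qvel": joint speeds; "tau": joint torques, N m; "position": TCP position; "tcp_rot": TCP orientation; "force": force on the tool from outside, world axes, zero at the start; "moment": the same for the moment, N m; "opening": opening from 0.0 (shut) to 1.0 (fully open); "grasp_force": force on a finger pad.
Only numpy, scipy, OpenCV 4.12 (cv2) and the standard library are available. Lean on these libraries where they do the work, as an engineer would, in place of code of your own. Each camera call takes 0.05 s, during which the arm holds its last target. There are 200 camera calls.

## Working session

There is one attempt and no reset: what is moved stays moved. The work goes in short steps, Python scripts to look and compute and a tool call to move; the robot and the scene stay as the last step left them, time stands still between calls to the robot, and variables do not carry over. Pictures are saved under pics/ and viewed, at most 14 in all, crops included, and the job is handed in when it is done.

Besides the shell and the picture viewer there is one more tool, called after "Emit:" as name(argument=value, ...) on one line, values as JSON. drive_tool: Moves the arm, as the interface text tells. Its arguments: {"type":"object","properties":{"motion":{"type":"array","items":{"type":"array"}},"gripper":{"type":"number"}},"required":["motion"]}

```bash
ls; mkdir -p pics
python3 - <<'E'
from rig import *
import cv2,numpy as np
s=read_state();print(s['time_s'],s['position'],s['tcp_rot'],s['opening'],s['force'])
for n in("scene","top","wrist"):
    print(n,camera_info(n)); im=capture(n); cv2.imwrite(f'pics/{n}0.png',im[:,:,::-1])
E
```

```text
pics
0.0 [0.14321991 0.60752124 0.18487168] [[-9.73257430e-01  2.29715439e-01 -8.89908001e-04]
 [ 2.29716817e-01  9.73255384e-01 -2.03523805e-03]
 [ 3.98582150e-04 -2.18523739e-03 -9.99997533e-01]] 0.9981404163000213 [-0.16897102  0.30070729  0.0547214 ]
scene {'fovy': 55.75982738769193, 'cx': 277.1075495923435, 'cy': 209.67361120003895, 'xyz': array([0.12442329, 1.09854147, 0.74876201]), 'orientation': array([[-0.90103246, -0.22546072,  0.37055089],
       [-0.4335145 ,  0.49633997, -0.75213816],
       [-0.01434161, -0.83834008, -0.54495892]])}
top {'fovy': 49.00158652676821, 'cx': 280.7164470966252, 'cy': 213.52355572182125, 'xyz': array([0.41134479, 0.13874517, 1.20576715]), 'orientation': array([[-0.0022033 , -0.98780617,  0.15567311],
       [-0.99997975,  0.00124689, -0.00624107],
       [ 0.00597086, -0.15568371, -0.98778891]])}
wrist {'fovy': 71.28873807674455, 'cx': 277.17254122991733, 'cy': 209.08768202573776, 'T_tool_cam': array([[-6.60222077e-04, -9.67625841e-01, -2.52388183e-01,
         6.78606883e-02],
       [ 9.99999694e-01, -5.33001360e-04, -5.72435615e-04,
         3.07908030e-04],
       [ 4.19380248e-04, -2.52388484e-01,  9.67625897e-01,
        -1.97501341e-01],
       [ 0.00000000e+00,  0.00000000e+00,  0.00000000e+00,
         1.00000000e+00]])}
```

View pics/top0.png

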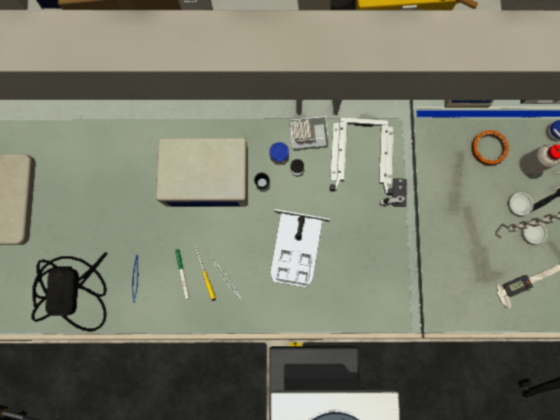

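View pics/scene0.png

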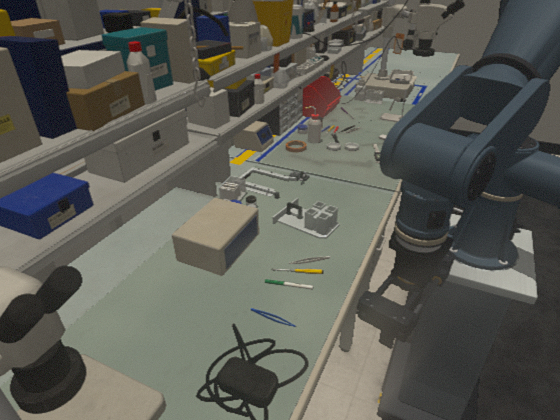

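```bash
cat > h.py <<'E'
import numpy as np,cv2
from rig import *
def cam(n,s=None):
    c=camera_info(n);f=210/np.tan(np.radians(c['fovy']/2))
    if n=='wrist':
        T=np.eye(4);T[:3,:3]=s['tcp_rot'];T[:3,3]=s['position'];T=T@c['T_tool_cam'];R,t=T[:3,:3],T[:3,3]
    else: R,t=np.array(c['orientation']),np.array(c['xyz'])
    return f,c['cx'],c['cy'],R,t
def w(C,u,v,z):
    f,cx,cy,R,t=C;d=R@np.array([(u-cx)/f,(v-cy)/f,1]);return t+d*(z-t[2])/d[2]
def px(C,p):
    f,cx,cy,R,t=C;q=R.T@(np.array(p)-t);return np.array([cx+f*q[0]/q[2],cy+f*q[1]/q[2]])
def snap(n,name):
    s=read_state();im=capture(n);cv2.imwrite(f'pics/{name}.png',im[:,:,::-1]);return cam(n,s),im,s
def crop(src,x0,y0,x1,y1,k,name):
    im=cv2.imread(f'pics/{src}.png')[y0:y1,x0:x1];cv2.imwrite(f'pics/{name}.png',cv2.resize(im,None,fx=k,fy=k,interpolation=cv2.INTER_CUBIC))
E
python3 - <<'E'
from h import *
crop('top0',120,110,420,310,2.6,'c1')
C=cam('top')
for n,u,v,z in [('blue0',137,256,.004),('blue1',134,302,.004),('grn0',177,249,.005),('grn1',187,299,.005),('yel0',195,247,.006),('yel1',214,299,.006),('tw0',215,262,.004),('tw1',241,298,.004),('edge',280,337,0),('pivot',401,199,.025),('nosehi',275,282,.008)]:
    print(n,w(C,u,v,z).round(3))
E
```

```text
blue0 [0.49  0.505 0.004]
blue1 [0.372 0.507 0.004]
grn0 [0.507 0.401 0.005]
grn1 [0.379 0.372 0.005]
yel0 [0.512 0.354 0.006]
yel1 [0.379 0.302 0.006]
tw0 [0.474 0.302 0.004]
tw1 [0.382 0.234 0.004]
edge [0.284 0.134 0.   ]
pivot [ 0.635 -0.183  0.025]
nosehi [0.422 0.146 0.008]
```

View pics/c1.png

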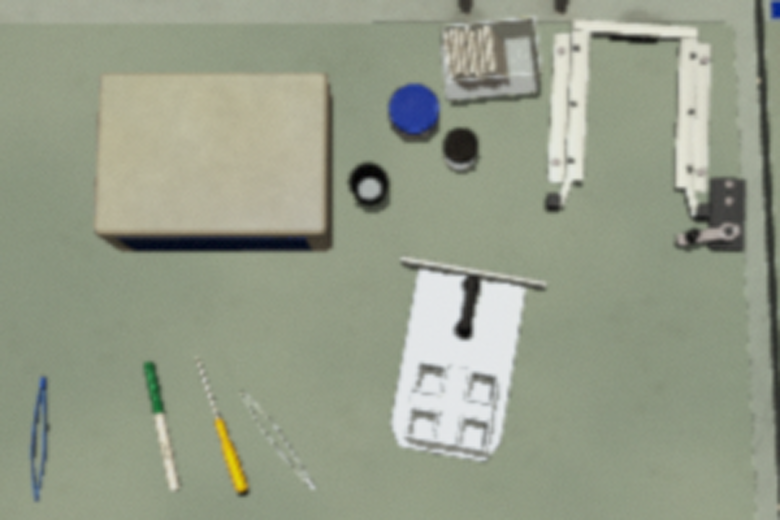

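Emit:
drive_tool(motion=[[[-40,-22,-10],[0,0,0]],[[-40,-22,-10],[0,0,0]],[[-40,-22,-10],[0,0,0]],[[-40,-22,-10],[0,0,0]],[[-40,-22,-10],[0,0,0]]])

```text
time_s: 0.65
position: [0.3138, 0.4538, 0.236]
tcp_rot: [[-0.973, 0.229, -0.0], [0.229, 0.973, -0.0], [0.0, -0.0, -1.0]]
force: [0.6, -0.4, 0.1]
opening: 1.002
grasp_force: 0.0
```

Emit:
drive_tool(motion=[[[-40,-22,-10],[0,0,0]],[[-40,-22,-10],[0,0,0]],[[-40,-22,-10],[0,0,0]],[[-40,-22,-10],[0,0,-0.116]],[[0,0,0],[0,0,-0.116]]])

```text
time_s: 1.15
position: [0.4539, 0.3294, 0.2771]
tcp_rot: [[-1.0, 0.001, 0.005], [0.001, 1.0, -0.0], [-0.005, -0.0, -1.0]]
force: [0.6, 0.4, 0.1]
opening: 1.0
grasp_force: 0.0
```

Run:
```python
from h import *
C,im,s=snap('wrist','w1');print(s['time_s'],s['position'],s['tcp_rot'].round(3),s['joint_positions'])
```

```text
1.15 [0.45394311 0.32943699 0.27712727] [[-1.     0.001  0.005]
 [ 0.001  1.    -0.   ]
 [-0.005 -0.    -1.   ]] [ 24.64244769  19.65465143  84.86453409  -0.14534076  75.21251535
 -65.23838895]
```

View pics/w1.png

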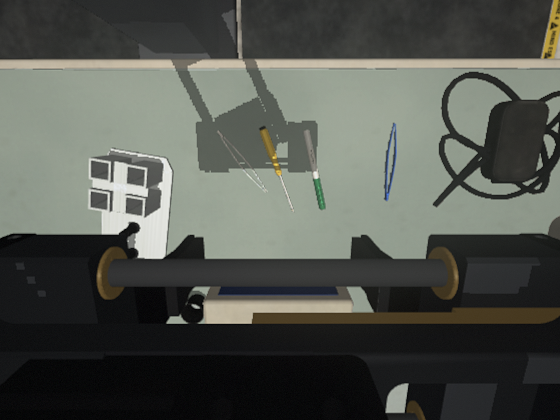

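Emit:
drive_tool(motion=[[[-3,-47,-3],[0,0,0.1]],[[0,-47,-3],[0,0,0.0]],[[0,-47,-3],[0,0,0]],[[0,-47,-3],[0,0,0]],[[0,-47,-3],[0,0,0]]])

```text
time_s: 1.7
position: [0.4315, 0.0979, 0.2906]
tcp_rot: [[-0.995, 0.1, -0.001], [0.1, 0.995, 0.0], [0.001, 0.0, -1.0]]
force: [-0.1, -0.1, -0.8]
opening: 0.998
grasp_force: 0.0
```

Emit:
drive_tool(motion=[[[0,-47,-3],[0,0,0]],[[0,-47,-3],[0,0,0]],[[0,-47,-3],[0,0,0]],[[0,0,0],[0,0,0.149]],[[0,0,0],[0,0,0.149]]])

```text
time_s: 2.2
position: [0.418, -0.0426, 0.2996]
tcp_rot: [[-0.917, 0.398, -0.001], [0.398, 0.917, 0.001], [0.001, 0.0, -1.0]]
force: [-0.2, -0.2, -0.4]
opening: 1.002
grasp_force: 0.0
```

Emit:
drive_tool(motion=[[[0,0,0],[0,0,0.149]],[[0,0,0],[0,0,0.149]],[[0,0,0],[0,0,0.149]],[[0,0,0],[0,0,0.149]],[[0,0,0],[0,0,0.149]]])

```text
time_s: 2.7
position: [0.418, -0.0406, 0.2995]
tcp_rot: [[-0.408, 0.913, -0.001], [0.913, 0.408, 0.001], [0.001, -0.001, -1.0]]
force: [-0.6, 0.4, -0.7]
opening: 0.998
grasp_force: 0.0
```

Emit:
drive_tool(motion=[[[0,0,0],[0,0,0.149]],[[0,0,0],[0,0,0.149]],[[0,0,0],[0,0,0.149]],[[0,0,0],[0,0,0.149]],[[0,0,0],[0,0,0.149]]])

```text
time_s: 3.2
position: [0.4181, -0.0405, 0.2995]
tcp_rot: [[0.318, 0.948, -0.001], [0.948, -0.318, 0.001], [0.0, -0.001, -1.0]]
force: [-0.4, 0.1, 0.5]
opening: 1.002
grasp_force: 0.0
```

Emit:
drive_tool(motion=[[[0,0,0],[0,0,0.149]],[[0,0,0],[0,0,0.149]],[[0,0,0],[0,0,0.149]],[[0,0,0],[0,0,0.149]],[[0,0,0],[0,0,0.149]]])

```text
time_s: 3.7
position: [0.4181, -0.0405, 0.2995]
tcp_rot: [[0.877, 0.481, -0.001], [0.481, -0.877, 0.001], [-0.001, -0.001, -1.0]]
force: [-0.0, -0.3, 0.0]
opening: 0.998
grasp_force: 0.0
```

Emit:
drive_tool(motion=[[[0,0,0],[0,0,0.149]],[[0,0,0],[0,0,0.149]],[[0,0,0],[0,0,0.149]],[[0,0,0],[0,0,0.06]],[[0,0,0],[0,0,0]]])

```text
time_s: 4.2
position: [0.4181, -0.0407, 0.2995]
tcp_rot: [[1.0, 0.001, -0.001], [0.001, -1.0, 0.001], [-0.001, -0.001, -1.0]]
force: [-0.4, -0.6, -0.9]
opening: 1.004
grasp_force: 0.0
```

Run:
```python
from h import *
C,im,s=snap('wrist','w2');print(s['time_s'],s['position'],s['tcp_rot'].round(3),s['joint_positions'])
crop('w2',0,0,560,260,1.4,'w2c')
```

```text
4.2 [ 0.41814464 -0.04066763  0.29949238] [[ 1.     0.001 -0.001]
 [ 0.001 -1.     0.001]
 [-0.001 -0.001 -1.   ]] [-2.08869759e+01  5.89053725e+00  1.00075260e+02  1.46443949e-02
  7.40987913e+01  6.90280066e+01]
```

View pics/w2c.png

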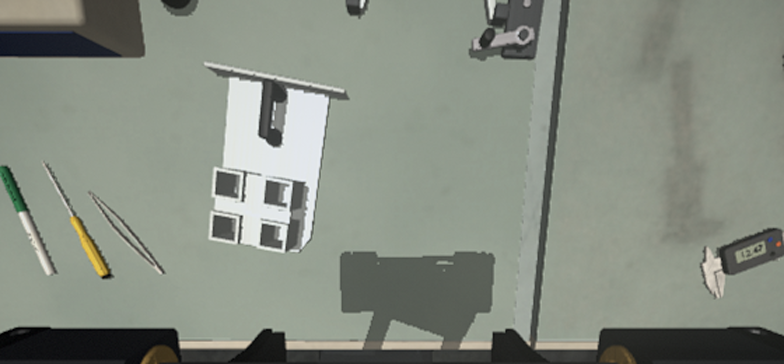

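Run:
```python
from h import *
s=read_state();C=cam('wrist',s)
def fit(P,Q): # P local, Q world 2d
    P,Q=np.array(P),np.array(Q);p,q=P.mean(0),Q.mean(0);A=(P-p);B=(Q-q)
    a=np.arctan2((A[:,0]*B[:,1]-A[:,1]*B[:,0]).sum(),(A*B).sum());R=np.array([[np.cos(a),-np.sin(a)],[np.sin(a),np.cos(a)]])
    t=q-R@p;return t,a,(Q-(P@R.T+t))
px_=[(277,192),(228,184),(272,235),(225,227)]
Q=[w(C,u/1.4,v/1.4,.068)[:2] for u,v in px_]
t,a,e=fit([(.022,.025),(.022,-.025),(.066,.025),(.066,-.025)],Q);print('carrier',t,np.degrees(a),e.round(4).tolist())
R=np.array([[np.cos(a),-np.sin(a)],[np.sin(a),np.cos(a)]]);print('handle',t+R@[-.058,0],'end',t+R@[-.095,0])
for n,u,v,z in[('hand_top',266,82,.05),('hand_bot',266,140,.05),('end L',207,64,.03),('end R',347,94,.03),('knob',490,36,.05),('pivot',524,34,.027),
 ('mk0',5,168,.005),('mk1',52,274,.005),('dr0',45,163,.006),('dr1',106,276,.006),('tw0',90,192,.004),('tw1',162,272,.004)]:print(n,w(C,u/1.4,v/1.4,z).round(4))
```

```text
carrier [0.50695736 0.09326816] 170.37303844068094 [[0.0003, -0.0], [-0.0003, -0.0003], [0.0001, 0.0007], [-0.0001, -0.0004]]
handle [0.56414058 0.08356866] end [0.60061952 0.07738105]
hand_top [0.5873 0.0809 0.05  ]
hand_bot [0.533  0.0849 0.05  ]
end L [0.6084 0.1457 0.03  ]
end R [0.5805 0.0025 0.03  ]
knob [ 0.6284 -0.139   0.05  ]
pivot [ 0.6375 -0.1786  0.027 ]
mk0 [0.5066 0.3996 0.005 ]
mk1 [0.3823 0.371  0.005 ]
dr0 [0.5121 0.3517 0.006 ]
dr1 [0.3801 0.3046 0.006 ]
tw0 [0.48   0.3075 0.004 ]
tw1 [0.3848 0.2364 0.004 ]
```

Emit:
drive_tool(motion=[[[35,16,0],[0,0,0]],[[35,16,0],[0,0,0]],[[35,16,0],[0,0,0]],[[0,0,0],[0,0,0]]], gripper=0.3)

```text
time_s: 4.65
position: [0.5279, -0.0914, 0.2991]
tcp_rot: [[1.0, 0.002, 0.003], [0.002, -1.0, -0.001], [0.003, 0.001, -1.0]]
force: [-1.4, 0.4, 0.8]
opening: 0.724
grasp_force: 0.0
```

Run:
```python
from h import *
C,im,s=snap('wrist','w3');print(s['time_s'],s['position'])
np.save('w3s.npy',np.r_[s['position'],s['tcp_rot'].ravel()])
crop('w3',150,0,460,200,2.5,'w3c')
```

```text
4.65 [ 0.52786962 -0.09136397  0.29913389]
```

View pics/w3c.png

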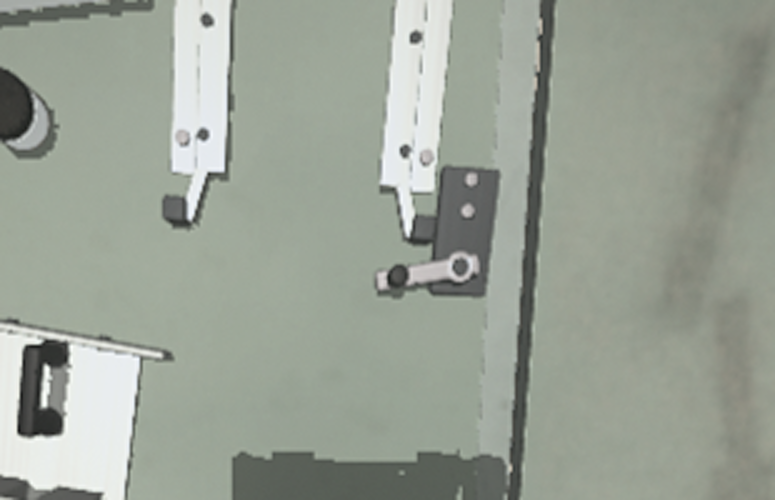

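Emit:
drive_tool(motion=[[[35,16,25],[0,0,0]],[[35,17,35],[0,0,0]],[[35,17,35],[0,0,0]],[[0,0,45],[0,0,0]],[[0,0,45],[0,0,0]]])

```text
time_s: 5.2
position: [0.6257, -0.1373, 0.1166]
tcp_rot: [[1.0, 0.002, 0.0], [0.002, -1.0, 0.0], [0.0, -0.0, -1.0]]
force: [-0.8, 0.8, -1.3]
opening: 0.314
grasp_force: 0.0
```

Run:
```python
from h import *
a=np.load('w3s.npy');s={'position':a[:3],'tcp_rot':a[3:].reshape(3,3)};C=cam('wrist',s)
print(read_state()['position'])
```

```text
[ 0.62565558 -0.13733709  0.11662907]
```

Run:
```python
from h import *
a=np.load('w3s.npy');s={'position':a[:3],'tcp_rot':a[3:].reshape(3,3)};C=cam('wrist',s)
W=lambda u,v,z:w(C,150+u/2.5,v/2.5,z)
for n,u,v,z in[('Lin0',227,172,.016),('Lin1',234,2,.016),('Lout0',172,171,.016),('Lout1',175,2,.016),('Rin0',381,186,.016),('Rin1',395,2,.016),('Rout0',433,190,.016),('Rout1',452,2,.016),('piv',460,266,.027),('knob',398,274,.05),('stopL',174,209,.03),('stopR',422,229,.03)]:print(n,W(u,v,z).round(4))
```

```text
Lin0 [ 0.6917 -0.0368  0.016 ]
Lin1 [ 0.7813 -0.0435  0.016 ]
Lout0 [ 0.6922 -0.0036  0.016 ]
Lout1 [ 0.7813 -0.0096  0.016 ]
Rin0 [ 0.684  -0.1299  0.016 ]
Rin1 [ 0.7815 -0.1358  0.016 ]
Rout0 [ 0.6818 -0.1615  0.016 ]
Rout1 [ 0.7815 -0.1685  0.016 ]
piv [ 0.6372 -0.1781  0.027 ]
knob [ 0.6307 -0.138   0.05  ]
stopL [ 0.6687 -0.0063  0.03  ]
stopR [ 0.6578 -0.1538  0.03  ]
```

Emit:
drive_tool(motion=[[[1,1,45],[0,0,0]],[[0,0,37],[0,0,0]],[[0,0,0],[0,0,0]]])

```text
time_s: 5.5
position: [0.6207, -0.1358, 0.0306]
tcp_rot: [[1.0, 0.002, -0.013], [0.002, -1.0, 0.005], [-0.013, -0.005, -1.0]]
force: [-1.1, 0.8, -0.1]
opening: 0.301
grasp_force: 0.0
```

Emit:
drive_tool(motion=[[[0,0,0],[0,0,0]],[[0,0,0],[0,0,0]],[[0,0,0],[0,0,0]]], gripper=0.0)

```text
time_s: 5.8
position: [0.6286, -0.1392, 0.039]
tcp_rot: [[1.0, 0.002, 0.005], [0.002, -1.0, -0.002], [0.005, 0.002, -1.0]]
force: [0.8, -0.7, 0.1]
opening: 0.11
grasp_force: 0.0
```

Emit:
drive_tool(motion=[[[0,0,0],[0,0,0]],[[0,0,0],[0,0,0]]])

```text
time_s: 6.0
position: [0.6274, -0.1388, 0.0374]
tcp_rot: [[1.0, 0.002, 0.002], [0.002, -1.0, -0.001], [0.002, 0.001, -1.0]]
force: [0.8, -0.3, -0.0]
opening: 0.013
grasp_force: 0.0
```

Run:
```python
from h import *
C,im,s=snap('wrist','w4');print(s)
snap('top','t4');crop('t4',360,170,440,230,8,'t4c')
```

```text
{'time_s': 6.0, 'joint_positions': array([-2.24248910e+01,  4.20584449e+01,  8.59691827e+01,  2.47270923e-03,
        5.18397508e+01,  6.74663321e+01]), 'qvel': array([ 3.78966248e-02,  7.28074755e-01,  2.87095211e-01, -4.86423682e-06,
       -9.65671619e-02,  1.20345203e-02]), 'tau': array([ 1.27832458e-02, -4.84485912e+01, -1.33802962e+01,  5.06256474e-02,
       -6.76081167e-02,  1.90944024e-04]), 'position': array([ 0.62742838, -0.13883326,  0.03742496]), 'tcp_rot': array([[ 9.99995933e-01,  1.87096727e-03,  2.15259087e-03],
       [ 1.87280411e-03, -9.99997884e-01, -8.51618507e-04],
       [ 2.15099296e-03,  8.55646425e-04, -9.99997321e-01]]), 'force': array([ 0.75624636, -0.2926459 , -0.00486122]), 'moment': array([-0.07284047,  0.2004794 , -0.03901706]), 'grasp_force': 0.0, 'opening': 0.012921256719634068}
```

View pics/w4.png

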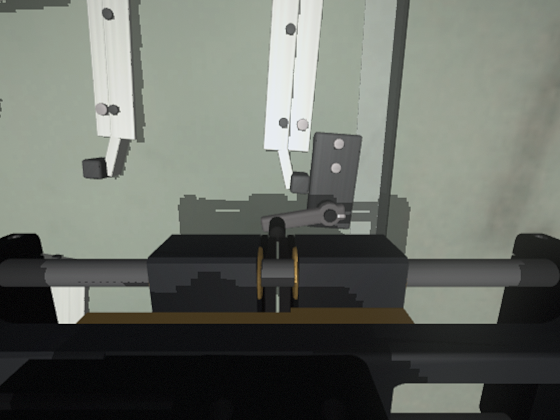

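Run:
```python
from h import *
s=read_state();C=cam('wrist',s)
print(w(C,277,222,.05),w(C,330,215,.027),px(C,[.6305,-.138,.05]),px(C,s['position']))
```

```text
[ 0.63967543 -0.13851364  0.05      ] [ 0.63804362 -0.17748147  0.027     ] [276.2143346  235.20004734] [277.27929306 233.5509202 ]
```

Run:
```python
from h import *
s=read_state();C=cam('wrist',s)
print(w(C,277,221,.025),w(C,265,222,.025))
crop('w4',230,180,370,285,5,'w4c')
```

```text
[ 0.63280252 -0.13853041  0.025     ] [ 0.63201565 -0.12957196  0.025     ]
```

View pics/w4c.png

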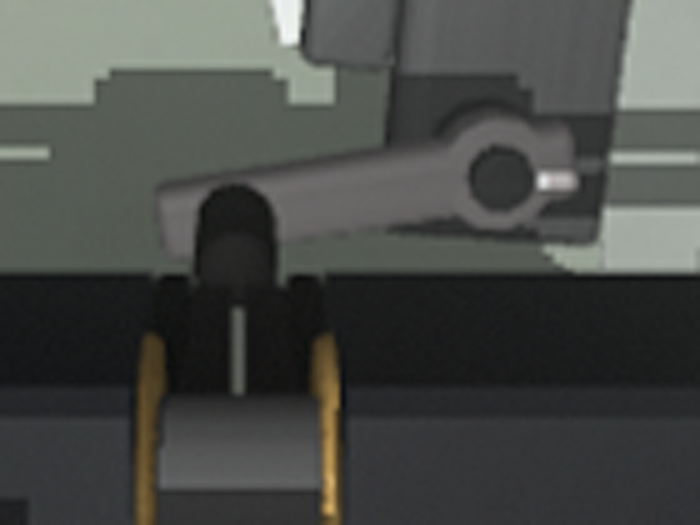

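Emit:
drive_tool(motion=[[[0,0,0],[0,0,0]],[[0,0,0],[0,0,0]],[[0,0,0],[0,0,0]],[[3,0,3],[0,0,0]],[[3,0,2],[0,0,0]]], gripper=0.3)

```text
time_s: 6.6
position: [0.6329, -0.1386, 0.0306]
tcp_rot: [[1.0, 0.002, -0.0], [0.002, -1.0, 0.0], [-0.0, -0.0, -1.0]]
force: [-0.9, -1.0, 0.4]
opening: 0.281
grasp_force: 0.0
```

Emit:
drive_tool(motion=[[[0,0,0],[0,0,0]],[[0,0,0],[0,0,0]]])

```text
time_s: 6.8
position: [0.6327, -0.1385, 0.0307]
tcp_rot: [[1.0, 0.002, -0.0], [0.002, -1.0, 0.0], [-0.0, -0.0, -1.0]]
force: [-0.2, 0.2, 0.4]
opening: 0.295
grasp_force: 0.0
```

Emit:
drive_tool(motion=[[[0,0,0],[0,0,0]],[[0,0,0],[0,0,0]],[[0,0,0],[0,0,0]],[[0,0,0],[0,0,0]]], gripper=0.0)

```text
time_s: 7.2
position: [0.6327, -0.1386, 0.0311]
tcp_rot: [[1.0, 0.002, 0.0], [0.002, -1.0, -0.0], [0.0, 0.0, -1.0]]
force: [0.0, -0.3, -0.4]
opening: 0.045
grasp_force: 0.0
```

Emit:
drive_tool(motion=[[[0,0,-30],[0,0,0]],[[0,0,-10],[0,0,0]],[[14,-3,0],[0,0,0]],[[14,-3,0],[0,0,0]],[[0,0,0],[0,0,0]]])

```text
time_s: 7.7
position: [0.6627, -0.1326, 0.0715]
tcp_rot: [[1.0, 0.003, 0.003], [0.003, -1.0, -0.001], [0.003, 0.001, -1.0]]
force: [-0.0, -1.1, 0.3]
opening: 0.0
grasp_force: 0.0
```

Emit:
drive_tool(motion=[[[0,0,20],[0,0,0]],[[0,0,16],[0,0,0]],[[0,0,0],[0,0,0]],[[-7,1,0],[0,0,0]],[[-7,2,0],[0,0,0]]])

```text
time_s: 8.2
position: [0.6463, -0.1357, 0.0353]
tcp_rot: [[1.0, 0.002, 0.0], [0.002, -1.0, -0.0], [0.0, 0.0, -1.0]]
force: [1.1, 0.4, -0.8]
opening: 0.005
grasp_force: 0.0
```

Emit:
drive_tool(motion=[[[-7,3,0],[0,0,0]],[[-7,3,0],[0,0,0]],[[-7,4,0],[0,0,0]],[[-4,8,0],[0,0,0]],[[-3,8,0],[0,0,0]]])

```text
time_s: 8.7
position: [0.6184, -0.1624, 0.0352]
tcp_rot: [[1.0, 0.002, 0.0], [0.002, -1.0, -0.0], [0.0, 0.0, -1.0]]
force: [-0.2, -1.0, 0.6]
opening: 0.007
grasp_force: 0.0
```

Emit:
drive_tool(motion=[[[-3,8,0],[0,0,0]],[[-3,8,0],[0,0,0]],[[0,0,0],[0,0,0]],[[0,0,-40],[0,0,0]],[[-30,-20,-50],[0,0,0]]])

```text
time_s: 9.2
position: [0.5908, -0.1635, 0.1154]
tcp_rot: [[1.0, 0.0, 0.002], [0.0, -1.0, -0.001], [0.002, 0.001, -1.0]]
force: [0.9, 0.1, 0.9]
opening: 0.002
grasp_force: 0.0
```

Emit:
drive_tool(motion=[[[-40,-20,-50],[0,0,0]],[[-40,-10,-50],[0,0,0]],[[0,0,-50],[0,0,0]],[[0,0,0],[0,0,0]]], gripper=0.4)

```text
time_s: 9.6
position: [0.5315, -0.1404, 0.2486]
tcp_rot: [[1.0, 0.002, 0.014], [0.002, -1.0, -0.007], [0.014, 0.007, -1.0]]
force: [0.4, -0.5, 0.5]
opening: 0.281
grasp_force: 0.0
```

Run:
```python
from h import *
C,im,s=snap('wrist','w5');print(s['time_s'],s['position'])
np.save('w5s.npy',np.r_[s['position'],s['tcp_rot'].ravel()])
crop('w5',150,0,460,230,2.5,'w5c')
```

```text
9.6 [ 0.53148489 -0.14036343  0.24860141]
```

View pics/w5c.png

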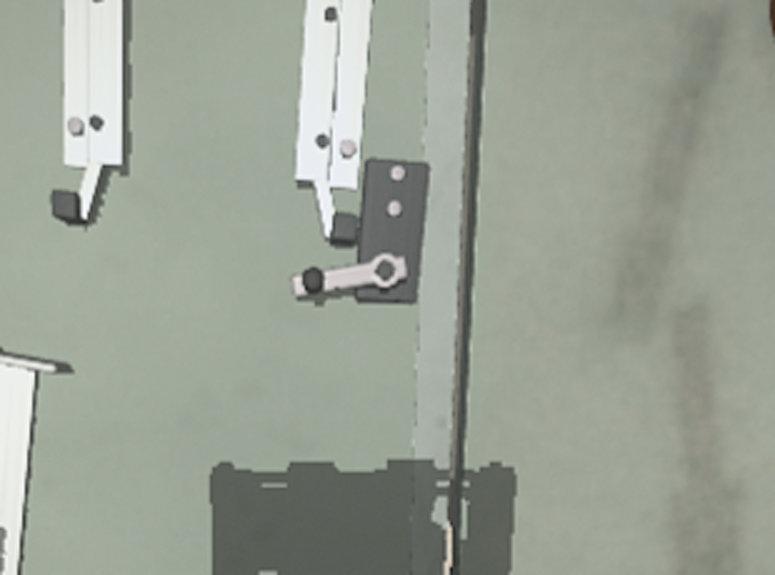

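Emit:
drive_tool(motion=[[[0,0,45],[0,0,0]],[[0,0,45],[0,0,0]],[[0,0,45],[0,0,0]],[[0,0,45],[0,0,0]],[[0,0,30],[0,0,0]]], gripper=0.0)

```text
time_s: 10.15
position: [0.5252, -0.1376, 0.0271]
tcp_rot: [[1.0, 0.002, -0.006], [0.002, -1.0, 0.003], [-0.006, -0.003, -1.0]]
force: [-0.2, -0.0, 0.5]
opening: 0.044
grasp_force: 0.0
```

Emit:
drive_tool(motion=[[[0,0,5],[0,0,0]],[[0,0,5],[0,0,0]],[[0,0,5],[0,0,0]],[[0,0,5],[0,0,0]],[[0,0,0],[0,0,0]]])

```text
time_s: 10.65
position: [0.5282, -0.1392, 0.012]
tcp_rot: [[1.0, 0.002, 0.001], [0.002, -1.0, -0.001], [0.001, 0.001, -1.0]]
force: [0.7, -0.1, -0.2]
opening: 0.007
grasp_force: 0.0
```

Emit:
drive_tool(motion=[[[0,0,4],[0,0,0]],[[0,0,4],[0,0,0]],[[0,0,4],[0,0,0]],[[0,0,0],[0,0,0]]])

```text
time_s: 11.05
position: [0.5273, -0.1388, -0.0011]
tcp_rot: [[1.0, 0.002, -0.001], [0.002, -1.0, 0.0], [-0.001, -0.0, -1.0]]
force: [-0.2, -0.2, -0.1]
opening: 0.005
grasp_force: 0.0
```

Emit:
drive_tool(motion=[[[0,0,3],[0,0,0]],[[0,0,3],[0,0,0]],[[0,0,0],[0,0,0]]])

```text
time_s: 11.35
position: [0.5274, -0.1388, -0.0071]
tcp_rot: [[1.0, 0.002, -0.001], [0.002, -1.0, 0.0], [-0.001, -0.0, -1.0]]
force: [0.1, 1.3, 0.2]
opening: 0.003
grasp_force: 0.0
```

Run:
```python
from h import *
C,im,s=snap('scene','s5');print(s['time_s'],s['position'],s['force'],s['moment'])
print(px(C,s['position']),px(C,[.635,-.178,.027]))
u,v=px(C,s['position']).astype(int);crop('s5',u-70,v-60,u+70,v+45,5,'s5c')
```

```text
11.35 [ 0.52738818 -0.13881208 -0.00707099] [0.11922983 1.30885244 0.2404963 ] [-0.09013496  0.1530246  -0.02871544]
[326.11029499 190.68735824] [303.79272732 172.71435212]
```

View pics/s5c.png

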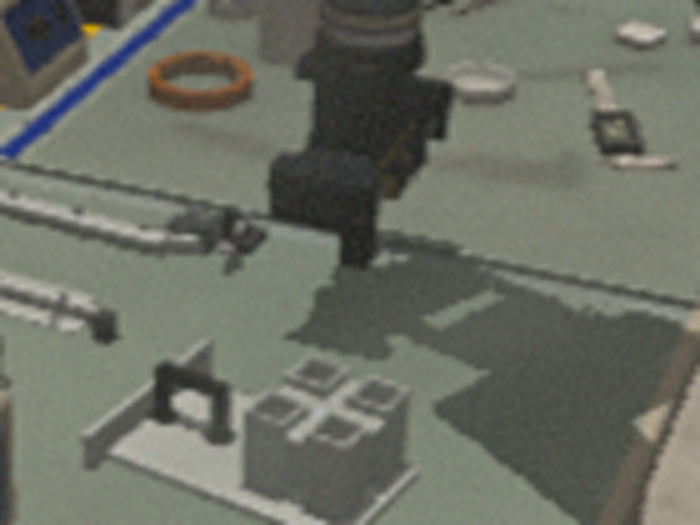

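Emit:
drive_tool(motion=[[[0,0,3],[0,0,0]],[[0,0,3],[0,0,0]],[[0,0,0],[0,0,0]]])

```text
time_s: 11.7
position: [0.5274, -0.1388, -0.013]
tcp_rot: [[1.0, 0.002, -0.001], [0.002, -1.0, 0.0], [-0.001, -0.0, -1.0]]
force: [-0.8, 0.2, -0.5]
opening: 0.006
grasp_force: 0.0
```

Emit:
drive_tool(motion=[[[0,0,3],[0,0,0]],[[0,0,2],[0,0,0]],[[0,0,0],[0,0,0]]])

```text
time_s: 12.0
position: [0.5275, -0.1388, -0.018]
tcp_rot: [[1.0, 0.002, -0.001], [0.002, -1.0, 0.0], [-0.001, -0.0, -1.0]]
force: [0.1, -0.3, -0.6]
opening: 0.003
grasp_force: 0.0
```

Emit:
drive_tool(motion=[[[0,0,2],[0,0,0]],[[0,0,2],[0,0,0]],[[0,0,0],[0,0,0]]])

```text
time_s: 12.3
position: [0.5275, -0.1389, -0.0219]
tcp_rot: [[1.0, 0.002, -0.0], [0.002, -1.0, 0.0], [-0.0, -0.0, -1.0]]
force: [-0.7, 0.4, 0.6]
opening: 0.006
grasp_force: 0.0
```

Emit:
drive_tool(motion=[[[0,0,2],[0,0,0]],[[0,0,2],[0,0,0]],[[0,0,0],[0,0,0]]])

```text
time_s: 12.6
position: [0.5275, -0.1389, -0.0259]
tcp_rot: [[1.0, 0.002, -0.0], [0.002, -1.0, 0.0], [-0.0, -0.0, -1.0]]
force: [0.6, 0.1, -0.1]
opening: 0.004
grasp_force: 0.0
```

Emit:
drive_tool(motion=[[[0,0,2],[0,0,0]],[[0,0,0],[0,0,0]]])

```text
time_s: 12.8
position: [0.5276, -0.1389, -0.0278]
tcp_rot: [[1.0, 0.002, -0.0], [0.002, -1.0, 0.0], [-0.0, -0.0, -1.0]]
force: [0.5, 0.5, 0.6]
opening: 0.007
grasp_force: 0.0
```

Emit:
drive_tool(motion=[[[0,0,2],[0,0,0]],[[0,0,0],[0,0,0]]])

```text
time_s: 13.0
position: [0.5276, -0.1389, -0.0298]
tcp_rot: [[1.0, 0.002, -0.0], [0.002, -1.0, 0.0], [-0.0, -0.0, -1.0]]
force: [-0.3, 0.2, -0.1]
opening: 0.004
grasp_force: 0.0
```

Emit:
drive_tool(motion=[[[0,0,2],[0,0,0]],[[0,0,0],[0,0,0]]])

```text
time_s: 13.2
position: [0.5276, -0.1389, -0.0318]
tcp_rot: [[1.0, 0.002, -0.0], [0.002, -1.0, 0.0], [-0.0, -0.0, -1.0]]
force: [0.4, 0.4, 0.6]
opening: 0.004
grasp_force: 0.0
```

Run:
```python
from h import *
C,im,s=snap('scene','s6');print(s['position'],s['force'])
for z in(-.03,-.007,0,.01,.02,.03,.04):print(z,px(C,[.5275,-.1389,z]).round(1))
a=cv2.imread('pics/s5.png').astype(int);b=cv2.imread('pics/s6.png').astype(int)
for v in range(172,198):print(v,a[v,322:336].mean(1).astype(int).tolist() if 0 else a[v,320:336,:].mean(1).astype(int).tolist(),b[v,320:336,:].mean(1).astype(int).tolist())
```

```text
[ 0.52756484 -0.13888647 -0.03184009] [0.3765751  0.37327213 0.62952515]
-0.03 [325.8 195.9]
-0.007 [326.1 190.7]
0 [326.2 189. ]
0.01 [326.3 186.7]
0.02 [326.5 184.4]
0.03 [326.6 182. ]
0.04 [326.8 179.7]
172 [46, 39, 44, 46, 45, 39, 41, 35, 46, 39, 34, 73, 115, 125, 125, 128] [52, 47, 58, 76, 81, 55, 57, 63, 60, 51, 50, 53, 59, 54, 45, 37]
173 [44, 45, 44, 39, 40, 41, 42, 45, 45, 40, 45, 88, 122, 126, 128, 122] [48, 47, 43, 54, 56, 43, 53, 54, 60, 52, 42, 48, 58, 58, 52, 39]
174 [36, 39, 41, 39, 41, 34, 46, 47, 47, 42, 47, 95, 127, 124, 125, 120] [45, 44, 38, 41, 45, 45, 38, 47, 43, 39, 49, 55, 52, 54, 50, 59]
175 [44, 43, 39, 37, 39, 40, 38, 38, 39, 35, 45, 95, 128, 127, 126, 127] [37, 48, 37, 41, 41, 38, 41, 46, 42, 45, 48, 65, 53, 48, 45, 88]
176 [91, 78, 69, 55, 40, 40, 31, 39, 40, 38, 36, 71, 87, 88, 86, 86] [41, 43, 40, 36, 41, 43, 47, 41, 36, 40, 51, 63, 66, 67, 68, 102]
177 [128, 127, 124, 99, 45, 36, 39, 36, 37, 37, 41, 63, 76, 82, 76, 74] [38, 37, 38, 41, 44, 44, 35, 40, 44, 39, 42, 64, 83, 85, 79, 80]
178 [137, 134, 135, 115, 56, 34, 46, 45, 36, 39, 43, 62, 71, 64, 61, 5
[... 1974 characters left out ...]
 76, 77, 82, 82, 78, 78]
193 [75, 77, 72, 76, 76, 78, 80, 74, 77, 79, 82, 80, 77, 79, 78, 81] [79, 77, 76, 77, 81, 76, 77, 77, 79, 79, 80, 81, 81, 77, 80, 77]
194 [78, 74, 76, 78, 81, 80, 79, 80, 81, 75, 75, 78, 81, 79, 83, 81] [72, 76, 78, 78, 74, 75, 80, 83, 75, 81, 81, 81, 82, 79, 81, 79]
195 [77, 76, 77, 79, 80, 75, 79, 81, 77, 78, 81, 83, 79, 84, 80, 80] [78, 78, 75, 81, 79, 78, 83, 76, 78, 77, 79, 78, 83, 79, 77, 78]
196 [83, 80, 76, 76, 81, 81, 79, 76, 85, 81, 86, 81, 78, 80, 85, 84] [77, 80, 78, 80, 82, 80, 80, 82, 83, 79, 81, 85, 80, 81, 85, 79]
197 [78, 79, 82, 79, 83, 82, 83, 79, 84, 81, 86, 78, 84, 104, 115, 119] [77, 81, 76, 82, 80, 77, 84, 81, 79, 81, 86, 81, 82, 103, 116, 107]
```

Emit:
drive_tool(motion=[[[0,0,1.5],[0,0,0]],[[0,0,0],[0,0,0]]])

```text
time_s: 13.45
position: [0.5276, -0.1389, -0.0333]
tcp_rot: [[1.0, 0.002, -0.0], [0.002, -1.0, 0.0], [-0.0, -0.0, -1.0]]
force: [0.3, -0.4, 0.1]
opening: 0.006
grasp_force: 0.0
```

Emit:
drive_tool(motion=[[[0,0,1.5],[0,0,0]],[[0,0,0],[0,0,0]]])

```text
time_s: 13.65
position: [0.5276, -0.1389, -0.0348]
tcp_rot: [[1.0, 0.002, -0.0], [0.002, -1.0, 0.0], [-0.0, -0.0, -1.0]]
force: [0.4, 0.2, 0.1]
opening: 0.005
grasp_force: 0.0
```

Emit:
drive_tool(motion=[[[0,0,1.5],[0,0,0]],[[0,0,0],[0,0,0]]])

```text
time_s: 13.85
position: [0.5277, -0.139, -0.0362]
tcp_rot: [[1.0, 0.002, 0.0], [0.002, -1.0, -0.0], [0.0, 0.0, -1.0]]
force: [0.0, 0.3, -0.4]
opening: 0.005
grasp_force: 0.0
```

Emit:
drive_tool(motion=[[[0,0,1.5],[0,0,0]],[[0,0,0],[0,0,0]]])

```text
time_s: 14.05
position: [0.5278, -0.139, -0.0363]
tcp_rot: [[1.0, 0.002, 0.0], [0.002, -1.0, -0.0], [0.0, 0.0, -1.0]]
force: [-2.2, 1.6, 10.2]
opening: 0.004
grasp_force: 5.2
```

Emit:
drive_tool(motion=[[[0,0,1.5],[0,0,0]],[[0,0,0],[0,0,0]]])

```text
time_s: 14.25
position: [0.5278, -0.139, -0.0364]
tcp_rot: [[1.0, 0.002, 0.001], [0.002, -1.0, -0.001], [0.001, 0.001, -1.0]]
force: [-4.4, 1.1, 21.9]
opening: 0.005
grasp_force: 10.6
```

Run:
```python
from h import *
C,im,s=snap('scene','s7');print(s['position'],s['force'],s['tau'].round(2))
b=im.astype(int)
for v in range(184,194):print(v,b[v,320:336,:].mean(1).astype(int).tolist())
C,im,s=snap('wrist','w7')
```

```text
[ 0.52781431 -0.13897049 -0.03636551] [-4.40452205  1.12760871 21.88942281] [ -0.2  -33.15  -7.08   0.12  -1.25  -0.  ]
184 [122, 109, 69, 55, 43, 39, 42, 43, 40, 41, 61, 77, 70, 75, 74, 72]
185 [115, 87, 72, 53, 35, 42, 41, 36, 38, 37, 56, 74, 78, 73, 77, 75]
186 [122, 103, 76, 54, 44, 37, 44, 43, 45, 43, 60, 76, 74, 75, 80, 77]
187 [92, 84, 70, 56, 41, 45, 39, 37, 37, 38, 66, 76, 74, 73, 78, 79]
188 [70, 75, 70, 49, 44, 36, 41, 46, 41, 53, 65, 77, 78, 78, 73, 75]
189 [70, 75, 69, 60, 56, 45, 46, 43, 48, 64, 72, 75, 80, 76, 76, 81]
190 [74, 71, 75, 69, 76, 75, 74, 67, 70, 77, 80, 80, 78, 77, 81, 79]
191 [76, 76, 76, 80, 74, 82, 77, 81, 74, 74, 80, 75, 77, 77, 78, 81]
192 [78, 75, 76, 81, 76, 79, 77, 79, 76, 82, 79, 80, 81, 76, 81, 84]
193 [81, 76, 75, 75, 77, 78, 77, 76, 77, 79, 84, 81, 75, 84, 83, 80]
```

Emit:
drive_tool(motion=[[[0,0,-45],[0,0,0]],[[0,0,-45],[0,0,0]],[[45,-2,0],[0,0,0]],[[45,-2,0],[0,0,0]],[[43,-1,0],[0,0,0]]])

```text
time_s: 14.85
position: [0.6625, -0.1336, 0.0521]
tcp_rot: [[1.0, 0.002, 0.002], [0.002, -1.0, -0.001], [0.002, 0.001, -1.0]]
force: [1.4, -0.6, -0.5]
opening: 0.005
grasp_force: 0.0
```

Emit:
drive_tool(motion=[[[0,0,0],[0,0,0]],[[0,0,25],[0,0,0]],[[0,0,26],[0,0,0]],[[0,0,0],[0,0,0]]])

```text
time_s: 15.25
position: [0.6561, -0.1322, -0.0042]
tcp_rot: [[1.0, 0.002, -0.009], [0.002, -1.0, 0.003], [-0.009, -0.003, -1.0]]
force: [-1.3, 0.2, -1.1]
opening: 0.003
grasp_force: 0.0
```

Emit:
drive_tool(motion=[[[-7,1,0],[0,0,0]],[[-7,2,0],[0,0,0]],[[-7,3,0],[0,0,0]],[[-7,3,0],[0,0,0]],[[-7,4,0],[0,0,0]]])

```text
time_s: 15.75
position: [0.6263, -0.1473, 0.0011]
tcp_rot: [[1.0, 0.002, 0.003], [0.002, -1.0, -0.001], [0.003, 0.001, -1.0]]
force: [2.2, 0.1, 1.5]
opening: 0.005
grasp_force: 1.2
```

Emit:
drive_tool(motion=[[[-4,8,0],[0,0,0]],[[-4,8,0],[0,0,0]],[[-4,8,0],[0,0,0]],[[-3,8,0],[0,0,0]],[[0,0,0],[0,0,0]]])

```text
time_s: 16.25
position: [0.6125, -0.1813, 0.0001]
tcp_rot: [[1.0, 0.0, 0.004], [0.0, -1.0, -0.002], [0.004, 0.002, -1.0]]
force: [4.0, -0.1, -1.4]
opening: 0.002
grasp_force: 2.0
```

Emit:
drive_tool(motion=[[[0,0,-45],[0,0,0]],[[-30,-20,-50],[0,0,0]],[[-40,-20,-50],[0,0,0]],[[-40,-10,-50],[0,0,0]],[[0,0,-50],[0,0,0]]], gripper=0.0)

```text
time_s: 16.75
position: [0.5168, -0.1369, 0.2095]
tcp_rot: [[1.0, 0.002, -0.015], [0.002, -1.0, 0.005], [-0.015, -0.005, -1.0]]
force: [0.6, -0.6, -1.0]
opening: 0.01
grasp_force: 0.0
```

Run:
```python
from h import *
C,im,s=snap('wrist','w8');print(s['time_s'],s['position'])
np.save('w8s.npy',np.r_[s['position'],s['tcp_rot'].ravel()])
print('pivot px',px(C,[.6375,-.178,.027]),[px(C,[.6375-.04*np.sin(a-.068),-.178+.04*np.cos(a-.068),.05]).round() for a in(.2,.8,1.57)])
cv2.imwrite('pics/w8c.png',cv2.resize(im[:230,:,::-1],None,fx=1.4,fy=1.4))
```

```text
16.75 [ 0.51678398 -0.13692735  0.20953179]
pivot px [312.27080694  86.61485803] [array([279.,  89.]), array([288., 109.]), array([311., 121.])]
```

View pics/w8c.png

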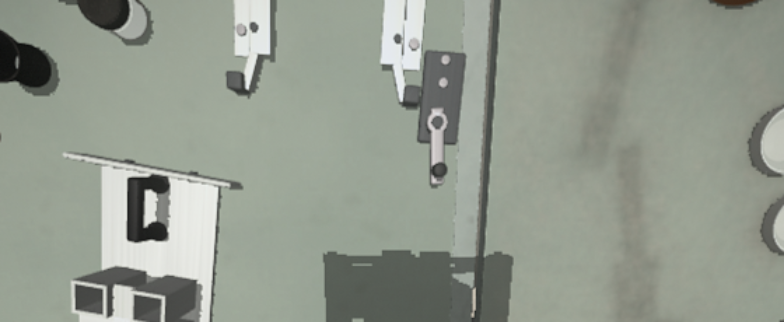

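Emit:
drive_tool(motion=[[[9,-44,15],[0,0,0]],[[9,-44,15],[0,0,0]],[[9,-44,15],[0,0,0]],[[9,-44,15],[0,0,0]],[[9,-44,15],[0,0,0]]], gripper=0.6)

```text
time_s: 17.3
position: [0.5699, 0.0807, 0.1353]
tcp_rot: [[1.0, 0.002, -0.001], [0.002, -1.0, -0.001], [-0.001, 0.001, -1.0]]
force: [0.1, 0.3, -0.3]
opening: 0.377
grasp_force: 0.0
```

Emit:
drive_tool(motion=[[[0,0,0],[0,0,0.084]],[[0,0,0],[0,0,0.084]],[[0,0,0],[0,0,0]],[[0,0,0],[0,0,0]]])

```text
time_s: 17.7
position: [0.57, 0.0794, 0.1359]
tcp_rot: [[0.986, -0.164, -0.001], [-0.164, -0.986, -0.001], [-0.001, 0.001, -1.0]]
force: [-0.8, 0.2, 0.5]
opening: 0.597
grasp_force: 0.0
```

```bash
cat >> h.py <<'E'
def delta(t,s=None):
    s=s or read_state();print('t',s['time_s'],'tool shift mm',(1000*s['tcp_rot'].T@(np.array(t)-s['position'])).round(1),'rot',s['tcp_rot'].round(3).tolist())
E
python3 - <<'E'
from h import *
delta([.564,.0836,-.012])
snap('top','t9')
E
```

```text
t 17.7 tool shift mm [ -6.4  -3.3 147.9] rot [[0.986, -0.164, -0.001], [-0.164, -0.986, -0.001], [-0.001, 0.001, -1.0]]
```

Emit:
drive_tool(motion=[[[-3,-2,40],[0,0,0]],[[-3,-1,40],[0,0,0]],[[0,0,35],[0,0,0]],[[0,0,20],[0,0,0]],[[0,0,13],[0,0,0]]])

```text
time_s: 18.25
position: [0.5638, 0.0833, -0.0135]
tcp_rot: [[0.986, -0.165, -0.003], [-0.165, -0.986, -0.0], [-0.003, 0.001, -1.0]]
force: [-0.8, -0.1, -0.3]
opening: 0.598
grasp_force: 0.0
```

Emit:
drive_tool(motion=[[[0,0,0],[0,0,0]],[[0,0,0],[0,0,0]],[[0,0,0],[0,0,0]]])

```text
time_s: 18.55
position: [0.5662, 0.0837, -0.0104]
tcp_rot: [[0.986, -0.165, 0.003], [-0.165, -0.986, -0.0], [0.003, -0.0, -1.0]]
force: [0.1, 0.5, -0.5]
opening: 0.601
grasp_force: 0.0
```

Emit:
drive_tool(motion=[[[0,0,0],[0,0,0]],[[0,0,0],[0,0,0]],[[0,0,0],[0,0,0]],[[0,0,0],[0,0,0]],[[0,0,0],[0,0,0]]], gripper=0.0)

```text
time_s: 19.05
position: [0.5649, 0.084, -0.0116]
tcp_rot: [[0.986, -0.165, 0.0], [-0.165, -0.986, -0.0], [0.0, 0.0, -1.0]]
force: [-0.2, -0.2, -0.2]
opening: 0.232
grasp_force: 0.0
```

Emit:
drive_tool(motion=[[[0,0,0],[0,0,0]],[[0,0,0],[0,0,0]]])

```text
time_s: 19.25
position: [0.5649, 0.084, -0.0117]
tcp_rot: [[0.986, -0.166, -0.0], [-0.166, -0.986, 0.0], [-0.0, -0.0, -1.0]]
force: [0.5, 0.3, -0.1]
opening: 0.132
grasp_force: 30.0
```

Emit:
drive_tool(motion=[[[0,0,0],[0,0,-0.12]],[[0,0,0],[0,0,-0.12]],[[0,0,0],[0,0,-0.12]],[[0,0,0],[0,0,-0.12]],[[0,0,0],[0,0,-0.12]]])

```text
time_s: 19.75
position: [0.5646, 0.0843, -0.0117]
tcp_rot: [[0.906, 0.424, -0.001], [0.424, -0.906, 0.001], [-0.0, -0.001, -1.0]]
force: [-1.2, 0.8, -0.2]
opening: 0.134
grasp_force: 30.0
```

Emit:
drive_tool(motion=[[[0,0,0],[0,0,-0.12]],[[0,0,0],[0,0,-0.12]],[[0,0,0],[0,0,-0.12]],[[0,0,0],[0,0,-0.12]],[[0,0,0],[0,0,-0.12]]])

```text
time_s: 20.25
position: [0.5641, 0.0842, -0.0118]
tcp_rot: [[0.508, 0.861, -0.002], [0.861, -0.508, 0.001], [-0.0, -0.002, -1.0]]
force: [-1.2, 1.1, 1.7]
opening: 0.13
grasp_force: 30.0
```

Emit:
drive_tool(motion=[[[0,0,0],[0,0,-0.12]],[[0,0,0],[0,0,-0.12]],[[0,0,0],[0,0,-0.12]],[[-13,-8,0],[0,0,0]],[[-26,-17,0],[0,0,0]]])

```text
time_s: 20.75
position: [0.536, 0.0505, -0.0116]
tcp_rot: [[0.173, 0.985, 0.005], [0.985, -0.173, -0.0], [0.001, 0.005, -1.0]]
force: [-0.2, -0.3, -2.2]
opening: 0.134
grasp_force: 30.0
```

Emit:
drive_tool(motion=[[[-26,-17,0],[0,0,0]],[[-26,-17,0],[0,0,0]],[[-26,-17,0],[0,0,0]],[[-13,-8,0],[0,0,0]],[[0,0,0],[0,0,0]]])

```text
time_s: 21.25
position: [0.4576, -0.0303, -0.0118]
tcp_rot: [[0.179, 0.984, -0.002], [0.984, -0.179, 0.0], [-0.0, -0.002, -1.0]]
force: [-0.2, -0.9, -1.0]
opening: 0.132
grasp_force: 30.0
```

Emit:
drive_tool(motion=[[[0,0,0],[0,0,-0.12]],[[0,0,0],[0,0,-0.12]],[[0,0,0],[0,0,-0.12]],[[0,0,0],[0,0,-0.12]],[[0,0,0],[0,0,-0.12]]])

```text
time_s: 21.75
position: [0.4596, -0.0286, -0.0118]
tcp_rot: [[-0.415, 0.91, -0.0], [0.91, 0.415, 0.0], [0.0, -0.0, -1.0]]
force: [-1.5, -0.4, 0.9]
opening: 0.127
grasp_force: 30.0
```

Emit:
drive_tool(motion=[[[0,0,0],[0,0,-0.12]],[[0,0,0],[0,0,-0.12]],[[0,0,0],[0,0,-0.12]],[[0,0,0],[0,0,-0.12]],[[0,0,0],[0,0,-0.12]]])

```text
time_s: 22.25
position: [0.4601, -0.0288, -0.0118]
tcp_rot: [[-0.856, 0.517, 0.001], [0.517, 0.856, -0.0], [-0.0, 0.0, -1.0]]
force: [-0.9, -1.1, -0.5]
opening: 0.129
grasp_force: 30.0
```

Emit:
drive_tool(motion=[[[0,0,0],[0,0,-0.12]],[[0,0,0],[0,0,-0.12]],[[0,0,0],[0,0,-0.12]],[[0,0,0],[0,0,-0.12]],[[0,0,0],[0,0,0]]])

```text
time_s: 22.75
position: [0.4604, -0.0288, -0.0118]
tcp_rot: [[-0.998, 0.067, 0.001], [0.067, 0.998, -0.0], [-0.001, -0.0, -1.0]]
force: [0.3, -0.1, -1.1]
opening: 0.135
grasp_force: 30.0
```

Run:
```python
from h import *
delta([.4704,-.0675,-.0117]);print(read_state()['joint_positions'].round(1))
```

```text
t 22.75 tool shift mm [-12.6 -37.9  -0. ] rot [[-0.998, 0.067, 0.001], [0.067, 0.998, -0.0], [-0.001, -0.0, -1.0]]
[ -17.5   39.   113.8    0.    27.1 -103.7]
```

Emit:
drive_tool(motion=[[[-6,-19,0],[0,0,0]],[[-6,-19,0],[0,0,0]],[[0,0,0],[0,0,0]],[[0,0,0],[0,0,0]]])

```text
time_s: 23.15
position: [0.4694, -0.068, -0.0118]
tcp_rot: [[-0.998, 0.07, 0.001], [0.07, 0.998, -0.0], [-0.001, -0.0, -1.0]]
force: [0.3, -1.8, -0.7]
opening: 0.134
grasp_force: 30.0
```

Emit:
drive_tool(motion=[[[0,0,0],[0,0,0]],[[0,0,0],[0,0,0]],[[0,0,0],[0,0,0]],[[0,0,-30],[0,0,0]],[[0,0,-50],[0,0,0]]], gripper=0.5)

```text
time_s: 23.65
position: [0.466, -0.0667, 0.0668]
tcp_rot: [[-0.998, 0.068, -0.008], [0.068, 0.998, 0.003], [0.008, 0.003, -1.0]]
force: [2.0, 0.3, 0.7]
opening: 0.465
grasp_force: 0.0
```

Emit:
drive_tool(motion=[[[0,0,-50],[0,0,0]],[[0,0,-50],[0,0,0]],[[0,40,-40],[0,0,0]],[[0,40,0],[0,0,0]],[[0,40,0],[0,0,0]]])

```text
time_s: 24.15
position: [0.477, 0.0483, 0.2054]
tcp_rot: [[-0.998, 0.069, 0.004], [0.069, 0.998, -0.0], [-0.004, -0.0, -1.0]]
force: [0.9, -0.5, -0.5]
opening: 0.496
grasp_force: 0.0
```

Emit:
drive_tool(motion=[[[0,40,0],[0,0,0]],[[0,40,0],[0,0,0]],[[0,40,0],[0,0,0]],[[0,40,0],[0,0,0]],[[0,40,0],[0,0,0]]])

```text
time_s: 24.65
position: [0.489, 0.2485, 0.2035]
tcp_rot: [[-0.998, 0.067, -0.001], [0.067, 0.998, -0.0], [0.001, -0.0, -1.0]]
force: [0.6, 0.8, 0.9]
opening: 0.502
grasp_force: 0.0
```

Emit:
drive_tool(motion=[[[0,0,0],[0,0,0]],[[0,0,0],[0,0,0]]])

```text
time_s: 24.85
position: [0.4889, 0.2473, 0.2032]
tcp_rot: [[-0.998, 0.065, -0.001], [0.065, 0.998, -0.001], [0.001, -0.001, -1.0]]
force: [-0.8, 0.0, -0.1]
opening: 0.499
grasp_force: 0.0
```

Run:
```python
from h import *
C,im,s=snap('wrist','w10');print(s['time_s'],s['position'],s['tcp_rot'].round(3).tolist())
np.save('w10s.npy',np.r_[s['position'],s['tcp_rot'].ravel()])
snap('top','t10')
cv2.imwrite('pics/w10c.png',cv2.resize(im[:230,:,::-1],None,fx=1.4,fy=1.4))
```

```text
24.85 [0.48891506 0.2472895  0.20317133] [[-0.998, 0.065, -0.001], [0.065, 0.998, -0.001], [0.001, -0.001, -1.0]]
```

View pics/w10c.png

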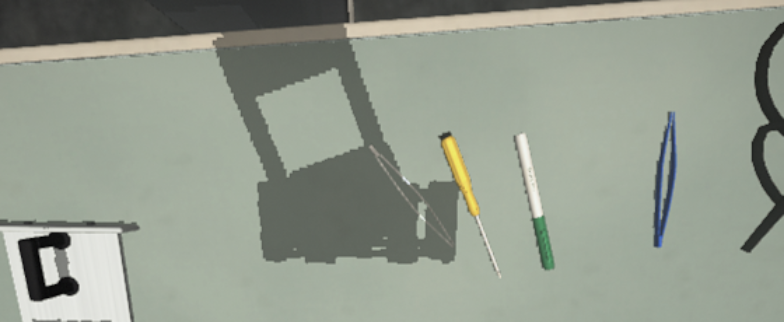

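```bash
cat >> h.py <<'E'
def plan(G,xdir,lean,d=38e-3,s=None):
    """G grip pt; xdir horizontal dir for tool x; lean rad about tool y. prints yaw turn, then straight-down shift"""
    s=s or read_state();x=np.array([xdir[0],xdir[1],0.]);x/=np.linalg.norm(x);z=np.array([0,0,-1.]);y=np.cross(z,x)
    R0=np.c_[x,y,z];c,n=np.cos(lean),np.sin(lean);R=R0@np.array([[c,0,n],[0,1,0],[-n,0,c]])
    p=np.array(G)+d*R[:,2];from scipy.spatial.transform import Rotation as Q
    D=s['tcp_rot'].T@R
    print('t',s['time_s'],'pos',s['position'].round(4),'target p',p.round(4),'shift(tool now) mm',(1000*s['tcp_rot'].T@(p-s['position'])).round(1),'rotvec',Q.from_matrix(D).as_rotvec().round(3));return R,p
E
python3 - <<'E'
from h import *
a=np.load('w10s.npy');s={'position':a[:3],'tcp_rot':a[3:].reshape(3,3)};C=cam('wrist',s)
W=lambda u,v,z:w(C,u/1.4,v/1.4,z)
H,B=W(446,133,.0065),W(500,277,.004);print('drv',H,B,np.linalg.norm((H-B)[:2]))
h=(H-B)[:2];h/=np.linalg.norm(h);G=np.r_[H[:2]-h*.066,.0065];print('G',G,h,np.degrees(np.arctan2(h[1],h[0])))
plan(G,h,0)
print('marker',W(520,134,.005),W(548,269,.005),'tw',W(372,147,.004),W(452,245,.004))
im=cv2.imread('pics/w10.png');hsv=cv2.cvtColor(im,cv2.COLOR_BGR2HSV)
m=cv2.inRange(hsv,(18,120,80),(35,255,255));m[:80]=0;m[230:]=0
v,u=np.nonzero(m);P=np.array([w(C,i,j,.0065)[:2] for i,j in zip(u,v)]);l=cv2.fitLine(P.astype(np.float32),cv2.DIST_L2,0,.01,.01).ravel();q=(P-l[2:])@l[:2];print('yellow',len(u),l,q.min(),q.max())
E
```

```text
drv [0.37840342 0.30670183 0.0065    ] [0.5153663  0.35630149 0.004     ] 0.14566728579563992
G [0.44045956 0.32917481 0.0065    ] [-0.94024465 -0.34049963] -160.09268295764141
t 24.95 pos [0.4893 0.2458 0.2033] target p [ 0.4405  0.3292 -0.0315] shift(tool now) mm [ 54.1  80.1 234.8] rotvec [-0.001 -0.001 -0.416]
marker [0.38350602 0.37375479 0.005     ] [0.51015583 0.4030269  0.005     ] tw [0.38569369 0.23910308 0.004     ] [0.48049044 0.3097655  0.004     ]
yellow 517 [0.939115   0.34360304 0.4132454  0.31803474] -0.03367845627349766 0.041292743627009645
```

Emit:
drive_tool(motion=[[[11,16,35],[0,0,0]],[[11,16,35],[0,0,0]],[[11,16,35],[0,0,0]],[[11,16,35],[0,0,0]],[[10,16,20],[0,0,0]]])

```text
time_s: 25.45
position: [0.4399, 0.3282, 0.0413]
tcp_rot: [[-0.997, 0.071, -0.004], [0.071, 0.998, -0.002], [0.004, -0.002, -1.0]]
force: [0.4, -0.0, 0.4]
opening: 0.499
grasp_force: 0.0
```

Emit:
drive_tool(motion=[[[0,0,0],[0,0,-0.139]],[[0,0,0],[0,0,-0.139]],[[0,0,0],[0,0,-0.139]],[[0,0,0],[0,0,0]]], gripper=0.4)

```text
time_s: 25.85
position: [0.4419, 0.3287, 0.0437]
tcp_rot: [[-0.94, -0.34, -0.0], [-0.34, 0.94, -0.0], [0.001, -0.0, -1.0]]
force: [-0.7, -0.5, -0.0]
opening: 0.403
grasp_force: 0.0
```

Emit:
drive_tool(motion=[[[4.4,0,-0.3],[0,0.116,0]],[[4.4,0,-0.3],[0,0.116,0]],[[4.4,0,-0.3],[0,0.116,0]],[[0,0,0],[0,0,0]],[[0,0,0],[0,0,0]]])

```text
time_s: 26.35
position: [0.4294, 0.3248, 0.0456]
tcp_rot: [[-0.885, -0.339, -0.32], [-0.319, 0.941, -0.116], [0.341, -0.001, -0.94]]
force: [-0.2, -0.3, 0.4]
opening: 0.398
grasp_force: 0.0
```

Run:
```python
from h import *
plan([.4405,.3292,.0065],[-.9395,-.3425],.35);print(read_state()['joint_positions'].round(1),read_state()['tcp_rot'].round(3))
```

```text
t 26.35 pos [0.4294 0.3248 0.0456] target p [ 0.4283  0.3247 -0.0292] shift(tool now) mm [-24.4   0.4  70.7] rotvec [ 0.     0.003 -0.003]
[ 24.3  43.6  84.9   1.5  71.4 -86.3] [[-0.885 -0.339 -0.32 ]
 [-0.319  0.941 -0.116]
 [ 0.341 -0.001 -0.94 ]]
```

Emit:
drive_tool(motion=[[[-4.4,0,-0.3],[0,-0.116,0]],[[-4.4,0,-0.3],[0,-0.116,0]],[[-4.4,0,-0.3],[0,-0.116,0]],[[0,0,0],[0,0,0.15]],[[0,0,0],[0,0,0.15]]])

```text
time_s: 26.85
position: [0.4386, 0.3289, 0.0448]
tcp_rot: [[-0.999, -0.042, -0.0], [-0.042, 0.999, -0.0], [0.0, -0.0, -1.0]]
force: [-0.1, -0.5, 0.1]
opening: 0.4
grasp_force: 0.0
```

Emit:
drive_tool(motion=[[[0,0,0],[0,0,0.15]],[[0,0,0],[0,0,0.15]],[[0,0,0],[0,0,0.15]],[[0,0,0],[0,0,0.15]],[[0,0,0],[0,0,0.15]]])

```text
time_s: 27.35
position: [0.4398, 0.3293, 0.0446]
tcp_rot: [[-0.759, 0.651, 0.0], [0.651, 0.759, 0.0], [-0.0, 0.0, -1.0]]
force: [-0.7, -0.5, -0.7]
opening: 0.403
grasp_force: 0.0
```

Emit:
drive_tool(motion=[[[0,0,0],[0,0,0.15]],[[0,0,0],[0,0,0.15]],[[0,0,0],[0,0,0.15]],[[0,0,0],[0,0,0.15]],[[0,0,0],[0,0,0.15]]])

```text
time_s: 27.85
position: [0.4398, 0.3293, 0.0446]
tcp_rot: [[-0.112, 0.994, 0.0], [0.994, 0.112, 0.0], [0.0, 0.0, -1.0]]
force: [0.9, 0.1, 0.5]
opening: 0.396
grasp_force: 0.0
```

Emit:
drive_tool(motion=[[[0,0,0],[0,0,0.15]],[[0,0,0],[0,0,0.15]],[[0,0,0],[0,0,0.15]],[[0,0,0],[0,0,0.15]],[[0,0,0],[0,0,0.15]]])

```text
time_s: 28.35
position: [0.4398, 0.3293, 0.0446]
tcp_rot: [[0.595, 0.804, 0.0], [0.804, -0.595, 0.0], [0.0, 0.0, -1.0]]
force: [-1.0, 0.1, -0.9]
opening: 0.402
grasp_force: 0.0
```

Emit:
drive_tool(motion=[[[0,0,0],[0,0,0.15]],[[0,0,0],[0,0,0.15]],[[0,0,0],[0,0,0.15]],[[0,0,0],[0,0,0.14]],[[0,0,0],[0,0,0]]])

```text
time_s: 28.85
position: [0.44, 0.3294, 0.0445]
tcp_rot: [[0.939, 0.343, 0.0], [0.343, -0.939, -0.0], [0.0, 0.0, -1.0]]
force: [-0.3, 0.2, 0.3]
opening: 0.397
grasp_force: 0.0
```

Emit:
drive_tool(motion=[[[-4.4,0,-0.3],[0,-0.116,0]],[[-4.4,0,-0.3],[0,-0.116,0]],[[-4.4,0,-0.3],[0,-0.116,0]],[[0,0,0],[0,0,0]],[[0,0,0],[0,0,0]]])

```text
time_s: 29.35
position: [0.4286, 0.3252, 0.046]
tcp_rot: [[0.883, 0.345, -0.32], [0.324, -0.939, -0.117], [-0.341, -0.0, -0.94]]
force: [-0.3, -0.2, -0.8]
opening: 0.4
grasp_force: 0.0
```

Run:
```python
from h import *
plan([.4405,.3292,.0065],[.9395,.3425],-.35);print(read_state()['joint_positions'].round(1),read_state()['tcp_rot'].round(3).tolist())
```

```text
t 29.35 pos [0.4286 0.3252 0.046 ] target p [ 0.4283  0.3247 -0.0292] shift(tool now) mm [25.2  0.4 70.8] rotvec [ 0.001 -0.003  0.002]
[24.3 43.5 84.9  1.5 71.4 93.4] [[0.883, 0.345, -0.32], [0.324, -0.939, -0.117], [-0.341, -0.0, -0.94]]
```

Emit:
drive_tool(motion=[[[10,0,28],[0,0,0]],[[9,0,25],[0,0,0]],[[4,0,12],[0,0,0]],[[2,0.4,5],[0,0,0]],[[0,0,0],[0,0,0]]])

```text
time_s: 29.85
position: [0.4285, 0.325, -0.0279]
tcp_rot: [[0.882, 0.344, -0.321], [0.323, -0.939, -0.118], [-0.342, 0.0, -0.94]]
force: [-0.4, 0.3, 1.2]
opening: 0.401
grasp_force: 0.0
```

Emit:
drive_tool(motion=[[[0,0,0],[0,0,0]],[[0,0,0],[0,0,0]]])

```text
time_s: 30.05
position: [0.4301, 0.3256, -0.027]
tcp_rot: [[0.883, 0.344, -0.318], [0.323, -0.939, -0.116], [-0.339, -0.0, -0.941]]
force: [-0.4, -0.3, -0.4]
opening: 0.4
grasp_force: 0.0
```

Emit:
drive_tool(motion=[[[0,0,0],[0,0,0]],[[0,0,0],[0,0,0]],[[0,0,0],[0,0,0]],[[0,0,0],[0,0,0]],[[0,0,0],[0,0,0]]], gripper=0.0)

```text
time_s: 30.55
position: [0.4294, 0.3252, -0.0279]
tcp_rot: [[0.883, 0.344, -0.32], [0.323, -0.939, -0.117], [-0.341, -0.0, -0.94]]
force: [-0.8, -0.5, 1.5]
opening: 0.142
grasp_force: 30.0
```

Emit:
drive_tool(motion=[[[-8,0,-22],[0,0,0]],[[-14,0,-38],[0,0,0]],[[-14,0,-38],[0,0,0]],[[-14,0,-38],[0,0,0]],[[0,0,0],[0,0,0]]])

```text
time_s: 31.05
position: [0.4323, 0.3268, 0.1218]
tcp_rot: [[0.886, 0.344, -0.311], [0.325, -0.939, -0.113], [-0.33, -0.001, -0.944]]
force: [1.2, 0.4, -0.8]
opening: 0.139
grasp_force: 30.0
```

Emit:
drive_tool(motion=[[[4.4,0,-0.3],[0,0.116,0]],[[4.4,0,-0.3],[0,0.116,0]],[[4.4,0,-0.3],[0,0.116,0]],[[0,0,0],[0,0,-0.136]],[[0,0,0],[0,0,-0.136]]])

```text
time_s: 31.55
position: [0.4391, 0.3288, 0.1142]
tcp_rot: [[0.809, 0.588, -0.002], [0.588, -0.809, -0.001], [-0.002, -0.0, -1.0]]
force: [1.0, 0.6, -0.5]
opening: 0.134
grasp_force: 30.0
```

Emit:
drive_tool(motion=[[[0,0,0],[0,0,-0.136]],[[0,0,0],[0,0,-0.136]],[[0,0,0],[0,0,-0.136]],[[0,0,0],[0,0,-0.136]],[[0,0,0],[0,0,-0.136]]])

```text
time_s: 32.05
position: [0.4402, 0.3291, 0.1138]
tcp_rot: [[0.259, 0.966, -0.002], [0.966, -0.259, -0.001], [-0.001, -0.001, -1.0]]
force: [-0.7, 0.0, -0.5]
opening: 0.142
grasp_force: 30.0
```

Emit:
drive_tool(motion=[[[0,0,0],[0,0,-0.136]],[[0,0,0],[0,0,-0.136]],[[0,0,0],[0,0,0]]])

```text
time_s: 32.35
position: [0.4402, 0.3291, 0.1139]
tcp_rot: [[-0.004, 1.0, -0.002], [1.0, 0.004, -0.001], [-0.001, -0.002, -1.0]]
force: [0.5, 0.4, 0.4]
opening: 0.144
grasp_force: 30.0
```

Run:
```python
from h import *
s=read_state();print(s['position'],s['tcp_rot'].round(3).tolist(),s['joint_positions'].round(1),s['opening'],s['grasp_force'])
C,im,_=snap('top','t11');a=cv2.imread('pics/t10.png')
def carr(im,n):
    hsv=cv2.cvtColor(im,cv2.COLOR_BGR2HSV);m=cv2.inRange(hsv,(0,0,170),(180,40,255));m[:,:250]=0;m[:150]=0;m[310:]=0;m[:,430:]=0
    k,l,st,ce=cv2.connectedComponentsWithStats(m)
    for i in range(1,k):
        if st[i,4]>150:
            v,u=np.nonzero(l==i);r=cv2.minAreaRect(np.c_[u,v].astype(np.float32));print(n,st[i].tolist(),ce[i].round(1),[np.round(x,1) for x in r])
carr(a,'t10');carr(im[:,:,::-1].copy(),'t11');carr(cv2.imread('pics/top0.png'),'top0')
for t,y in(((.5275,-.0717),-3.9),((.50696,.09327),170.37)):
    r=np.radians(y);R=np.array([[np.cos(r),-np.sin(r)],[np.sin(r),np.cos(r)]])
    print([px(C,np.r_[np.array(t)+R@np.array(q)/1000,z]).round(1).tolist() for q,z in(((22,25),.068),((22,-25),.068),((66,25),.068),((66,-25),.068),((-90,55),.008),((-90,-55),.008),((90,43),.008),((90,-43),.008))])
```

```text
[0.44024264 0.3291292  0.11389683] [[-0.004, 1.0, -0.002], [1.0, 0.004, -0.001], [-0.001, -0.002, -1.0]] [25.1 30.1 96.9 -0.  53.1 24.9] 0.14400954071729388 29.991975724697113
t10 [250, 150, 170, 160, 18740] [334.8 227.8] [array([334.5, 229.5]), array([159., 169.]), np.float64(90.0)]
t10 [416, 150, 14, 62, 588] [423.1 176.3] [array([423.8, 180.2]), array([61.2, 12.8]), np.float64(87.3)]
t10 [422, 269, 8, 41, 246] [426.2 289.6] [array([426.4, 289. ]), array([40.3,  6.9]), np.float64(87.1)]
t10 [262, 292, 15, 18, 182] [268.7 301.1] [array([268.6, 301.4]), array([18.4, 10.7]), np.float64(76.0)]
t11 [250, 150, 170, 160, 18002] [327.  231.7] [array([334.5, 229.5]), array([169., 159.]), np.float64(-0.0)]
t11 [416, 150, 14, 42, 302] [422.7 170. ] [array([423.1, 170.5]), array([41.6, 12.3]), np.float64(87.1)]
top0 [330, 150, 16, 38, 443] [337.7 165.4] [array([337.5, 168.5]), array([37., 15.]), np.float64(90.0)]
top0 [379, 150, 14, 42, 420] [386.  167.2] [array([385.5, 170.5]), array([41., 13.]), np.float64(90.0)]
top0 [270, 214, 53, 71, 2492] [295.5 249.3] [array([295.1, 250.5]), array([43.9, 69.2]), np.float64(9.7)]
[[353.0, 229.1], [373.1, 230.4], [353.7, 211.7], [373.7, 213.0], [335.8, 274.2], [378.4, 277.0], [343.6, 205.9], [376.1, 208.1]]
[[304.9, 257.4], [284.8, 254.1], [302.0, 275.2], [281.9, 271.8], [321.5, 218.6], [280.2, 211.7], [306.3, 286.2], [273.3, 280.6]]
```

```bash
cat >> h.py <<'E'
def carrtop(im,box=(320,190,398,290)):
    g=cv2.cvtColor(im,cv2.COLOR_RGB2GRAY);x0,y0,x1,y1=box;c=g[y0:y1,x0:x1]
    th,m=cv2.threshold(c,0,255,cv2.THRESH_OTSU);k,l,st,ce=cv2.connectedComponentsWithStats(m)
    i=1+np.argmax(st[1:,4]);v,u=np.nonzero(l==i);r=cv2.minAreaRect(np.c_[u+x0,v+y0].astype(np.float32))
    print('th',th,'bench',np.median(c[m==0]),'carr',np.median(c[m>0]),st[i].tolist(),'cent',(ce[i]+[x0,y0]).round(1),[np.round(x,1) for x in r])
E
python3 - <<'E'
from h import *
for n,b in(('top0',(262,200,330,295)),('t9',(262,200,330,295)),('t10',(320,190,398,290)),('t11',(320,190,398,290))):
    carrtop(cv2.imread(f'pics/{n}.png')[:,:,::-1].copy(),b)
E
```

```text
th 184.0 bench 150.0 carr 229.0 [9, 14, 51, 70, 2319] cent [295.1 248.5] [array([295.2, 250.2]), array([42.3, 68.1]), np.float64(9.5)]
th 115.0 bench 58.0 carr 173.0 [0, 20, 25, 75, 1226] cent [270.2 258.8] [array([274., 257.]), array([74., 24.]), np.float64(90.0)]
th 194.0 bench 165.0 carr 240.0 [12, 15, 56, 74, 2201] cent [359.2 244.2] [array([362.2, 240.9]), array([55.1, 71.1]), np.float64(4.4)]
th 193.0 bench 163.0 carr 239.0 [12, 15, 56, 74, 2185] cent [359.1 244.3] [array([362.2, 240.9]), array([55.1, 71.1]), np.float64(4.4)]
```

Run:
```python
from h import *
C=cam('top');im=cv2.imread('pics/t11.png');g=cv2.cvtColor(im,cv2.COLOR_BGR2GRAY)
r=np.radians(-3.9);R=np.array([[np.cos(r),-np.sin(r)],[np.sin(r),np.cos(r)]]);t=np.array([.5275,-.0717])
P=lambda x,y,z:px(C,np.r_[t+R@np.array([x,y])/1000,z/1000]).round(1).tolist()
print('end',P(-93,74,30),P(-93,-74,30),'base mid',P(-50,55,8),P(-50,-55,8),P(0,55,8),P(0,-55,8),'tubes',P(82,40,68),P(82,-40,68),P(7,40,68),P(7,-40,68))
for v in(278,274,262,256,250,244):
    print(v,[int(x) for x in g[v,322:394]])
```

```text
end [329.4, 274.7] [387.8, 278.6] base mid [336.6, 258.7] [378.9, 261.5] [337.5, 239.5] [379.6, 242.3] tubes [348.0, 205.0] [379.9, 207.1] [346.7, 234.7] [378.9, 236.8]
278 [164, 166, 164, 166, 168, 166, 166, 165, 166, 164, 162, 163, 163, 165, 163, 165, 165, 162, 164, 164, 164, 164, 160, 153, 147, 146, 148, 147, 146, 148, 149, 148, 148, 142, 120, 107, 104, 105, 102, 108, 109, 111, 116, 120, 121, 118, 119, 124, 124, 129, 134, 138, 143, 145, 149, 156, 164, 169, 178, 196, 207, 207, 204, 205, 207, 203, 182, 166, 162, 162, 163, 162]
274 [165, 164, 165, 163, 165, 165, 157, 131, 140, 177, 195, 199, 202, 204, 203, 206, 213, 213, 212, 217, 221, 222, 214, 212, 212, 214, 215, 214, 216, 223, 223, 221, 214, 172, 123, 93, 79, 77, 88, 133, 196, 227, 234, 235, 235, 235, 237, 239, 239, 238, 239, 239, 239, 239, 239, 238, 231, 193, 165, 161, 162, 162, 163, 160, 159, 161, 161, 162, 162, 162, 164, 162]
262 [166, 167, 167, 166, 166, 166, 167, 165, 165, 165, 164, 165, 165, 167, 167, 192, 228, 238, 239, 239, 239, 239, 239, 239, 239, 239, 239, 240, 239, 239, 239, 239, 239, 239, 234, 199, 130, 68, 58, 57, 56,
[... 545 characters left out ...]
 164, 164, 162, 163, 164, 162, 163, 161, 163, 159, 171, 224, 237, 239, 240, 239, 239, 239, 239, 239, 239, 240, 239, 239, 240, 239, 239, 239, 238, 229, 195, 167, 159, 185, 216, 227, 231, 236, 239, 239, 239, 240, 239, 239, 239, 239, 239, 239, 239, 239, 239, 239, 230, 192, 162, 159, 159, 159, 160, 159, 160, 161, 160, 160, 158, 159, 159]
244 [162, 164, 163, 163, 162, 162, 162, 162, 163, 160, 160, 162, 160, 161, 160, 165, 188, 228, 238, 240, 240, 239, 239, 239, 239, 240, 239, 239, 239, 239, 239, 239, 239, 239, 239, 239, 239, 239, 239, 239, 239, 239, 239, 239, 239, 240, 239, 239, 239, 239, 239, 239, 239, 239, 239, 239, 239, 235, 213, 180, 161, 161, 160, 161, 161, 160, 159, 159, 158, 159, 158, 159]
```

Emit:
drive_tool(motion=[[[-30,2,-17],[0,0,0]],[[-47,4,-17],[0,0,0]],[[-47,4,-17],[0,0,0]],[[-47,4,-17],[0,0,0]],[[-37,20,0],[0,0,0]]])

```text
time_s: 32.9
position: [0.4748, 0.1202, 0.1842]
tcp_rot: [[-0.001, 1.0, 0.001], [1.0, 0.001, -0.0], [-0.0, 0.001, -1.0]]
force: [0.7, 0.1, -0.2]
opening: 0.143
grasp_force: 30.0
```

Emit:
drive_tool(motion=[[[-37,28,0],[0,0,0]],[[-37,28,0],[0,0,0]],[[-37,28,0],[0,0,0]],[[-37,28,0],[0,0,0]],[[-24,13,0],[0,0,0]]])

```text
time_s: 33.4
position: [0.6039, -0.0529, 0.1822]
tcp_rot: [[0.001, 1.0, 0.002], [1.0, -0.001, -0.001], [-0.001, 0.002, -1.0]]
force: [0.5, 0.5, -0.2]
opening: 0.142
grasp_force: 30.0
```

Emit:
drive_tool(motion=[[[0,0,0],[0,0,0]],[[5.15,0,-0.35],[0,0.136,0]],[[5.15,0,-0.35],[0,0.136,0]],[[5.15,0,-0.35],[0,0.136,0]],[[0,0,0],[0,0,0]]])

```text
time_s: 33.9
position: [0.6005, -0.0368, 0.1839]
tcp_rot: [[0.004, 1.0, -0.003], [0.918, -0.002, 0.398], [0.398, -0.004, -0.918]]
force: [0.2, -0.1, -0.8]
opening: 0.139
grasp_force: 30.0
```

Run:
```python
from h import *
s=read_state();print(s['time_s'],s['joint_positions'].round(1),s['opening'],s['grasp_force'],s['tcp_rot'].round(3).tolist(),'G',s['position']-.038*s['tcp_rot'][:,2])
```

```text
33.9 [-26.3  32.2  83.7  21.5  76.1 -33.5] 0.138831007102293 29.9928018450737 [[0.004, 1.0, -0.003], [0.918, -0.002, 0.398], [0.398, -0.004, -0.918]] G [ 0.60060095 -0.05193871  0.21873366]
```

Emit:
drive_tool(motion=[[[5.15,0,-0.35],[0,0.136,0]],[[5.15,0,-0.35],[0,0.136,0]],[[5.15,0,-0.35],[0,0.136,0]],[[0,0,0],[0,0,0]]])

```text
time_s: 34.3
position: [0.5999, -0.0225, 0.1914]
tcp_rot: [[0.005, 1.0, -0.006], [0.685, 0.001, 0.728], [0.728, -0.008, -0.685]]
force: [-0.1, -0.1, -1.1]
opening: 0.14
grasp_force: 30.0
```

Emit:
drive_tool(motion=[[[5.15,0,-0.35],[0,0.136,0]],[[5.15,0,-0.35],[0,0.136,0]],[[5.15,0,-0.35],[0,0.136,0]],[[0,0,0],[0,0,0]],[[0,0,0],[0,0,0]]])

```text
time_s: 34.8
position: [0.6009, -0.0122, 0.2074]
tcp_rot: [[0.0, 1.0, -0.007], [0.343, 0.006, 0.939], [0.939, -0.002, -0.343]]
force: [0.2, 0.2, 0.8]
opening: 0.143
grasp_force: 30.0
```

```bash
cat >> h.py <<'E'
def st(T=None,d=.038):
    s=read_state();R=s['tcp_rot'];G=s['position']-d*R[:,2]
    print(s['time_s'],'J',s['joint_positions'].round(1),'op',round(s['opening'],3),'gf',round(s['grasp_force'],1),'G',G.round(4),'R',R.round(3).tolist())
    if T is not None: print('shift mm',(1000*R.T@(np.array(T)-G)).round(1))
E
python3 - <<'E'
from h import *
st([.595,-.0513,.1]);snap('scene','s12');C,im,_=snap('top','t12');carrtop(im)
E
```

```text
34.8 J [-38.2  49.2  79.4  49.2 104.1 -50.8] op 0.143 gf 30.0 G [ 0.6012 -0.0479  0.2205] R [[0.0, 1.0, -0.007], [0.343, 0.006, 0.939], [0.939, -0.002, -0.343]]
shift mm [-114.3   -5.9   38.2]
th 131.0 bench 76.0 carr 176.0 [0, 0, 68, 100, 5098] cent [347.  240.4] [array([353.5, 239.5]), array([99., 67.]), np.float64(90.0)]
```

Run:
```python
from h import *
im=cv2.imread('pics/s12.png');C=cam('scene');hsv=cv2.cvtColor(im,cv2.COLOR_BGR2HSV);m=cv2.inRange(hsv,(18,110,60),(35,255,255))
G=np.array([.6012,-.0479,.2205]);g=px(C,G);print('G px',g,'bottom exp',px(C,G-[0,0,.066]),'+y tilt 10deg',px(C,G-[0,.0115,.065]))
u0,v0=g.astype(int);m[:, :u0-60]=0;m[:,u0+60:]=0;m[:v0-60]=0;m[v0+60:]=0
v,u=np.nonzero(m);
for r in range(v.min(),v.max()+1):
    q=u[v==r]
    if len(q):print(r,q.min(),q.max(),end='; ')
```

```text
G px [299.54094982 139.76924283] bottom exp [299.22459388 157.73085712] +y tilt 10deg [300.53325801 156.14241369]
79 241 343; 80 239 340; 81 239 244; 82 239 243; 83 239 241; 84 239 240; 85 239 239; 87 268 268; 88 266 268; 89 265 267; 90 265 266; 107 305 305; 109 308 308; 111 299 299; 115 305 310; 117 319 321; 125 285 285; 129 329 329; 130 328 329; 134 273 274; 135 272 275; 136 273 274; 137 273 273; 138 298 300; 139 299 300; 140 299 300; 141 299 300; 142 299 300; 143 299 300; 144 299 300; 145 299 300; 146 299 300; 147 299 300; 148 298 300; 149 298 299; 150 246 300; 151 245 300; 152 244 300; 153 242 300; 154 241 300; 155 240 299; 156 239 300; 157 239 300; 158 239 247; 159 239 246; 160 239 245; 161 239 243; 162 239 242; 163 239 241; 164 239 240;
```

Emit:
drive_tool(motion=[[[-1.2,-6,-3.2],[0,0,0]],[[-25,0,9],[0,0,0]],[[-25,0,9],[0,0,0]],[[0,0,0],[0,0,0]],[[0,0,0],[0,0,0]]])

```text
time_s: 35.4
position: [0.5952, -0.0171, 0.1556]
tcp_rot: [[-0.002, 1.0, -0.004], [0.34, 0.004, 0.94], [0.94, 0.0, -0.34]]
force: [0.1, -0.3, 0.5]
opening: 0.141
grasp_force: 30.0
```

Run:
```python
from h import *
st([.595,-.0513,.1])
C,im,s=snap('scene','s13');q=[px(C,[.595,-.0513,.068]),px(C,[.595,-.0513,.0])];print(q)
crop('s13',int(q[0][0])-60,int(q[0][1])-60,int(q[0][0])+60,int(q[0][1])+35,6,'s13c')
```

```text
35.4 J [-38.9  53.4  80.2  48.  101.3 -55.1] op 0.141 gf 30.0 G [ 0.5954 -0.0529  0.1686] R [[-0.002, 1.0, -0.004], [0.34, 0.004, 0.94], [0.94, 0.0, -0.34]]
shift mm [-63.9  -0.4  24.8]
[array([300.81783101, 179.80784314]), array([300.47821449, 196.20862577])]
```

View pics/s13c.png

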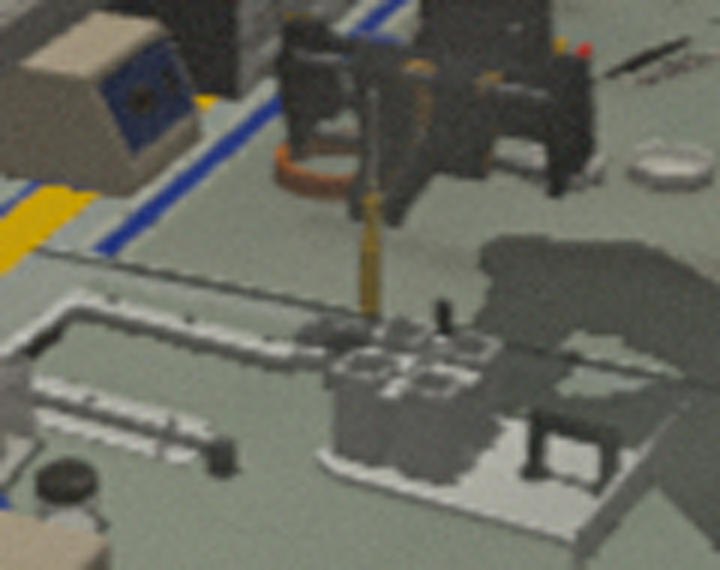

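Emit:
drive_tool(motion=[[[-16,0,6],[0,0,0]],[[-16,0,6],[0,0,0]],[[-16,0,6.5],[0,0,0]],[[-15,0,6],[0,0,0]],[[0,0,0],[0,0,0]]])

```text
time_s: 35.95
position: [0.5941, -0.0148, 0.084]
tcp_rot: [[0.003, 1.0, -0.006], [0.337, 0.004, 0.941], [0.941, -0.005, -0.337]]
force: [-0.5, -0.1, -0.2]
opening: 0.142
grasp_force: 30.0
```

Emit:
drive_tool(motion=[[[0,0,0],[0,0,0]],[[0,0,0],[0,0,0]],[[0,0,0],[0,0,0]],[[0,0,0],[0,0,0]]], gripper=0.35)

```text
time_s: 36.35
position: [0.5955, -0.0158, 0.0875]
tcp_rot: [[-0.002, 1.0, -0.003], [0.34, 0.004, 0.94], [0.94, 0.001, -0.34]]
force: [0.5, 0.4, 0.3]
opening: 0.335
grasp_force: 0.0
```

Emit:
drive_tool(motion=[[[0,0,-20],[0,0,0]],[[0,0,-40],[0,0,0]],[[0,0,-40],[0,0,0]],[[0,0,-20],[0,0,0]],[[0,0,0],[0,0,0]]])

```text
time_s: 36.85
position: [0.5967, -0.1322, 0.1288]
tcp_rot: [[-0.004, 1.0, 0.001], [0.344, 0.0, 0.939], [0.939, 0.004, -0.344]]
force: [0.6, 0.2, 0.6]
opening: 0.352
grasp_force: 0.0
```

Run:
```python
from h import *
st()
C,im,s=snap('scene','s14');im=cv2.imread('pics/s14.png');hsv=cv2.cvtColor(im,cv2.COLOR_BGR2HSV);m=cv2.inRange(hsv,(18,110,60),(35,255,255))
m[:,:280]=0;m[:,320:]=0;m[:135]=0;m[200:]=0
v,u=np.nonzero(m);print([(r,u[v==r].min(),u[v==r].max()) for r in sorted(set(v))]);print('exp handle top',px(C,[.595,-.0513,.011+.079]))
C,im,_=snap('top','t14');carrtop(im)
```

```text
36.85 J [-45.8  58.9  69.3  43.7 108.4 -54.9] op 0.352 gf 0.0 G [ 0.5966 -0.1679  0.1418] R [[-0.004, 1.0, 0.001], [0.344, 0.0, 0.939], [0.939, 0.004, -0.344]]
[(np.int64(176), np.int64(301), np.int64(302)), (np.int64(177), np.int64(301), np.int64(302)), (np.int64(178), np.int64(301), np.int64(301)), (np.int64(179), np.int64(301), np.int64(302)), (np.int64(180), np.int64(301), np.int64(301))]
exp handle top [300.93156117 174.31557943]
th 191.0 bench 162.0 carr 239.0 [12, 15, 56, 74, 2187] cent [359.3 244.4] [array([362.2, 240.9]), array([55.1, 71.1]), np.float64(4.4)]
```

Emit:
drive_tool(motion=[[[-5.15,0,-0.35],[0,-0.136,0]],[[-5.15,0,-0.35],[0,-0.136,0]],[[-5.15,0,-0.35],[0,-0.136,0]],[[-5.15,0,-0.35],[0,-0.136,0]],[[-5.15,0,-0.35],[0,-0.136,0]]])

```text
time_s: 37.45
position: [0.5951, -0.143, 0.1079]
tcp_rot: [[-0.004, 1.0, -0.003], [0.858, 0.006, 0.514], [0.514, -0.001, -0.858]]
force: [0.2, 1.1, -0.6]
opening: 0.351
grasp_force: 0.0
```

Emit:
drive_tool(motion=[[[-5.15,0,-0.35],[0,-0.136,0]],[[-5.15,0,-0.35],[0,-0.136,0]],[[-5.15,0,-0.35],[0,-0.136,0]],[[-5.15,0,-0.35],[0,-0.136,0]],[[0,0,-40],[0,0,0]]])

```text
time_s: 37.95
position: [0.5897, -0.1559, 0.1375]
tcp_rot: [[-0.011, 1.0, -0.015], [1.0, 0.011, 0.006], [0.006, -0.015, -1.0]]
force: [0.0, 0.1, -0.7]
opening: 0.353
grasp_force: 0.0
```

Emit:
drive_tool(motion=[[[0,0,-40],[0,0,0]],[[0,-40,-30],[0,0,0]],[[25,-40,0],[0,0,0]],[[45,-20,0],[0,0,0]],[[45,-10,0],[0,0,0]]])

```text
time_s: 38.45
position: [0.4812, -0.0468, 0.2119]
tcp_rot: [[-0.003, 1.0, -0.004], [1.0, 0.004, 0.002], [0.002, -0.004, -1.0]]
force: [0.6, 0.5, 0.7]
opening: 0.349
grasp_force: 0.0
```

Emit:
drive_tool(motion=[[[48,-10,0],[0,0,0]],[[48,-10,0],[0,0,0]],[[48,-10,0],[0,0,0]],[[48,-10,0],[0,0,0]],[[48,0,0],[0,0,0]]])

```text
time_s: 38.95
position: [0.4398, 0.1927, 0.2117]
tcp_rot: [[-0.007, 1.0, -0.004], [1.0, 0.007, -0.001], [-0.0, -0.004, -1.0]]
force: [1.8, -0.3, -0.3]
opening: 0.347
grasp_force: 0.0
```

Emit:
drive_tool(motion=[[[0,0,0],[0,0,0.149]],[[0,0,0],[0,0,0.149]],[[0,0,0],[0,0,0.149]],[[0,0,0],[0,0,0.149]],[[0,0,0],[0,0,0.149]]])

```text
time_s: 39.45
position: [0.4417, 0.1912, 0.2116]
tcp_rot: [[0.677, 0.736, -0.003], [0.736, -0.677, -0.0], [-0.002, -0.002, -1.0]]
force: [-0.5, 0.5, 0.0]
opening: 0.347
grasp_force: 0.0
```

Emit:
drive_tool(motion=[[[0,0,0],[0,0,0.149]],[[0,0,0],[0,0,0.149]],[[0,0,0],[0,0,0.149]],[[0,0,0],[0,0,0.149]],[[0,0,0],[0,0,0]]])

```text
time_s: 39.95
position: [0.442, 0.1909, 0.2117]
tcp_rot: [[0.972, 0.234, -0.003], [0.234, -0.972, -0.0], [-0.003, -0.001, -1.0]]
force: [0.5, -1.0, 0.4]
opening: 0.345
grasp_force: 0.0
```

Run:
```python
from h import *
C=cam('top')
for n in('top0','t10','t14'):
    hsv=cv2.cvtColor(cv2.imread(f'pics/{n}.png'),cv2.COLOR_BGR2HSV);m=cv2.inRange(hsv,(60,90,40),(90,255,200));m[:,:160]=0;m[:,200:]=0;m[:230]=0;m[320:]=0
    v,u=np.nonzero(m);print(n,len(u),u.mean().round(1),v.mean().round(1))
a,b=[cv2.cvtColor(cv2.imread(f'pics/{n}.png'),cv2.COLOR_BGR2GRAY).astype(int) for n in('t11','t14')]
D=(abs(a-b)>25)[240:305,120:260];v,u=np.nonzero(D);print('diff',len(u),(u.min()+120,u.max()+120,v.min()+240,v.max()+240) if len(u) else '')
C,im,s=snap('wrist','w15');st([.4468,.3884,.005],.037)
np.save('w15s.npy',np.r_[s['position'],s['tcp_rot'].ravel()])
for p in([.5102,.4030,.005],[.3835,.3738,.005],[.4805,.3098,.004],[.3857,.2391,.004]):print(px(C,p).round(1))
```

```text
top0 62 178.6 258.7
t10 0 nan nan
t14 63 178.6 258.5
diff 6362 (np.int64(120), np.int64(247), np.int64(240), np.int64(304))
40.0 J [ 10.   17.3 100.2   0.   62.7  86.3] op 0.356 gf 0.0 G [0.4424 0.1908 0.2489] R [[0.972, 0.236, -0.003], [0.236, -0.972, -0.0], [-0.003, -0.0, -1.0]]
shift mm [  51.6 -190.8  243.8]
[130.   95.4]
[141.  193.9]
[197.6 135.7]
[235.3 213.7]<stdin>:5: RuntimeWarning: Mean of empty slice.
  ret = ret.dtype.type(ret / rcount)
```

Run:
```python
import cv2,numpy as np
f=lambda n,x,y:cv2.resize(cv2.imread(f'pics/{n}.png')[y:y+95,x:x+65],None,fx=6,fy=6,interpolation=cv2.INTER_CUBIC)
cv2.imwrite('pics/tw.png',np.hstack([f('w15',182,126),f('w2',58,125)]))
```

```text
(no output)
```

View pics/tw.png

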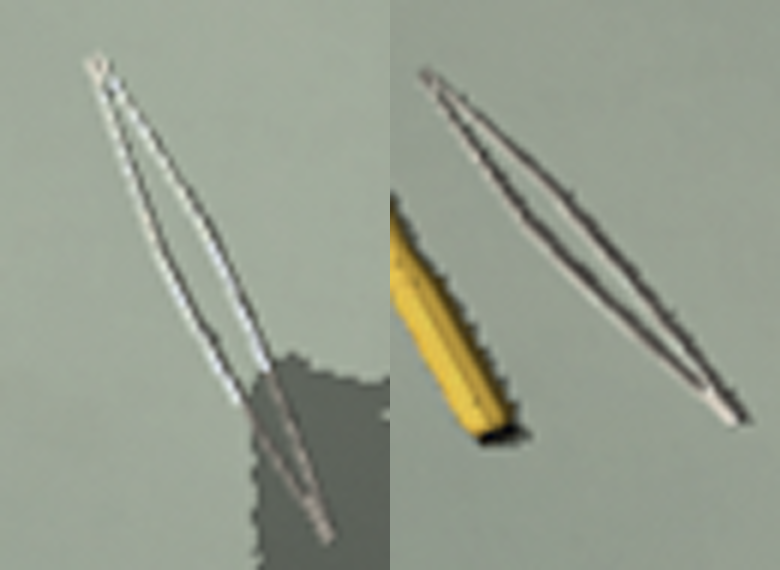

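Emit:
drive_tool(motion=[[[10,-38,20],[0,0,0]],[[10,-38,20],[0,0,0]],[[10,-38,20],[0,0,0]],[[10,-38,40],[0,0,0]],[[11,-38,45],[0,0,0]]])

```text
time_s: 40.5
position: [0.449, 0.3782, 0.0786]
tcp_rot: [[0.972, 0.236, 0.001], [0.236, -0.972, 0.001], [0.001, -0.001, -1.0]]
force: [0.6, -0.4, 0.3]
opening: 0.348
grasp_force: 0.0
```

Emit:
drive_tool(motion=[[[0,0,0],[0,0,0]],[[-4.4,0,-0.3],[0,-0.116,0]],[[-4.4,0,-0.3],[0,-0.116,0]],[[-4.4,0,-0.3],[0,-0.116,0]],[[0,0,0],[0,0,0]]], gripper=0.4)

```text
time_s: 41.0
position: [0.4396, 0.3729, 0.0812]
tcp_rot: [[0.915, 0.232, -0.33], [0.219, -0.973, -0.078], [-0.339, -0.001, -0.941]]
force: [-0.5, 0.9, 0.5]
opening: 0.399
grasp_force: 0.0
```

Run:
```python
from h import *
plan([.4468,.3884,.005],[.9744,.2252],-.35,.037)
```

```text
t 41.0 pos [0.4396 0.3729 0.0812] target p [ 0.4344  0.3855 -0.0298] shift(tool now) mm [ 35.7 -13.5 105.1] rotvec [ 0.002 -0.004  0.007]
```

Emit:
drive_tool(motion=[[[12,-7,32],[0,0,0]],[[11,-6.5,32],[0,0,0]],[[8,0,25],[0,0,0]],[[4,0,14],[0,0,0]],[[0,0,0],[0,0,0]]])

```text
time_s: 41.5
position: [0.4294, 0.3844, -0.0279]
tcp_rot: [[0.913, 0.233, -0.335], [0.218, -0.973, -0.081], [-0.344, 0.001, -0.939]]
force: [-0.1, -0.5, 1.1]
opening: 0.398
grasp_force: 0.0
```

Emit:
drive_tool(motion=[[[0,0,0],[0,0,0]],[[0,0,0],[0,0,0]]])

```text
time_s: 41.7
position: [0.4329, 0.3862, -0.0253]
tcp_rot: [[0.916, 0.232, -0.329], [0.218, -0.973, -0.077], [-0.338, -0.001, -0.941]]
force: [0.1, 0.0, 0.4]
opening: 0.397
grasp_force: 0.0
```

Run:
```python
from h import *
plan([.4468,.3884,.005],[.9744,.2252],-.35,.037)
```

```text
t 41.7 pos [ 0.4329  0.3862 -0.0253] target p [ 0.4344  0.3855 -0.0298] shift(tool now) mm [2.8 1.  3.8] rotvec [ 0.001 -0.005  0.007]
```

Emit:
drive_tool(motion=[[[2,0.5,3],[0,0,0]],[[0,0,0],[0,0,0]],[[0,0,0],[0,0,0]],[[0,0,0],[0,0,0]]])

```text
time_s: 42.1
position: [0.4328, 0.3854, -0.0303]
tcp_rot: [[0.915, 0.232, -0.331], [0.218, -0.973, -0.079], [-0.341, -0.0, -0.94]]
force: [0.3, 0.4, 0.5]
opening: 0.403
grasp_force: 0.0
```

Emit:
drive_tool(motion=[[[0,0,0],[0,0,0]],[[0,0,0],[0,0,0]],[[0,0,0],[0,0,0]],[[0,0,0],[0,0,0]],[[0,0,0],[0,0,0]]], gripper=0.0)

```text
time_s: 42.6
position: [0.4326, 0.3854, -0.0305]
tcp_rot: [[0.914, 0.232, -0.332], [0.218, -0.973, -0.079], [-0.341, 0.0, -0.94]]
force: [0.2, 0.1, 0.4]
opening: 0.107
grasp_force: 30.0
```

Run:
```python
from h import *
plan([.4468,.3884,.005],[.9744,.2252],-.35,.037);st(None,.037)
```

```text
t 42.6 pos [ 0.4326  0.3854 -0.0305] target p [ 0.4344  0.3855 -0.0298] shift(tool now) mm [ 1.4  0.2 -1.3] rotvec [ 0.002 -0.002  0.006]
42.6 J [ 27.7  51.7  80.4   5.2  67.3 101.5] op 0.107 gf 30.0 G [0.4449 0.3883 0.0043] R [[0.914, 0.232, -0.332], [0.218, -0.973, -0.079], [-0.341, 0.0, -0.94]]
```

Emit:
drive_tool(motion=[[[-8,0,-22],[0,0,0]],[[-14,0,-38],[0,0,0]],[[-14,0,-38],[0,0,0]],[[-14,0,-38],[0,0,0]],[[0,0,0],[0,0,0]]])

```text
time_s: 43.1
position: [0.4357, 0.3874, 0.12]
tcp_rot: [[0.918, 0.232, -0.322], [0.22, -0.973, -0.074], [-0.33, -0.003, -0.944]]
force: [0.0, 0.4, -0.5]
opening: 0.104
grasp_force: 30.0
```

Emit:
drive_tool(motion=[[[4.4,0,-0.3],[0,0.116,0]],[[4.4,0,-0.3],[0,0.116,0]],[[4.4,0,-0.3],[0,0.116,0]],[[0,0,0],[0,0,-0.148]],[[0,0,0],[0,0,-0.148]]])

```text
time_s: 43.6
position: [0.4428, 0.3877, 0.1118]
tcp_rot: [[0.859, 0.511, -0.002], [0.511, -0.859, -0.001], [-0.002, 0.0, -1.0]]
force: [-0.1, -0.6, -0.0]
opening: 0.106
grasp_force: 30.0
```

Emit:
drive_tool(motion=[[[0,0,0],[0,0,-0.148]],[[0,0,0],[0,0,-0.148]],[[0,0,0],[0,0,-0.148]],[[0,0,0],[0,0,-0.148]],[[0,0,0],[0,0,-0.148]]])

```text
time_s: 44.1
position: [0.444, 0.3878, 0.1114]
tcp_rot: [[0.291, 0.957, -0.002], [0.957, -0.291, -0.001], [-0.001, -0.001, -1.0]]
force: [-0.0, 0.2, 0.0]
opening: 0.106
grasp_force: 30.0
```

Emit:
drive_tool(motion=[[[0,0,0],[0,0,-0.148]],[[0,0,0],[0,0,-0.148]],[[0,0,0],[0,0,0]],[[-30,2,-18],[0,0,0]],[[-45,2,-18],[0,0,0]]])

```text
time_s: 44.6
position: [0.4481, 0.3138, 0.1476]
tcp_rot: [[0.005, 1.0, -0.001], [1.0, -0.005, 0.0], [0.0, -0.001, -1.0]]
force: [1.6, 0.2, -0.5]
opening: 0.115
grasp_force: 30.0
```

Emit:
drive_tool(motion=[[[-45,2,-18],[0,0,0]],[[-45,2,-18],[0,0,0]],[[-47,10,0],[0,0,0]],[[-47,12,0],[0,0,0]],[[-42,25,0],[0,0,0]]])

```text
time_s: 45.1
position: [0.4962, 0.0852, 0.1841]
tcp_rot: [[0.009, 1.0, -0.002], [1.0, -0.009, 0.0], [0.0, -0.003, -1.0]]
force: [0.7, 0.5, -0.3]
opening: 0.109
grasp_force: 30.0
```

Emit:
drive_tool(motion=[[[-42,25,0],[0,0,0]],[[-42,25,0],[0,0,0]],[[-42,25,0],[0,0,0]],[[-42,15,0],[0,0,0]],[[0,0,0],[0,0,0]]])

```text
time_s: 45.6
position: [0.5901, -0.0877, 0.1838]
tcp_rot: [[0.014, 1.0, 0.003], [1.0, -0.014, -0.003], [-0.003, 0.003, -1.0]]
force: [-0.2, 0.0, -0.8]
opening: 0.108
grasp_force: 30.0
```

Run:
```python
from h import *
st([.5916,-.1011,.22],.037)
```

```text
45.6 J [-19.1  28.1  86.6  -0.1  65.1 -18.3] op 0.108 gf 30.0 G [ 0.59   -0.0875  0.2208] R [[0.014, 1.0, 0.003], [1.0, -0.014, -0.003], [-0.003, 0.003, -1.0]]
shift mm [-13.5   1.8   0.8]
```

Emit:
drive_tool(motion=[[[-13.5,1.8,0],[0,0,0]],[[5,0,-0.34],[0,0.136,0]],[[5,0,-0.34],[0,0.136,0]],[[5,0,-0.34],[0,0.136,0]],[[5,0,-0.34],[0,0.136,0]]])

```text
time_s: 46.1
position: [0.5891, -0.0749, 0.1906]
tcp_rot: [[0.004, 1.0, 0.003], [0.853, -0.005, 0.522], [0.522, 0.001, -0.853]]
force: [-0.1, -0.4, -1.0]
opening: 0.109
grasp_force: 30.0
```

Emit:
drive_tool(motion=[[[5,0,-0.34],[0,0.136,0]],[[5,0,-0.34],[0,0.136,0]],[[5,0,-0.34],[0,0.136,0]],[[5,0,-0.34],[0,0.136,0]],[[5,0,-0.34],[0,0.136,0]]])

```text
time_s: 46.6
position: [0.5892, -0.0601, 0.2091]
tcp_rot: [[0.003, 1.0, 0.005], [0.336, -0.005, 0.942], [0.942, -0.001, -0.336]]
force: [-0.2, 1.0, -0.2]
opening: 0.105
grasp_force: 30.0
```

Emit:
drive_tool(motion=[[[0,0,0],[0,0,0]],[[0,0,0],[0,0,0]],[[0,0,0],[0,0,0]]])

```text
time_s: 46.9
position: [0.5895, -0.0595, 0.2098]
tcp_rot: [[-0.0, 1.0, 0.004], [0.343, -0.004, 0.939], [0.939, 0.001, -0.343]]
force: [0.6, 0.7, -0.1]
opening: 0.107
grasp_force: 30.0
```

Run:
```python
from h import *
st([.5916,-.1011,.092],.037)
C,im,s=snap('scene','s16');G=s['position']-.037*s['tcp_rot'][:,2];print([px(C,G+[0,0,z]).round(1).tolist() for z in(-.063,0,.067)])
hsv=cv2.cvtColor(im,cv2.COLOR_RGB2HSV);g=px(C,G).astype(int);m=cv2.inRange(hsv,(55,80,30),(90,255,220))
v,u=np.nonzero(m[g[1]-30:g[1]+10,g[0]-15:g[0]+15]);print('green',[(r+g[1]-30,u[v==r].min()+g[0]-15,u[v==r].max()+g[0]-15) for r in sorted(set(v))])
gr=cv2.cvtColor(im,cv2.COLOR_RGB2GRAY)
for r in range(g[1]-2,g[1]+22,2):print(r,gr[r,g[0]-9:g[0]+10].tolist())
```

```text
46.9 J [-42.   49.7  77.4  47.1 107.  -51.7] op 0.107 gf 30.0 G [ 0.5893 -0.0942  0.2224] R [[-0.0, 1.0, 0.004], [0.343, -0.004, 0.939], [0.939, 0.001, -0.343]]
shift mm [-124.9    2.1   38.2]
[[307.6, 151.8], [308.1, 134.9], [308.6, 115.9]]
green [(np.int64(116), np.int64(308), np.int64(310)), (np.int64(117), np.int64(309), np.int64(309))]
132 [83, 88, 89, 89, 93, 81, 63, 58, 77, 88, 79, 74, 59, 53, 62, 56, 65, 76, 90]
134 [117, 109, 111, 110, 114, 99, 66, 58, 75, 95, 79, 65, 56, 56, 57, 64, 86, 90, 92]
136 [120, 122, 121, 118, 118, 110, 89, 63, 74, 93, 84, 63, 55, 60, 70, 92, 94, 90, 89]
138 [119, 119, 120, 118, 117, 118, 121, 112, 98, 93, 89, 87, 85, 82, 93, 93, 92, 91, 91]
140 [112, 113, 116, 119, 120, 119, 116, 108, 92, 92, 91, 89, 93, 96, 91, 93, 92, 91, 91]
142 [77, 74, 71, 90, 104, 104, 113, 111, 101, 91, 88, 85, 94, 90, 96, 91, 93, 95, 89]
144 [72, 74, 75, 69, 81, 95, 105, 107, 101, 92, 98, 110, 116, 120, 115, 115, 120, 120, 121]
146 [118, 118, 105, 96, 95, 96, 84, 84, 93, 89, 96, 112, 122, 121, 121, 119, 117, 121, 118]
148 [96, 87, 78, 74, 82, 70, 67, 79, 93, 95, 103, 117, 118, 121, 122, 118, 120, 121, 123]
150 [69, 67, 63, 67, 75, 88, 109, 103, 92, 94, 99, 114, 123, 123, 124, 121, 118, 123, 122]
152 [105, 111, 114, 116, 118, 117, 121, 115, 99, 96, 109, 124, 122, 122, 125, 120, 124, 121, 118]
154 [125, 120, 119, 124, 121, 119, 121, 126, 124, 125, 124, 125, 122, 124, 126, 123, 124, 125, 124]
```

Emit:
drive_tool(motion=[[[-2.4,2.2,-6.5],[0,0,0]],[[-20,0,7.3],[0,0,0]],[[-20,0,7.3],[0,0,0]],[[0,0,0],[0,0,0]],[[0,0,0],[0,0,0]]])

```text
time_s: 47.45
position: [0.5909, -0.0666, 0.1649]
tcp_rot: [[0.004, 1.0, 0.004], [0.337, -0.005, 0.941], [0.941, -0.003, -0.337]]
force: [-0.1, -0.1, -1.7]
opening: 0.108
grasp_force: 30.0
```

Run:
```python
from h import *
st([.5916,-.1011,.092],.037)
```

```text
47.45 J [-42.4  53.8  76.8  46.2 105.1 -54.2] op 0.108 gf 30.0 G [ 0.5908 -0.1015  0.1773] R [[0.004, 1.0, 0.004], [0.337, -0.005, 0.941], [0.941, -0.003, -0.337]]
shift mm [-80.2   1.1  29.1]
```

Emit:
drive_tool(motion=[[[-20,0.5,7.3],[0,0,0]],[[-20,0.5,7.3],[0,0,0]],[[-20,0,7.3],[0,0,0]],[[-18,0,6.8],[0,0,0]],[[0,0,0],[0,0,0]]])

```text
time_s: 47.95
position: [0.5915, -0.066, 0.0808]
tcp_rot: [[0.005, 1.0, 0.003], [0.338, -0.005, 0.941], [0.941, -0.004, -0.338]]
force: [-1.2, 0.7, 0.9]
opening: 0.107
grasp_force: 30.0
```

Emit:
drive_tool(motion=[[[0,0,0],[0,0,0]],[[0,0,0],[0,0,0]],[[0,0,0],[0,0,0]],[[0,0,0],[0,0,0]]], gripper=0.3)

```text
time_s: 48.35
position: [0.5927, -0.0669, 0.0837]
tcp_rot: [[0.0, 1.0, 0.005], [0.341, -0.005, 0.94], [0.94, 0.001, -0.341]]
force: [0.8, 0.3, 0.0]
opening: 0.289
grasp_force: 0.0
```

Emit:
drive_tool(motion=[[[0,0,-20],[0,0,0]],[[0,0,-40],[0,0,0]],[[0,0,-40],[0,0,0]],[[0,0,-10],[0,0,0]],[[0,0,0],[0,0,0]]])

```text
time_s: 48.85
position: [0.5923, -0.1722, 0.1209]
tcp_rot: [[0.0, 1.0, 0.008], [0.342, -0.007, 0.94], [0.94, 0.002, -0.342]]
force: [-0.3, -0.2, 0.3]
opening: 0.302
grasp_force: 0.0
```

Run:
```python
from h import *
st()
C,im,s=snap('scene','s17');hsv=cv2.cvtColor(im,cv2.COLOR_RGB2HSV)
for nm,a,b in(('green',(55,80,30),(90,255,220)),('yel',(18,110,60),(35,255,255))):
    m=cv2.inRange(hsv,a,b);m[:,:280]=0;m[:,330:]=0;m[:130]=0;m[200:]=0;v,u=np.nonzero(m);print(nm,[(int(r),int(u[v==r].min()),int(u[v==r].max())) for r in sorted(set(v))])
print('exp marker top, mid',px(C,[.5916,-.1011,.141]),px(C,[.5916,-.1011,.085]))
C,im,_=snap('top','t17');carrtop(im)
```

```text
48.85 J [-48.2  60.7  65.6  42.6 111.  -54.7] op 0.302 gf 0.0 G [ 0.592  -0.2079  0.1339] R [[0.0, 1.0, 0.008], [0.342, -0.007, 0.94], [0.94, 0.002, -0.342]]
green []
yel [(130, 327, 327), (132, 324, 324), (176, 301, 302), (177, 301, 302), (178, 301, 301), (179, 301, 301), (180, 301, 301)]
exp marker top, mid [307.53994937 155.70172928] [307.1155496  169.81530926]
th 190.0 bench 160.0 carr 237.0 [12, 15, 56, 74, 2136] cent [358.9 245. ] [array([362.2, 240.9]), array([55.1, 71.1]), np.float64(4.4)]
```

Run:
```python
from h import *
a=cv2.imread('pics/s17.png');b=cv2.imread('pics/s14.png')
for r in range(148,184,2):print(r,[tuple(int(x) for x in a[r,c]) for c in range(303,312,2)])
C=cam('top');print(px(C,[.5916,-.1011,.141]))
t=cv2.imread('pics/t17.png');hs=cv2.cvtColor(t,cv2.COLOR_BGR2HSV);m=cv2.inRange(hs,(60,90,30),(90,255,255));v,u=np.nonzero(m[150:320,100:420]);print(len(u),sorted(set(zip((u+100).tolist(),(v+150).tolist())))[:40])
```

```text
148 [(53, 71, 92), (52, 62, 75), (105, 116, 113), (110, 121, 118), (114, 122, 120)]
150 [(59, 72, 80), (97, 108, 108), (107, 120, 117), (107, 119, 115), (110, 119, 115)]
152 [(109, 122, 119), (111, 124, 120), (109, 126, 122), (111, 123, 122), (109, 121, 117)]
154 [(106, 123, 120), (109, 123, 121), (110, 127, 122), (113, 129, 123), (112, 126, 123)]
156 [(106, 119, 117), (109, 124, 120), (69, 90, 69), (92, 108, 98), (113, 127, 124)]
158 [(101, 112, 108), (100, 114, 114), (60, 73, 57), (82, 96, 90), (108, 121, 121)]
160 [(110, 124, 119), (104, 119, 115), (57, 67, 58), (79, 90, 85), (103, 120, 116)]
162 [(112, 125, 124), (105, 118, 115), (61, 73, 61), (60, 72, 63), (69, 78, 75)]
164 [(113, 131, 125), (106, 121, 117), (58, 73, 62), (60, 70, 65), (74, 81, 81)]
166 [(114, 128, 125), (112, 126, 119), (52, 64, 49), (66, 77, 67), (88, 103, 100)]
168 [(115, 133, 125), (113, 126, 122), (50, 67, 50), (90, 107, 99), (120, 131, 129)]
170 [(117, 134, 125), (112, 127, 121), (77, 87, 84), (102, 114, 111), (110, 123, 119)]
172 [(90, 97, 96), (110, 119, 116), (84, 90, 92), (112, 125, 121), (121, 131, 128)]
174 [(138, 147, 147), (77, 83, 81), (87, 95, 96), (86, 93, 92), (99, 107, 107)]
176 [(74, 90, 94), (89, 91, 95), (89, 97, 97), (92, 99, 100), (118, 127, 125)]
178 [(110, 124, 129), (150, 158, 157), (141, 151, 152), (140, 147, 150), (165, 177, 175)]
180 [(91, 102, 100), (106, 114, 113), (163, 170, 175), (160, 170, 168), (127, 139, 137)]
182 [(83, 91, 92), (137, 143, 146), (151, 162, 162), (84, 91, 89), (76, 79, 78)]
[380.04161312 208.15882402]
22 [(376, 211), (376, 212), (377, 210), (377, 211), (377, 212), (378, 210), (378, 211), (378, 212), (379, 208), (379, 209), (379, 210), (380, 207), (380, 208), (380, 209), (380, 210), (381, 207), (381, 208), (381, 209), (381, 210), (382, 207), (382, 208), (382, 209)]
```

Emit:
drive_tool(motion=[[[-5.15,0,-0.35],[0,-0.136,0]],[[-5.15,0,-0.35],[0,-0.136,0]],[[-5.15,0,-0.35],[0,-0.136,0]],[[-5.15,0,-0.35],[0,-0.136,0]],[[-5.15,0,-0.35],[0,-0.136,0]]])

```text
time_s: 49.45
position: [0.5912, -0.1845, 0.1004]
tcp_rot: [[0.003, 1.0, 0.001], [0.858, -0.003, 0.514], [0.514, -0.001, -0.858]]
force: [-0.1, 0.2, 0.2]
opening: 0.3
grasp_force: 0.0
```

Emit:
drive_tool(motion=[[[-5.15,0,-0.35],[0,-0.136,0]],[[-5.15,0,-0.35],[0,-0.136,0]],[[-5.15,0,-0.35],[0,-0.136,0]],[[-5.15,0,-0.35],[0,-0.136,0]],[[0,0,-40],[0,0,0]]])

```text
time_s: 49.95
position: [0.5857, -0.1969, 0.1298]
tcp_rot: [[-0.002, 1.0, -0.015], [1.0, 0.002, 0.007], [0.007, -0.015, -1.0]]
force: [-0.2, 0.5, -1.1]
opening: 0.299
grasp_force: 0.0
```

Emit:
drive_tool(motion=[[[0,-10,-45],[0,0,0]],[[0,-30,-30],[0,0,0]],[[25,-40,0],[0,0,0]],[[45,-20,0],[0,0,0]],[[48,-10,0],[0,0,0]]])

```text
time_s: 50.45
position: [0.4783, -0.0843, 0.2094]
tcp_rot: [[0.006, 1.0, -0.004], [1.0, -0.006, 0.002], [0.002, -0.004, -1.0]]
force: [0.3, 0.2, 0.4]
opening: 0.302
grasp_force: 0.0
```

Emit:
drive_tool(motion=[[[48,-10,0],[0,0,0]],[[48,-10,0],[0,0,0]],[[48,-10,0],[0,0,0]],[[48,-10,0],[0,0,0]],[[45,0,0],[0,0,0]]])

```text
time_s: 50.95
position: [0.4388, 0.1529, 0.2092]
tcp_rot: [[0.002, 1.0, -0.005], [1.0, -0.002, -0.0], [-0.0, -0.005, -1.0]]
force: [1.1, -1.0, -0.4]
opening: 0.296
grasp_force: 0.0
```

Emit:
drive_tool(motion=[[[40,0,0],[0,0,0.149]],[[0,0,0],[0,0,0.149]],[[0,0,0],[0,0,0.149]],[[0,0,0],[0,0,0.149]],[[0,0,0],[0,0,0.149]]])

```text
time_s: 51.45
position: [0.4409, 0.1885, 0.209]
tcp_rot: [[0.677, 0.736, -0.004], [0.736, -0.677, -0.0], [-0.003, -0.003, -1.0]]
force: [-1.4, 0.2, 0.3]
opening: 0.3
grasp_force: 0.0
```

Emit:
drive_tool(motion=[[[0,0,0],[0,0,0.149]],[[0,0,0],[0,0,0.149]],[[0,0,0],[0,0,0.149]],[[0,0,0],[0,0,0.149]],[[0,0,0],[0,0,0]]])

```text
time_s: 51.95
position: [0.4413, 0.1881, 0.2092]
tcp_rot: [[0.972, 0.235, -0.003], [0.235, -0.972, -0.0], [-0.003, -0.001, -1.0]]
force: [-0.2, 0.4, -0.9]
opening: 0.3
grasp_force: 0.0
```

Run:
```python
from h import *
st();delta([.442,.1908,.2117])
```

```text
51.95 J [  9.7  17.3 100.6   0.   62.3  86.1] op 0.3 gf 0.0 G [0.4414 0.1881 0.2472] R [[0.972, 0.235, -0.003], [0.235, -0.972, -0.0], [-0.003, -0.001, -1.0]]
t 51.95 tool shift mm [ 1.3 -2.4 -2.5] rot [[0.972, 0.235, -0.003], [0.235, -0.972, -0.0], [-0.003, -0.001, -1.0]]
```

Run:
```python
from h import *
C,im,s=snap('wrist','w18')
a=np.load('w15s.npy');C0=cam('wrist',{'position':a[:3],'tcp_rot':a[3:].reshape(3,3)})
A=cv2.imread('pics/w15.png',0);B=cv2.imread('pics/w18.png',0)
for (u,v) in((190,130),(215,165)):
    T=A[v:v+45,u:u+28];r=cv2.matchTemplate(B,T,cv2.TM_CCOEFF_NORMED);_,mx,_,l=cv2.minMaxLoc(r)
    p=w(C0,u+14,v+22,.004);print(mx,l,'world old',p.round(4),'now',w(C,l[0]+14,l[1]+22,.004).round(4))
h=np.array([-.8017,-.5978]);P=np.array([.4331,.2744])-h*.006;print(P)
plan(np.r_[P,.0045],-h,0,.037)
```

```text
0.8757918477058411 (187, 128) world old [0.4613 0.2978 0.004 ] now [0.4624 0.2988 0.004 ]
0.9339552521705627 (213, 165) world old [0.4218 0.2554 0.004 ] now [0.4209 0.255  0.004 ]
[0.4379102 0.2779868]
t 52.0 pos [0.4417 0.188  0.2094] target p [ 0.4379  0.278  -0.0325] shift(tool now) mm [ 18.4 -88.2 241.8] rotvec [-0.001  0.003 -0.401]
```

Emit:
drive_tool(motion=[[[4,-22,40],[0,0,0]],[[4,-22,40],[0,0,0]],[[5,-22,40],[0,0,0]],[[5,-22,25],[0,0,0]],[[0,0,0],[0,0,-0.134]]], gripper=0.4)

```text
time_s: 52.5
position: [0.437, 0.2785, 0.0612]
tcp_rot: [[0.929, 0.369, -0.008], [0.369, -0.929, -0.002], [-0.008, -0.001, -1.0]]
force: [-0.6, -0.3, -0.3]
opening: 0.399
grasp_force: 0.0
```

Emit:
drive_tool(motion=[[[0,0,0],[0,0,-0.134]],[[0,0,0],[0,0,-0.134]],[[-4.4,0,-0.3],[0,-0.116,0]],[[-4.4,0,-0.3],[0,-0.116,0]],[[-4.4,0,-0.3],[0,-0.116,0]]])

```text
time_s: 53.0
position: [0.4296, 0.2697, 0.0681]
tcp_rot: [[0.752, 0.598, -0.277], [0.561, -0.802, -0.205], [-0.345, -0.001, -0.939]]
force: [0.5, -0.2, -1.0]
opening: 0.4
grasp_force: 0.0
```

Emit:
drive_tool(motion=[[[0,0,0],[0,0,0]],[[0,0,0],[0,0,0]],[[0,0,0],[0,0,0]]])

```text
time_s: 53.3
position: [0.4287, 0.2689, 0.0676]
tcp_rot: [[0.755, 0.595, -0.275], [0.56, -0.804, -0.203], [-0.342, -0.001, -0.94]]
force: [-1.1, -0.3, 0.8]
opening: 0.401
grasp_force: 0.0
```

Run:
```python
from h import *
plan([.4379,.278,.0048],[.8017,.5978],-.35,.037)
```

```text
t 53.3 pos [0.4287 0.2689 0.0676] target p [ 0.4277  0.2704 -0.03  ] shift(tool now) mm [33.4 -1.7 91.6] rotvec [-0.002 -0.001 -0.003]
```

Emit:
drive_tool(motion=[[[12,-1,33],[0,0,0]],[[11,-0.7,30],[0,0,0]],[[7,0,18],[0,0,0]],[[3,0,8],[0,0,0]],[[0,0,0],[0,0,0]]])

```text
time_s: 53.8
position: [0.4287, 0.2705, -0.0276]
tcp_rot: [[0.755, 0.594, -0.276], [0.558, -0.804, -0.203], [-0.343, -0.001, -0.939]]
force: [-0.4, -0.8, -0.2]
opening: 0.4
grasp_force: 0.0
```

Emit:
drive_tool(motion=[[[0,0,0],[0,0,0]],[[0,0,0],[0,0,0]],[[0,0,0],[0,0,0]],[[0,0,0],[0,0,0]]])

```text
time_s: 54.2
position: [0.4305, 0.2714, -0.0266]
tcp_rot: [[0.757, 0.594, -0.273], [0.559, -0.804, -0.202], [-0.34, 0.0, -0.941]]
force: [0.2, 0.5, 0.3]
opening: 0.399
grasp_force: 0.0
```

Run:
```python
from h import *
plan([.4379,.278,.0046],[.8017,.5978],-.35,.037)
```

```text
t 54.2 pos [ 0.4305  0.2714 -0.0266] target p [ 0.4277  0.2704 -0.0302] shift(tool now) mm [-1.5 -0.9  4.3] rotvec [-0.001 -0.003 -0.004]
```

Emit:
drive_tool(motion=[[[-1,-0.5,3.5],[0,0,0]],[[0,0,0],[0,0,0]],[[0,0,0],[0,0,0]],[[0,0,0],[0,0,0]]])

```text
time_s: 54.6
position: [0.4279, 0.2703, -0.0304]
tcp_rot: [[0.756, 0.594, -0.274], [0.559, -0.804, -0.203], [-0.341, -0.0, -0.94]]
force: [0.3, 0.4, 1.0]
opening: 0.402
grasp_force: 0.0
```

Emit:
drive_tool(motion=[[[0,0,0],[0,0,0]],[[0,0,0],[0,0,0]],[[0,0,0],[0,0,0]],[[0,0,0],[0,0,0]],[[0,0,0],[0,0,0]]], gripper=0.0)

```text
time_s: 55.1
position: [0.428, 0.2703, -0.0303]
tcp_rot: [[0.756, 0.594, -0.274], [0.559, -0.804, -0.203], [-0.341, 0.0, -0.94]]
force: [0.3, -0.0, -0.8]
opening: 0.137
grasp_force: 30.0
```

Run:
```python
from h import *
st(None,.037)
```

```text
55.1 J [22.8 48.7 90.3 -5.3 60.5 79.8] op 0.137 gf 30.0 G [0.4382 0.2778 0.0045] R [[0.756, 0.594, -0.274], [0.559, -0.804, -0.203], [-0.341, 0.0, -0.94]]
```

Emit:
drive_tool(motion=[[[-8,0,-22],[0,0,0]],[[-14,0,-38],[0,0,0]],[[-14,0,-38],[0,0,0]],[[-14,0,-38],[0,0,0]],[[0,0,0],[0,0,0]]])

```text
time_s: 55.6
position: [0.431, 0.2715, 0.1194]
tcp_rot: [[0.759, 0.594, -0.265], [0.56, -0.804, -0.199], [-0.331, 0.003, -0.944]]
force: [0.9, 0.9, -0.2]
opening: 0.134
grasp_force: 30.0
```

Emit:
drive_tool(motion=[[[4.4,0,-0.3],[0,0.116,0]],[[4.4,0,-0.3],[0,0.116,0]],[[4.4,0,-0.3],[0,0.116,0]],[[0,0,0],[0,0,-0.134]],[[0,0,0],[0,0,-0.134]]])

```text
time_s: 56.1
position: [0.4363, 0.2768, 0.1121]
tcp_rot: [[0.614, 0.789, -0.002], [0.789, -0.614, -0.001], [-0.001, -0.001, -1.0]]
force: [0.3, 0.1, 0.6]
opening: 0.137
grasp_force: 30.0
```

Emit:
drive_tool(motion=[[[0,0,0],[0,0,-0.134]],[[0,0,0],[0,0,-0.134]],[[0,0,0],[0,0,-0.134]],[[0,0,0],[0,0,-0.134]],[[0,0,0],[0,0,-0.134]]])

```text
time_s: 56.6
position: [0.4373, 0.2774, 0.1117]
tcp_rot: [[-0.009, 1.0, -0.001], [1.0, 0.009, -0.001], [-0.001, -0.001, -1.0]]
force: [-0.2, 0.1, -0.3]
opening: 0.139
grasp_force: 30.0
```

Emit:
drive_tool(motion=[[[0,0,0],[0,0,0]],[[-30,4,-18],[0,0,0]],[[-43,8,-18],[0,0,0]],[[-43,12,-18],[0,0,0]],[[-43,14,-18],[0,0,0]]])

```text
time_s: 57.1
position: [0.4759, 0.1175, 0.1847]
tcp_rot: [[-0.001, 1.0, -0.001], [1.0, 0.001, 0.0], [0.0, -0.001, -1.0]]
force: [0.6, -0.1, -0.5]
opening: 0.142
grasp_force: 30.0
```

Emit:
drive_tool(motion=[[[-45,15,0],[0,0,0]],[[-45,15,0],[0,0,0]],[[-45,15,0],[0,0,0]],[[-45,15,0],[0,0,0]],[[-37,11,0],[0,0,0]]])

```text
time_s: 57.6
position: [0.5488, -0.1007, 0.1841]
tcp_rot: [[0.001, 1.0, 0.0], [1.0, -0.001, -0.0], [-0.0, 0.0, -1.0]]
force: [1.2, 0.5, 0.0]
opening: 0.138
grasp_force: 30.0
```

Emit:
drive_tool(motion=[[[0,0,0],[0,0,0]],[[0,0,0],[0,0,0]]])

```text
time_s: 57.8
position: [0.5477, -0.0986, 0.1837]
tcp_rot: [[0.001, 1.0, -0.002], [1.0, -0.001, 0.001], [0.001, -0.002, -1.0]]
force: [-1.3, 0.1, -0.2]
opening: 0.133
grasp_force: 30.0
```

Run:
```python
from h import *
st([.5477,-.0981,.23],.037)
```

```text
57.8 J [-21.7  25.1  92.1   0.   62.9 -21.7] op 0.133 gf 30.0 G [ 0.5477 -0.0986  0.2207] R [[0.001, 1.0, -0.002], [1.0, -0.001, 0.001], [0.001, -0.002, -1.0]]
shift mm [ 0.5 -0.  -9.3]
```

Emit:
drive_tool(motion=[[[5,0,-0.34],[0,0.136,0]],[[5,0,-0.34],[0,0.136,0]],[[5,0,-0.34],[0,0.136,0]],[[5,0,-0.34],[0,0.136,0]],[[5,0,-0.34],[0,0.136,0]]])

```text
time_s: 58.3
position: [0.548, -0.073, 0.1936]
tcp_rot: [[-0.003, 1.0, -0.002], [0.774, 0.004, 0.633], [0.633, -0.0, -0.774]]
force: [0.2, 0.0, -1.1]
opening: 0.134
grasp_force: 30.0
```

Emit:
drive_tool(motion=[[[5,0,-0.34],[0,0.136,0]],[[5,0,-0.34],[0,0.136,0]],[[5,0,-0.34],[0,0.136,0]],[[5,0,-0.34],[0,0.136,0]],[[0,0,0],[0,0,0]]])

```text
time_s: 58.8
position: [0.547, -0.0624, 0.2053]
tcp_rot: [[0.007, 1.0, -0.005], [0.335, 0.003, 0.942], [0.942, -0.009, -0.335]]
force: [-0.2, -0.1, -1.4]
opening: 0.136
grasp_force: 30.0
```

Emit:
drive_tool(motion=[[[0,0,0],[0,0,0]],[[0,0,0],[0,0,0]],[[0,0,0],[0,0,0]]])

```text
time_s: 59.1
position: [0.5484, -0.0624, 0.2103]
tcp_rot: [[-0.004, 1.0, -0.004], [0.343, 0.005, 0.939], [0.939, 0.002, -0.343]]
force: [0.4, -0.1, -1.1]
opening: 0.137
grasp_force: 30.0
```

Run:
```python
from h import *
st([.5477,-.0981,.092],.037)
C,im,s=snap('scene','s19');hsv=cv2.cvtColor(im,cv2.COLOR_RGB2HSV)
m=cv2.inRange(hsv,(18,110,60),(35,255,255));v,u=np.nonzero(m[170:185,290:320]);print('yel',set(zip((v+170).tolist(),(u+290).tolist())))
G=s['position']-.037*s['tcp_rot'][:,2];print('bot,G,top',[px(C,G+[0,0,z]).round(1).tolist() for z in(-.066,0,.054)])
u,v=px(C,G-[0,0,.066]).astype(int);g=cv2.cvtColor(im,cv2.COLOR_RGB2GRAY)
for r in range(v-16,v+6,2):print(r,g[r,u-10:u+11].tolist())
```

```text
59.1 J [-44.4  47.9  82.4  44.1 106.4 -55.7] op 0.137 gf 30.0 G [ 0.5485 -0.0971  0.223 ] R [[-0.004, 1.0, -0.004], [0.343, 0.005, 0.939], [0.939, 0.002, -0.343]]
shift mm [-123.4   -1.1   44. ]
yel {(177, 310), (178, 310), (174, 310), (175, 311), (176, 311), (177, 311), (178, 311), (174, 311), (175, 310), (176, 310)}
bot,G,top [[318.8, 154.1], [319.6, 136.3], [320.3, 121.0]]
138 [98, 90, 92, 90, 90, 95, 95, 91, 79, 78, 90, 88, 96, 93, 62, 53, 68, 96, 121, 119, 117]
140 [89, 91, 91, 91, 92, 96, 94, 91, 91, 85, 85, 85, 83, 75, 99, 118, 117, 122, 125, 122, 121]
142 [105, 98, 90, 87, 95, 97, 91, 90, 97, 93, 84, 78, 83, 95, 110, 124, 121, 121, 123, 122, 117]
144 [120, 119, 120, 114, 118, 117, 111, 118, 118, 111, 100, 107, 107, 99, 120, 119, 120, 119, 126, 132, 121]
146 [118, 118, 121, 118, 116, 119, 118, 117, 120, 114, 99, 99, 101, 101, 121, 123, 118, 112, 105, 101, 125]
148 [120, 118, 121, 120, 119, 120, 124, 121, 120, 117, 100, 94, 98, 107, 120, 121, 120, 119, 101, 76, 87]
150 [118, 121, 122, 123, 121, 121, 121, 123, 119, 121, 104, 90, 101, 125, 120, 123, 122, 122, 125, 121, 113]
152 [122, 121, 122, 109, 117, 122, 126, 125, 124, 120, 114, 98, 101, 122, 128, 126, 123, 125, 126, 124, 123]
154 [126, 126, 114, 73, 62, 76, 107, 123, 127, 126, 110, 97, 114, 125, 124, 126, 126, 124, 125, 124, 128]
156 [123, 125, 113, 85, 61, 74, 106, 125, 128, 126, 123, 123, 125, 126, 125, 121, 129, 124, 124, 128, 126]
158 [120, 120, 118, 104, 82, 67, 95, 124, 123, 127, 124, 124, 123, 124, 122, 124, 127, 124, 122, 123, 124]
```

Emit:
drive_tool(motion=[[[-10,0,-45],[0,0,0]],[[-10,0,-45],[0,0,0]],[[-10,0,-45],[0,0,0]],[[-10,0,-45],[0,0,0]],[[0,0,0],[0,0,0]]])

```text
time_s: 59.65
position: [0.5491, -0.2521, 0.2331]
tcp_rot: [[-0.003, 1.0, 0.003], [0.347, -0.002, 0.938], [0.938, 0.004, -0.347]]
force: [0.4, -0.3, -0.5]
opening: 0.136
grasp_force: 30.0
```

Run:
```python
from h import *
st()
C,im,s=snap('top','t20');
carrtop(im,(300,185,405,300))
hs=cv2.cvtColor(im,cv2.COLOR_RGB2HSV)
for nm,a,b in(('green',(60,90,30),(90,255,255)),('yel',(18,110,60),(35,255,255))):
    m=cv2.inRange(hs,a,b);
    for n in('t17','t20'):
        h2=cv2.cvtColor(cv2.imread(f'pics/{n}.png'),cv2.COLOR_BGR2HSV);m=cv2.inRange(h2,a,b);m[:180]=0;m[300:]=0;m[:,310:310]=0;m[:,:320]=0;m[:,400:]=0
        v,u=np.nonzero(m);print(nm,n,len(u),u.mean().round(1) if len(u) else '',v.mean().round(1) if len(u) else '',(u.min(),u.max(),v.min(),v.max()) if len(u) else '')
C,im,s=snap('scene','s20');hsv=cv2.cvtColor(im,cv2.COLOR_RGB2HSV)
m=cv2.inRange(hsv,(18,110,60),(35,255,255));v,u=np.nonzero(m[165:190,290:325]);print('yel',sorted(set(zip((v+165).tolist(),(u+290).tolist()))))
```

```text
59.65 J [-54.3  54.1  60.5  41.  123.1 -50.8] op 0.136 gf 30.0 G [ 0.549  -0.2877  0.2463] R [[-0.003, 1.0, 0.003], [0.347, -0.002, 0.938], [0.938, 0.004, -0.347]]
th 187.0 bench 156.0 carr 233.0 [44, 30, 53, 74, 2049] cent [368.  255.7] [array([372.9, 251.4]), array([52.2, 70.3]), np.float64(4.9)]
green t17 22 379.3 209.5 (np.int64(376), np.int64(382), np.int64(207), np.int64(212))
green t20 41 393.0 212.7 (np.int64(389), np.int64(397), np.int64(208), np.int64(218))
yel t17 23 354.0 212.2 (np.int64(351), np.int64(357), np.int64(210), np.int64(214))
yel t20 24 364.1 222.3 (np.int64(361), np.int64(367), np.int64(220), np.int64(224))
yel [(174, 310), (174, 311), (175, 310), (175, 311), (176, 310), (176, 311), (177, 310), (177, 311), (178, 310), (178, 311)]
```

Run:
```python
from h import *
def cross(g,line,c0,c1,th=200):
    x=line.astype(float);out=[]
    for i in range(c0,c1):
        if (x[i]-th)*(x[i+1]-th)<0:out.append(round(i+(th-x[i])/(x[i+1]-x[i]),1))
    return out
for n,o in(('t14',0),('t20',10)):
    g=cv2.cvtColor(cv2.imread(f'pics/{n}.png'),cv2.COLOR_BGR2GRAY)
    print(n,{v+o:cross(g,g[v+o],322+o,398) for v in(268,262,256,250,246,242,238)})
    print(n,{u+o:cross(g,g[:,u+o],195+o,290) for u in(340,344,348)})
C=cam('top')
for q in((344,241),(354,251)):print(w(C,*q,.008))
```

```text
t14 {268: [np.float64(336.5), np.float64(355.7), np.float64(363.7), np.float64(379.4)], 262: [np.float64(337.2), np.float64(363.8), np.float64(379.7)], 256: [np.float64(337.6), np.float64(355.5), np.float64(363.9), np.float64(379.9)], 250: [np.float64(337.5), np.float64(356.9), np.float64(360.4), np.float64(379.8)], 246: [np.float64(338.0), np.float64(380.2)], 242: [np.float64(338.6), np.float64(380.6)], 238: [np.float64(338.7), np.float64(345.7), np.float64(377.0), np.float64(380.6)]}
t14 {340: [np.float64(212.0), np.float64(274.3)], 344: [np.float64(206.5), np.float64(234.3), np.float64(236.0), np.float64(275.0)], 348: [np.float64(231.2), np.float64(233.0), np.float64(239.5), np.float64(275.1)]}
t20 {278: [np.float64(345.8), np.float64(363.6), np.float64(372.8), np.float64(387.6)], 272: [np.float64(345.7), np.float64(366.2), np.float64(372.9), np.float64(388.3)], 266: [np.float64(346.7), np.float64(364.4), np.float64(373.5), np.float64(388.8)], 260: [np.float64(346.8), np.float64(364.9), np.float64(370.7), np.float64(388.6)], 256: [np.float64(346.7), np.float64(389.1)], 252: [np.float64(347.5), np.float64(389.3)], 248: [np.float64(347.8), np.float64(354.6), np.float64(386.9), np.float64(389.6)]}
t20 {350: [np.float64(220.8)], 354: [np.float64(215.1), np.float64(234.2), np.float64(247.4), np.float64(284.1)], 358: [np.float64(227.9), np.float64(231.2), np.float64(238.4), np.float64(242.8), np.float64(248.8), np.float64(284.0)]}
[ 0.5273258  -0.03378364  0.008     ]
[ 0.50120164 -0.05919682  0.008     ]
```

Run:
```python
from h import *
st([.5242,-.121,.22],.037)
```

```text
59.75 J [-54.1  54.1  61.   41.  123.  -50.8] op 0.134 gf 30.0 G [ 0.5488 -0.2816  0.2456] R [[-0.002, 1.0, -0.002], [0.342, 0.002, 0.94], [0.94, 0.001, -0.342]]
shift mm [ 30.9 -24.3 159.7]
```

Emit:
drive_tool(motion=[[[8,-6,40],[0,0,0]],[[8,-6,40],[0,0,0]],[[8,-6,40],[0,0,0]],[[7,-6,39],[0,0,0]],[[0,0,0],[0,0,0]]])

```text
time_s: 60.25
position: [0.5211, -0.0782, 0.2088]
tcp_rot: [[0.002, 1.0, -0.012], [0.334, 0.011, 0.942], [0.943, -0.006, -0.334]]
force: [0.6, -1.2, 0.1]
opening: 0.136
grasp_force: 30.0
```

Emit:
drive_tool(motion=[[[-20,0,7.3],[0,0,0]],[[-20,0,7.3],[0,0,0]],[[-20,0,7.3],[0,0,0]],[[0,0,0],[0,0,0]],[[0,0,0],[0,0,0]]])

```text
time_s: 60.75
position: [0.5242, -0.0851, 0.1444]
tcp_rot: [[-0.001, 1.0, -0.004], [0.339, 0.005, 0.941], [0.941, -0.0, -0.339]]
force: [0.3, -0.6, 0.1]
opening: 0.134
grasp_force: 30.0
```

Run:
```python
from h import *
st([.5242,-.121,.092],.037)
C,im,s=snap('scene','s21');g=cv2.cvtColor(im,cv2.COLOR_RGB2GRAY);a=px(C,[.5242,-.121,.068]);print('mouth exp',a,'tw bottom exp',px(C,s['position']-.037*s['tcp_rot'][:,2]-[0,0,.066]))
u,v=a.astype(int)
for r in range(v-14,v+8):print(r,g[r,u-18:u+16].tolist())
hsv=cv2.cvtColor(im,cv2.COLOR_RGB2HSV)
m=cv2.inRange(hsv,(18,110,60),(35,255,255));v,u=np.nonzero(m[165:190,290:325]);print('yel',sorted(set(zip((v+165).tolist(),(u+290).tolist()))))
```

```text
60.75 J [-47.4  53.4  83.6  40.6 103.  -61.9] op 0.134 gf 30.0 G [ 0.5243 -0.1199  0.1569] R [[-0.001, 1.0, -0.004], [0.339, 0.005, 0.941], [0.941, -0.0, -0.339]]
shift mm [-61.4  -0.1  21. ]
mouth exp [326.36568411 175.20319416] tw bottom exp [326.57052285 169.65824405]
161 [115, 117, 112, 90, 72, 59, 73, 96, 115, 112, 113, 114, 114, 117, 115, 112, 111, 106, 99, 102, 98, 96, 109, 112, 108, 109, 109, 109, 112, 117, 111, 116, 116, 115]
162 [122, 120, 111, 89, 64, 58, 63, 88, 113, 112, 112, 111, 111, 113, 113, 114, 116, 112, 102, 102, 100, 105, 115, 118, 116, 117, 114, 112, 115, 114, 114, 112, 110, 116]
163 [123, 124, 119, 106, 89, 67, 61, 89, 114, 114, 110, 112, 108, 112, 115, 113, 114, 110, 99, 101, 103, 113, 121, 121, 121, 119, 118, 122, 120, 116, 119, 115, 110, 82]
164 [127, 125, 119, 112, 97, 62, 59, 90, 117, 118, 112, 114, 112, 111, 109, 112, 113, 110, 99, 98, 103, 116, 121, 123, 125, 125, 121, 124, 121, 120, 121, 125, 119, 103]
165 [128, 123, 116, 106, 100, 70, 61, 83, 114, 122, 116, 116, 115, 114, 115, 119, 116, 110, 99, 90, 105, 125, 124, 122, 124, 122, 127, 122, 123, 127, 125
[... 2197 characters left out ...]
, 175, 159, 117, 109, 122, 136, 159, 162, 165, 152, 130, 102, 78, 81, 80, 81, 77, 70, 69, 68, 63, 66, 61, 66, 68]
180 [93, 98, 116, 122, 110, 91, 124, 166, 177, 154, 108, 80, 76, 85, 95, 101, 121, 145, 155, 149, 129, 84, 77, 82, 82, 82, 74, 81, 76, 78, 78, 81, 69, 70]
181 [86, 86, 93, 93, 94, 128, 170, 176, 158, 127, 85, 82, 83, 83, 81, 88, 118, 126, 115, 121, 95, 81, 82, 82, 82, 75, 73, 76, 82, 103, 122, 112, 75, 77]
182 [86, 88, 85, 91, 133, 174, 172, 145, 111, 110, 121, 111, 107, 97, 100, 121, 125, 97, 84, 92, 82, 79, 81, 78, 78, 72, 78, 78, 89, 97, 102, 88, 76, 82]
yel [(174, 310), (174, 311), (175, 310), (175, 311), (176, 310), (176, 311), (177, 310), (177, 311), (178, 310), (178, 311)]
```

Emit:
drive_tool(motion=[[[-20,0,6.5],[0,0,0]],[[-20,0,6.5],[0,0,0]],[[-20,0,6.5],[0,0,0]],[[0,0,0],[0,0,0]],[[0,0,0],[0,0,0]]])

```text
time_s: 61.3
position: [0.5245, -0.0881, 0.0818]
tcp_rot: [[-0.002, 1.0, -0.003], [0.34, 0.003, 0.941], [0.941, 0.001, -0.34]]
force: [0.6, -0.2, -0.8]
opening: 0.137
grasp_force: 30.0
```

Run:
```python
from h import *
st([.5242,-.121,.092],.037)
```

```text
61.3 J [-47.5  59.1  82.7  39.9  99.4 -65.1] op 0.137 gf 30.0 G [ 0.5246 -0.1229  0.0943] R [[-0.002, 1.0, -0.003], [0.34, 0.003, 0.941], [0.941, 0.001, -0.34]]
shift mm [-1.6 -0.4  2.6]
```

Emit:
drive_tool(motion=[[[0,0,0],[0,0,0]],[[0,0,0],[0,0,0]],[[0,0,0],[0,0,0]],[[0,0,0],[0,0,0]]], gripper=0.3)

```text
time_s: 61.7
position: [0.5243, -0.0881, 0.0811]
tcp_rot: [[-0.002, 1.0, -0.003], [0.34, 0.003, 0.94], [0.94, 0.001, -0.34]]
force: [-0.4, -0.1, -0.5]
opening: 0.291
grasp_force: 0.0
```

Emit:
drive_tool(motion=[[[0,0,-20],[0,0,0]],[[0,0,-40],[0,0,0]],[[0,0,-40],[0,0,0]],[[0,0,-30],[0,0,0]],[[0,0,0],[0,0,0]]])

```text
time_s: 62.2
position: [0.5255, -0.215, 0.1256]
tcp_rot: [[-0.004, 1.0, 0.002], [0.345, -0.0, 0.939], [0.939, 0.004, -0.345]]
force: [-0.7, -0.8, -0.7]
opening: 0.297
grasp_force: 0.0
```

Run:
```python
from h import *
st()
C,im,s=snap('scene','s22');g=cv2.cvtColor(im,cv2.COLOR_RGB2GRAY);print('tw top exp',px(C,[.5242,-.121,.131]),'mouth',px(C,[.5242,-.121,.068]))
for r in range(156,180):print(r,g[r,318:338].tolist())
C,im,s=snap('top','t22');carrtop(im,(300,185,405,300))
```

```text
62.2 J [-54.1  59.2  69.1  36.7 112.5 -60.3] op 0.297 gf 0.0 G [ 0.5254 -0.2507  0.1387] R [[-0.004, 1.0, 0.002], [0.345, -0.0, 0.939], [0.939, 0.004, -0.345]]
tw top exp [327.31606764 159.40573323] mouth [326.36568411 175.20319416]
156 [123, 122, 126, 125, 121, 127, 123, 124, 122, 125, 122, 130, 125, 126, 125, 126, 125, 126, 124, 125]
157 [120, 120, 124, 122, 129, 120, 125, 123, 123, 123, 121, 128, 121, 126, 124, 125, 126, 122, 123, 123]
158 [122, 124, 126, 120, 123, 125, 122, 125, 124, 126, 125, 126, 125, 124, 126, 126, 124, 126, 126, 128]
159 [120, 121, 122, 124, 122, 115, 121, 116, 118, 117, 110, 104, 122, 122, 127, 123, 124, 120, 128, 125]
160 [122, 121, 120, 120, 119, 115, 111, 113, 110, 109, 96, 77, 84, 82, 90, 84, 102, 113, 121, 121]
161 [114, 112, 115, 114, 115, 113, 112, 111, 107, 88, 75, 68, 65, 70, 61, 69, 73, 83, 81, 82]
162 [108, 111, 111, 113, 115, 109, 116, 113, 114, 92, 74, 68, 73, 68, 69, 67, 65, 65, 71, 64]
163 [111, 108, 109, 108, 112, 112, 115, 116, 105, 88, 77, 73, 73, 71, 76, 76, 76, 75, 74, 69]
164 [111, 110, 111, 110, 111, 113, 112, 116, 110, 94, 73, 76, 78, 
[... 989 characters left out ...]
57, 170, 153, 115, 86, 80, 84, 84, 96, 109, 131, 141, 127, 121, 123, 107, 76]
175 [95, 114, 150, 172, 165, 133, 91, 77, 83, 82, 79, 84, 116, 130, 123, 124, 124, 127, 125, 115]
176 [123, 167, 174, 150, 109, 110, 116, 113, 97, 92, 89, 99, 113, 105, 105, 125, 129, 123, 126, 121]
177 [173, 178, 177, 152, 94, 87, 93, 87, 89, 108, 117, 106, 88, 82, 100, 133, 135, 125, 125, 123]
178 [179, 174, 173, 167, 148, 128, 107, 92, 88, 88, 92, 91, 79, 78, 78, 82, 81, 75, 84, 101]
179 [155, 117, 110, 118, 132, 151, 158, 158, 152, 127, 93, 77, 78, 82, 100, 107, 93, 77, 78, 74]
th 188.0 bench 157.0 carr 234.0 [44, 30, 53, 74, 1578] cent [365.9 262.9] [array([372.9, 251.5]), array([52.2, 70. ]), np.float64(4.9)]
```

Emit:
drive_tool(motion=[[[-5.15,0,-0.35],[0,-0.136,0]],[[-5.15,0,-0.35],[0,-0.136,0]],[[-5.15,0,-0.35],[0,-0.136,0]],[[-5.15,0,-0.35],[0,-0.136,0]],[[-5.15,0,-0.35],[0,-0.136,0]]])

```text
time_s: 62.8
position: [0.5241, -0.2249, 0.105]
tcp_rot: [[-0.004, 1.0, -0.003], [0.858, 0.005, 0.514], [0.514, -0.001, -0.858]]
force: [-0.4, -0.0, 0.4]
opening: 0.296
grasp_force: 0.0
```

Emit:
drive_tool(motion=[[[-5.15,0,-0.35],[0,-0.136,0]],[[-5.15,0,-0.35],[0,-0.136,0]],[[-5.15,0,-0.35],[0,-0.136,0]],[[-5.15,0,-0.35],[0,-0.136,0]],[[0,0,-40],[0,0,0]]])

```text
time_s: 63.3
position: [0.5189, -0.237, 0.1348]
tcp_rot: [[-0.01, 1.0, -0.014], [1.0, 0.01, 0.008], [0.009, -0.014, -1.0]]
force: [0.2, -0.7, 0.4]
opening: 0.299
grasp_force: 0.0
```

Emit:
drive_tool(motion=[[[0,-26,-30],[0,0,0]],[[0,-26,-30],[0,0,0]],[[0,-26,0],[0,0,0]],[[0,0,0],[0,0,-0.15]],[[0,0,0],[0,0,-0.15]]], gripper=0.6)

```text
time_s: 63.8
position: [0.4449, -0.2437, 0.1992]
tcp_rot: [[-0.306, 0.952, -0.002], [0.952, 0.306, 0.002], [0.003, -0.001, -1.0]]
force: [0.4, -0.2, -0.9]
opening: 0.584
grasp_force: 0.0
```

Emit:
drive_tool(motion=[[[0,0,0],[0,0,-0.15]],[[0,0,0],[0,0,-0.15]],[[0,0,0],[0,0,-0.15]],[[0,0,0],[0,0,-0.15]],[[0,0,0],[0,0,-0.15]]])

```text
time_s: 64.3
position: [0.4455, -0.2437, 0.1985]
tcp_rot: [[-0.873, 0.487, -0.003], [0.487, 0.873, 0.003], [0.004, 0.001, -1.0]]
force: [-1.1, 0.2, -0.2]
opening: 0.601
grasp_force: 0.0
```

Emit:
drive_tool(motion=[[[0,0,0],[0,0,-0.15]],[[0,0,0],[0,0,-0.15]],[[0,0,0],[0,0,-0.15]],[[0,0,0],[0,0,0]],[[0,0,0],[0,0,0]]])

```text
time_s: 64.8
position: [0.446, -0.2446, 0.199]
tcp_rot: [[-0.998, 0.069, -0.002], [0.069, 0.998, 0.002], [0.002, 0.002, -1.0]]
force: [-0.7, 0.0, 0.2]
opening: 0.603
grasp_force: 0.0
```

Run:
```python
from h import *
y=np.radians(-4.1);plan([.4461,-.0905,.12],[-np.cos(y),-np.sin(y)],0,0)
C,im,s=snap('wrist','w23');C2,im2,_=snap('top','t23');carrtop(im2,(300,185,405,300))
print([px(C,p).round(1).tolist() for p in([.4461,-.0905,.05],[.4182,-.0885,.05],[.474,-.0925,.05],[.414,-.162,.03],[.404,-.0146,.03])])
```

```text
t 64.8 pos [ 0.446  -0.2446  0.199 ] target p [ 0.4461 -0.0905  0.12  ] shift(tool now) mm [ 10.4 153.6  79.3] rotvec [ 0.002 -0.002  0.002]
th 185.0 bench 154.0 carr 232.0 [44, 30, 53, 74, 1577] cent [365.9 262.9] [array([372.9, 251.5]), array([52.2, 70. ]), np.float64(4.9)]
[[405.7, 182.4], [408.3, 158.7], [403.1, 205.1], [341.8, 158.1], [462.5, 141.3]]
```

Run:
```python
from h import *
s=read_state();C=cam('wrist',s);g=cv2.imread('pics/w23.png',0)
for r in(150,158,166,174,182,190,198,206):print(r,g[r,380:436:2].tolist())
```

```text
150 [110, 103, 99, 98, 97, 96, 95, 95, 95, 94, 96, 97, 97, 95, 95, 98, 97, 98, 65, 69, 71, 99, 96, 96, 97, 97, 98, 100]
158 [237, 236, 236, 240, 107, 62, 61, 61, 61, 61, 61, 128, 205, 220, 241, 236, 235, 235, 230, 232, 233, 233, 231, 230, 232, 228, 227, 228]
166 [237, 235, 237, 240, 122, 63, 64, 64, 61, 59, 67, 62, 70, 87, 76, 68, 168, 233, 230, 230, 232, 230, 229, 227, 228, 226, 225, 226]
174 [235, 236, 238, 129, 134, 135, 136, 133, 242, 238, 71, 64, 81, 81, 71, 70, 240, 228, 230, 231, 230, 229, 226, 229, 227, 225, 230, 173]
182 [235, 236, 240, 127, 135, 136, 134, 185, 236, 219, 60, 72, 86, 76, 67, 173, 231, 228, 228, 229, 229, 229, 227, 228, 225, 226, 222, 165]
190 [235, 237, 131, 110, 63, 63, 64, 60, 162, 66, 64, 83, 79, 71, 106, 236, 228, 229, 230, 228, 230, 224, 228, 226, 224, 229, 164, 167]
198 [234, 238, 64, 76, 61, 62, 61, 62, 63, 62, 72, 83, 74, 61, 213, 230, 228, 229, 228, 230, 226, 227, 226, 224, 228, 188, 166, 165]
206 [232, 235, 233, 233, 233, 235, 232, 229, 228, 233, 210, 212, 208, 234, 230, 227, 228, 228, 229, 229, 223, 226, 225, 223, 219, 165, 164, 163]
```

Emit:
drive_tool(motion=[[[2,38,10],[0,0,0]],[[3,39,10],[0,0,0]],[[3,39,10],[0,0,0]],[[2.5,37,10],[0,0,0]],[[0,0,0],[0,0,0]]])

```text
time_s: 65.4
position: [0.4435, -0.0879, 0.1583]
tcp_rot: [[-0.998, 0.064, -0.006], [0.064, 0.998, 0.004], [0.006, 0.004, -1.0]]
force: [-0.3, -0.3, -0.4]
opening: 0.599
grasp_force: 0.0
```

Emit:
drive_tool(motion=[[[0,0,40],[0,0,0]],[[0,0,40],[0,0,0]],[[0,0,40],[0,0,0]],[[0,0,0],[0,0,0]],[[0,0,0],[0,0,0]]])

```text
time_s: 65.9
position: [0.4465, -0.0933, 0.0396]
tcp_rot: [[-0.998, 0.068, -0.001], [0.068, 0.998, 0.001], [0.001, 0.0, -1.0]]
force: [0.0, -0.6, 1.0]
opening: 0.599
grasp_force: 0.0
```

Run:
```python
from h import *
y=np.radians(-4.1);plan([.4461,-.0905,-.012],[-np.cos(y),-np.sin(y)],0,0)
```

```text
t 65.9 pos [ 0.4465 -0.0933  0.0396] target p [ 0.4461 -0.0905 -0.012 ] shift(tool now) mm [ 0.5  2.8 51.6] rotvec [ 0.    -0.001  0.003]
```

Emit:
drive_tool(motion=[[[0,2.5,25],[0,0,0]],[[0,0,18],[0,0,0]],[[0,0,8],[0,0,0]],[[0,0,0],[0,0,0]],[[0,0,0],[0,0,0]]])

```text
time_s: 66.4
position: [0.4479, -0.0911, -0.0099]
tcp_rot: [[-0.998, 0.068, 0.003], [0.068, 0.998, -0.001], [-0.003, -0.001, -1.0]]
force: [-0.2, 0.2, 0.4]
opening: 0.6
grasp_force: 0.0
```

Emit:
drive_tool(motion=[[[0,0,0],[0,0,0]],[[0,0,0],[0,0,0]],[[0,0,0],[0,0,0]],[[0,0,0],[0,0,0]],[[0,0,0],[0,0,0]]], gripper=0.0)

```text
time_s: 66.9
position: [0.4467, -0.0904, -0.0113]
tcp_rot: [[-0.998, 0.067, 0.0], [0.067, 0.998, -0.0], [-0.0, -0.0, -1.0]]
force: [-0.4, -0.2, -0.3]
opening: 0.23
grasp_force: 0.0
```

Emit:
drive_tool(motion=[[[0,0,0],[0,0,0]],[[0,0,0],[0,0,0]],[[0,0,0],[0,0,0]]])

```text
time_s: 67.2
position: [0.4467, -0.0904, -0.0114]
tcp_rot: [[-0.998, 0.068, -0.0], [0.068, 0.998, 0.0], [0.0, 0.0, -1.0]]
force: [-0.5, 0.4, 0.6]
opening: 0.131
grasp_force: 29.9
```

Run:
```python
from h import *
st()
O=np.array([.658,-.0803]);a=.068;X=np.array([np.cos(a),-np.sin(a)]);R=read_state()['tcp_rot'];print('yaw',np.degrees(np.arctan2(-R[1,0],-R[0,0])))
for x in(-.215,-.178,-.1,0):
    print(x);delta(np.r_[O+X*(x),-.012])
```

```text
67.2 J [ -25.5   38.8  114.6    0.    26.6 -111.7] op 0.131 gf 29.9 G [ 0.4467 -0.0904  0.0266] R [[-0.998, 0.068, -0.0], [0.068, 0.998, 0.0], [0.0, 0.0, -1.0]]
yaw -3.8920219654320656
-0.215
t 67.2 tool shift mm [ 4.9 24.5  0.6] rot [[-0.998, 0.068, -0.0], [0.068, 0.998, 0.0], [0.0, 0.0, -1.0]]
-0.178
t 67.2 tool shift mm [-32.1  24.4   0.6] rot [[-0.998, 0.068, -0.0], [0.068, 0.998, 0.0], [0.0, 0.0, -1.0]]
-0.1
t 67.2 tool shift mm [-110.1   24.4    0.6] rot [[-0.998, 0.068, -0.0], [0.068, 0.998, 0.0], [0.0, 0.0, -1.0]]
0
t 67.2 tool shift mm [-210.1   24.4    0.6] rot [[-0.998, 0.068, -0.0], [0.068, 0.998, 0.0], [0.0, 0.0, -1.0]]
```

Emit:
drive_tool(motion=[[[0,6,0],[0,0,0]],[[0,8,0],[0,0,0]],[[0,7,0],[0,0,0]],[[0,3.4,0],[0,0,0]],[[0,0,0],[0,0,0]]])

```text
time_s: 67.7
position: [0.448, -0.0649, -0.0114]
tcp_rot: [[-0.998, 0.066, -0.001], [0.066, 0.998, 0.001], [0.001, 0.001, -1.0]]
force: [0.0, 2.0, 0.3]
opening: 0.132
grasp_force: 29.9
```

Emit:
drive_tool(motion=[[[-8,0,0],[0,0,0]],[[-14,0,0],[0,0,0]],[[-14,0,0],[0,0,0]],[[-14,0,0],[0,0,0]],[[-8,0,0],[0,0,0]]])

```text
time_s: 68.2
position: [0.5061, -0.0697, -0.0114]
tcp_rot: [[-0.998, 0.067, -0.002], [0.067, 0.998, 0.001], [0.002, 0.0, -1.0]]
force: [-3.5, -0.5, 3.0]
opening: 0.13
grasp_force: 29.9
```

Run:
```python
from h import *
st();O=np.array([.658,-.0803]);a=.068;X=np.array([np.cos(a),-np.sin(a)]);delta(np.r_[O+X*.032,-.0114])
C,im,s=snap('top','t24');g=cv2.cvtColor(im,cv2.COLOR_RGB2GRAY)
# rails at lips z .016 and carrier nose edges
for d in(.005,.015,.035,.06):
    P=[np.r_[O+X*d+np.array([np.sin(a),np.cos(a)])*y,.016] for y in(.065,-.065)];q=[px(C,p) for p in P];r=int(round((q[0][1]+q[1][1])/2))
    print(d,r,q[0][0].round(),q[1][0].round(),g[r,int(q[0][0])-12:int(q[1][0])+14].tolist())
h=cv2.cvtColor(im,cv2.COLOR_RGB2HSV)
for nm,lo,hi in(('green',(60,90,30),(90,255,255)),('yel',(18,110,60),(35,255,255))):
    m=cv2.inRange(h,lo,hi);m[:150]=0;m[300:]=0;m[:,:320]=0;m[:,400:]=0;v,u=np.nonzero(m);print(nm,len(u),u.mean(),v.mean())
```

```text
68.2 J [ -20.4   40.5  106.5   -0.    33.1 -106.5] op 0.13 gf 29.9 G [ 0.5062 -0.0697  0.0266] R [[-0.998, 0.067, -0.002], [0.067, 0.998, 0.001], [0.002, 0.0, -1.0]]
t 68.2 tool shift mm [-184.3   -0.5   -0.3] rot [[-0.998, 0.067, -0.002], [0.067, 0.998, 0.001], [0.002, 0.0, -1.0]]
0.005 189 336.0 386.0 [178, 179, 179, 178, 165, 125, 71, 48, 42, 46, 66, 106, 138, 166, 177, 178, 178, 177, 178, 177, 176, 176, 177, 175, 173, 175, 174, 173, 173, 172, 174, 174, 172, 172, 171, 172, 172, 174, 172, 173, 172, 173, 172, 172, 174, 172, 173, 173, 173, 174, 172, 171, 170, 169, 151, 105, 63, 48, 41, 42, 80, 162, 218, 203, 138, 92, 86, 83, 75, 65, 75, 80, 82, 79, 85]
0.015 186 337.0 386.0 [178, 178, 178, 177, 171, 146, 98, 82, 88, 87, 92, 143, 207, 197, 179, 178, 178, 177, 177, 177, 176, 174, 175, 175, 172, 171, 172, 172, 172, 173, 173, 173, 174, 173, 173, 173, 172, 174, 171, 172, 172, 173, 172, 172, 171, 172, 171, 171, 171, 173, 170, 171, 170, 170, 171, 162, 130, 81, 56, 56, 64, 103, 170, 194, 182, 173, 168, 158, 119, 83, 78, 81, 81, 81, 96]
0.035 178 337.0 386.0 [180, 178, 180, 178, 179, 178, 188, 229, 242, 244, 243, 240, 230, 229, 238, 242, 238, 233, 233, 228, 201, 180, 177, 176, 176, 175, 173, 174, 173, 174, 174, 171, 171, 171, 173, 172, 172, 173, 173, 172, 170, 171, 171, 173, 170, 171, 170, 173, 173, 173, 172, 171, 172, 171, 162, 165, 224, 241, 242, 241, 238, 235, 231, 235, 235, 231, 228, 212, 177, 141, 122, 119, 116, 116, 116]
0.06 169 337.0 386.0 [179, 181, 178, 179, 174, 187, 230, 242, 243, 243, 241, 233, 205, 225, 237, 242, 243, 242, 237, 215, 188, 179, 179, 176, 176, 177, 173, 174, 176, 175, 176, 175, 174, 175, 176, 176, 175, 175, 177, 175, 176, 175, 177, 175, 175, 176, 174, 174, 176, 175, 175, 173, 174, 163, 164, 224, 239, 241, 240, 237, 236, 236, 239, 240, 238, 236, 231, 204, 177, 172, 174, 173, 175, 175, 175]
green 38 381.7894736842105 188.39473684210526
yel 26 354.5769230769231 198.76923076923077
```

Run:
```python
from h import *
C=cam('top');g=cv2.imread('pics/t24.png',0).astype(float);a=.068;Y=np.array([np.sin(a),np.cos(a)])
def cr(v,c0,c1,th):
    x=g[v];return [i+(th-x[i])/(x[i+1]-x[i]) for i in range(c0,c1) if (x[i]-th)*(x[i+1]-th)<0]
print('lips')
for v in(176,172,168,164,160,156):
    c=cr(v,325,398,208);L=[w(C,u,v,.016)[:2]@Y for u in c];print(v,np.round(c,1).tolist(),np.round(L,4).tolist())
print('base')
for v in(250,246,242,238,234,230,226,222,218):
    c=cr(v,325,398,205);L=[w(C,u,v,.008)[:2]@Y for u in c];print(v,np.round(c,1).tolist(),np.round(L,4).tolist())
```

```text
lips
176 [330.6, 343.7, 379.7, 383.8, 386.8, 387.3] [0.0463, 0.0116, -0.0837, -0.0944, -0.1024, -0.1038]
172 [330.9, 332.8, 334.4, 336.5, 340.6, 343.8, 379.8, 391.8] [0.046, 0.0412, 0.0368, 0.0313, 0.0205, 0.0119, -0.0834, -0.1154]
168 [330.4, 336.9, 337.1, 344.3, 379.7, 391.8] [0.0481, 0.0307, 0.0301, 0.011, -0.083, -0.1151]
164 [330.5, 336.9, 337.2, 344.4, 379.4, 391.5] [0.0483, 0.0313, 0.0305, 0.0112, -0.0818, -0.114]
160 [331.0, 380.3, 391.6] [0.0475, -0.0838, -0.1139]
156 [331.7, 344.7, 380.5, 391.6] [0.0461, 0.0115, -0.084, -0.1136]
base
250 [] []
246 [] []
242 [] []
238 [] []
234 [] []
230 [] []
226 [] []
222 [] []
218 [] []
```

Run:
```python
from h import *
C=cam('top');a=.068;Y=np.array([np.sin(a),np.cos(a)])
for n in('t20','t14'):
    g=cv2.imread(f'pics/{n}.png',0).astype(float)
    for v in((266,260,256,252) if n=='t20' else (262,256,250,246,242)):
        x=g[v];c=[i+(205-x[i])/(x[i+1]-x[i]) for i in range(325,398) if (x[i]-205)*(x[i+1]-205)<0];L=[w(C,u,v,.008)[:2]@Y for u in(c[0],c[-1])];print(n,v,np.round(L,4),np.mean(L).round(4))
print('TCP y then',np.array([.4467,-.0904])@Y,'t14: ',np.array([.4697,-.0677])@Y)
```

```text
t20 266 [-0.0079 -0.116 ] -0.062
t20 260 [-0.0076 -0.1153] -0.0615
t20 256 [-0.007  -0.1161] -0.0616
t20 252 [-0.0085 -0.1164] -0.0624
t14 262 [ 0.0168 -0.0924] -0.0378
t14 256 [ 0.0167 -0.0923] -0.0378
t14 250 [ 0.0177 -0.0917] -0.037
t14 246 [ 0.0167 -0.0922] -0.0378
t14 242 [ 0.0157 -0.093 ] -0.0387
TCP y then -0.05983887977483204 t14:  -0.03562854699875747
```

Emit:
drive_tool(motion=[[[-4,0.7,0],[0,0,0]],[[-6,0,0],[0,0,0]],[[-6,0,0],[0,0,0]],[[-6,0,0],[0,0,0]],[[-6,0,0],[0,0,0]]])

```text
time_s: 68.75
position: [0.5333, -0.0708, -0.0114]
tcp_rot: [[-0.998, 0.067, -0.002], [0.067, 0.998, 0.001], [0.002, 0.001, -1.0]]
force: [-4.7, 0.1, 4.4]
opening: 0.128
grasp_force: 29.9
```

Emit:
drive_tool(motion=[[[-6,0,0],[0,0,0]],[[-6,0,0],[0,0,0]],[[-6,0,0],[0,0,0]],[[-4,0,0],[0,0,0]],[[0,0,0],[0,0,0]]])

```text
time_s: 69.25
position: [0.5583, -0.0731, -0.0113]
tcp_rot: [[-0.998, 0.068, 0.003], [0.068, 0.998, -0.001], [-0.003, -0.001, -1.0]]
force: [-1.1, 0.9, -0.3]
opening: 0.132
grasp_force: 29.9
```

Emit:
drive_tool(motion=[[[-6,0,0],[0,0,0]],[[-10,0,0],[0,0,0]],[[-10,0,0],[0,0,0]],[[-10,0,0],[0,0,0]],[[-8,0,0],[0,0,0]]])

```text
time_s: 69.75
position: [0.6012, -0.0758, -0.0113]
tcp_rot: [[-0.998, 0.067, 0.001], [0.067, 0.998, -0.0], [-0.001, -0.0, -1.0]]
force: [-4.1, 0.4, 4.0]
opening: 0.136
grasp_force: 29.9
```

Emit:
drive_tool(motion=[[[-10,0,0],[0,0,0]],[[-10,0,0],[0,0,0]],[[-10,0,0],[0,0,0]],[[-10,0,0],[0,0,0]],[[-8,0,0],[0,0,0]]])

```text
time_s: 70.25
position: [0.6492, -0.079, -0.0113]
tcp_rot: [[-0.998, 0.067, 0.001], [0.067, 0.998, -0.0], [-0.001, -0.0, -1.0]]
force: [-3.9, -0.3, 3.1]
opening: 0.133
grasp_force: 29.9
```

Emit:
drive_tool(motion=[[[-8,0,0],[0,0,0]],[[-8,0,0],[0,0,0]],[[-6,0,0],[0,0,0]],[[0,0,0],[0,0,0]],[[0,0,0],[0,0,0]]])

```text
time_s: 70.75
position: [0.6723, -0.0807, -0.0113]
tcp_rot: [[-0.998, 0.068, 0.005], [0.068, 0.998, -0.001], [-0.005, -0.001, -1.0]]
force: [1.5, 0.2, -1.3]
opening: 0.134
grasp_force: 29.9
```

Emit:
drive_tool(motion=[[[-4,0,0],[0,0,0]],[[-4,0,0],[0,0,0]],[[-4,0,0],[0,0,0]],[[-2,0,0],[0,0,0]],[[0,0,0],[0,0,0]]])

```text
time_s: 71.25
position: [0.6844, -0.0813, -0.0113]
tcp_rot: [[-0.998, 0.067, 0.001], [0.067, 0.998, -0.0], [-0.001, -0.0, -1.0]]
force: [-3.6, 0.1, 3.2]
opening: 0.135
grasp_force: 29.9
```

Emit:
drive_tool(motion=[[[-2,0,0],[0,0,0]],[[-2,0,0],[0,0,0]],[[0,0,0],[0,0,0]]])

```text
time_s: 71.55
position: [0.6883, -0.0816, -0.0113]
tcp_rot: [[-0.998, 0.067, 0.001], [0.067, 0.998, -0.0], [-0.001, 0.0, -1.0]]
force: [-2.7, -0.1, 3.4]
opening: 0.136
grasp_force: 29.9
```

Emit:
drive_tool(motion=[[[-2,0,0],[0,0,0]],[[0,0,0],[0,0,0]]])

```text
time_s: 71.75
position: [0.6897, -0.0816, -0.0113]
tcp_rot: [[-0.998, 0.067, -0.001], [0.067, 0.998, 0.0], [0.001, 0.0, -1.0]]
force: [-4.5, 0.1, 3.8]
opening: 0.136
grasp_force: 29.9
```

Emit:
drive_tool(motion=[[[-2,0,0],[0,0,0]],[[0,0,0],[0,0,0]]])

```text
time_s: 71.95
position: [0.6895, -0.0816, -0.0113]
tcp_rot: [[-0.998, 0.067, -0.005], [0.067, 0.998, 0.001], [0.005, 0.0, -1.0]]
force: [-9.5, -0.5, 7.8]
opening: 0.131
grasp_force: 29.9
```

Emit:
drive_tool(motion=[[[-2,0,0],[0,0,0]],[[-2,0,0],[0,0,0]],[[0,0,0],[0,0,0]]])

```text
time_s: 72.25
position: [0.6894, -0.0814, -0.0114]
tcp_rot: [[-0.998, 0.066, -0.014], [0.066, 0.998, 0.002], [0.014, 0.001, -1.0]]
force: [-15.4, -0.2, 13.0]
opening: 0.13
grasp_force: 30.0
```

Emit:
drive_tool(motion=[[[0,0,0],[0,0,0]],[[0,0,0],[0,0,0]],[[0,0,0],[0,0,0]]], gripper=0.45)

```text
time_s: 72.55
position: [0.6977, -0.0824, -0.0113]
tcp_rot: [[-0.998, 0.067, 0.003], [0.067, 0.998, -0.001], [-0.004, -0.0, -1.0]]
force: [0.7, -0.1, -0.0]
opening: 0.325
grasp_force: 0.0
```

Emit:
drive_tool(motion=[[[3,0,0],[0,0,0]],[[0,0,-25],[0,0,0]],[[0,0,-45],[0,0,0]],[[10,0,-45],[0,0,0]],[[40,0,-20],[0,0,0]]])

```text
time_s: 73.05
position: [0.65, -0.0804, 0.1287]
tcp_rot: [[-0.998, 0.067, 0.015], [0.067, 0.998, -0.004], [-0.015, -0.003, -1.0]]
force: [0.2, -1.1, 0.9]
opening: 0.448
grasp_force: 0.0
```

Emit:
drive_tool(motion=[[[45,0,0],[0,0,0]],[[45,0,0],[0,0,0]],[[45,0,0],[0,0,0]],[[0,0,0],[0,0,0]]], gripper=0.0)

```text
time_s: 73.45
position: [0.4985, -0.0663, 0.1224]
tcp_rot: [[-0.998, 0.068, -0.012], [0.068, 0.998, 0.004], [0.012, 0.003, -1.0]]
force: [0.5, 0.5, -0.6]
opening: 0.175
grasp_force: 0.0
```

Run:
```python
from h import *
st()
C,im,s=snap('top','t25');g=cv2.cvtColor(im,cv2.COLOR_RGB2GRAY);h=cv2.cvtColor(im,cv2.COLOR_RGB2HSV)
for nm,lo,hi in(('green',(60,90,30),(90,255,255)),('yel',(18,110,60),(35,255,255))):
    m=cv2.inRange(h,lo,hi);m[:100]=0;m[300:]=0;m[:,:320]=0;m[:,400:]=0;v,u=np.nonzero(m);print(nm,len(u),u.mean(),v.mean())
print('end plate exp rows',px(C,[.652,-.08,.03]),'pivot/knob',px(C,[.6375,-.178,.027]),px(C,[.598,-.1753,.05]))
for u in(352,362,372):print(u,[int(x) for x in g[175:210,u]])
C,im,s=snap('scene','s25')
def tb(x,y,z):
    a=.068;R=np.array([[np.cos(a),np.sin(a)],[-np.sin(a),np.cos(a)]]);p=np.array([.658,-.0803])+R@[.09+x,y];return np.r_[p,z]
for n,x,y,z in(('drv handle top',.066,.025,.09),('drv tip',.066,.025,.157),('mk top',.066,-.025,.141),('tw top',.022,-.025,.132)):print(n,px(C,tb(x,y,z)).round(1))
g=cv2.cvtColor(im,cv2.COLOR_RGB2GRAY)
for r in range(130,164,2):print(r,g[r,268:306].tolist())
```

```text
73.45 J [ -20.3   26.6  102.6   -0.    51.6 -106.4] op 0.175 gf 0.0 G [ 0.499  -0.0665  0.1604] R [[-0.998, 0.068, -0.012], [0.068, 0.998, 0.004], [0.012, 0.003, -1.0]]
green 34 383.61764705882354 115.55882352941177
yel 32 357.34375 161.4375
end plate exp rows [361.79489946 192.429252  ] pivot/knob [399.29272393 198.07744951] [401.24073008 211.62306204]
352 [244, 243, 244, 244, 244, 244, 244, 244, 244, 243, 243, 244, 244, 244, 240, 231, 216, 139, 84, 107, 159, 173, 175, 174, 175, 174, 177, 176, 176, 174, 174, 176, 174, 175, 172]
362 [49, 71, 76, 77, 72, 56, 52, 57, 57, 55, 52, 43, 21, 11, 21, 110, 198, 173, 107, 83, 109, 159, 171, 174, 173, 172, 172, 173, 173, 175, 175, 174, 173, 172, 173]
372 [243, 243, 243, 243, 243, 243, 243, 243, 243, 243, 243, 244, 243, 243, 244, 240, 234, 228, 154, 83, 66, 101, 155, 168, 170, 170, 171, 170, 172, 168, 163, 154, 139, 111, 83]
drv handle top [248.3 161.3]
drv tip [247.3 144.8]
mk top [254.8 144. ]
tw top [264.8 148.4]
130 [46, 58, 62, 44, 45, 43, 47, 40, 48, 45, 43, 59, 84, 95, 91, 74, 72, 73, 104, 139, 150, 142, 107, 77, 61, 57, 74, 112, 130, 109
[... 2268 characters left out ...]
 120, 118, 118, 118, 119, 115, 118, 113, 115, 110, 110, 108, 110, 107, 108, 108, 112, 111, 113, 116, 117, 117, 118]
158 [124, 121, 122, 120, 124, 123, 124, 121, 122, 121, 120, 119, 124, 121, 121, 118, 122, 122, 121, 118, 125, 120, 119, 124, 120, 119, 115, 116, 111, 113, 109, 113, 111, 111, 108, 108, 111, 113]
160 [123, 125, 121, 125, 123, 123, 122, 127, 120, 123, 121, 126, 124, 124, 123, 120, 118, 124, 121, 117, 122, 120, 122, 124, 124, 120, 119, 123, 120, 122, 120, 120, 119, 118, 119, 116, 119, 112]
162 [134, 128, 126, 127, 125, 126, 125, 125, 125, 127, 125, 122, 127, 121, 123, 126, 124, 128, 122, 123, 125, 121, 123, 127, 123, 124, 125, 121, 124, 121, 121, 124, 120, 123, 121, 121, 122, 119]
```

Emit:
drive_tool(motion=[[[-25,-34,10],[0,0,0]],[[-25,-34,10],[0,0,0]],[[-25,-34,10],[0,0,0]],[[-25,-34,10],[0,0,0]],[[0,0,0],[0,0,0]]], gripper=0.0)

```text
time_s: 74.05
position: [0.6046, -0.2186, 0.0826]
tcp_rot: [[-0.997, 0.071, 0.007], [0.071, 0.997, -0.005], [-0.007, -0.005, -1.0]]
force: [0.3, 0.1, 0.8]
opening: 0.003
grasp_force: 0.0
```

Run:
```python
from h import *
delta([.590,-.208,-.001])
```

```text
t 74.05 tool shift mm [15.9  9.9 83.4] rot [[-0.997, 0.071, 0.007], [0.071, 0.997, -0.005], [-0.007, -0.005, -1.0]]
```

Emit:
drive_tool(motion=[[[12,7,20],[0,0,0]],[[0,0,30],[0,0,0]],[[0,0,30],[0,0,0]],[[0,0,0],[0,0,0]],[[0,0,0],[0,0,0]]])

```text
time_s: 74.55
position: [0.5883, -0.204, 0.0035]
tcp_rot: [[-0.998, 0.067, 0.0], [0.067, 0.998, -0.0], [-0.0, 0.0, -1.0]]
force: [0.8, -0.1, 0.7]
opening: 0.008
grasp_force: 0.0
```

Run:
```python
from h import *
delta([.594,-.178,-.001]);s=read_state();print(s['position'],s['force'])
```

```text
t 74.55 tool shift mm [-4.  26.3  4.5] rot [[-0.998, 0.067, 0.0], [0.067, 0.998, -0.0], [-0.0, 0.0, -1.0]]
[ 0.58826706 -0.20397582  0.00353465] [ 0.78497831 -0.07756365  0.70304031]
```

Emit:
drive_tool(motion=[[[-1,7,4],[0,0,0]],[[-1,7,0],[0,0,0]],[[-1,6,0],[0,0,0]],[[-1,6,0],[0,0,0]],[[0,0,0],[0,0,0]]])

```text
time_s: 75.05
position: [0.5938, -0.1773, 0.0003]
tcp_rot: [[-0.998, 0.066, 0.001], [0.066, 0.998, 0.0], [-0.001, 0.0, -1.0]]
force: [0.1, 0.2, 0.2]
opening: 0.005
grasp_force: 0.0
```

Emit:
drive_tool(motion=[[[-3,7,0],[0,0,0]],[[-4,6,0],[0,0,0]],[[-5,6,0],[0,0,0]],[[-5,6,0],[0,0,0]],[[-5,4,0],[0,0,0]]])

```text
time_s: 75.55
position: [0.6194, -0.1529, -0.0002]
tcp_rot: [[-0.998, 0.066, 0.004], [0.066, 0.998, -0.005], [-0.004, -0.004, -1.0]]
force: [0.5, -10.5, -4.3]
opening: 0.0
grasp_force: 5.4
```

Emit:
drive_tool(motion=[[[-4,4,0],[0,0,0]],[[-4,4,0],[0,0,0]],[[-3,2,0],[0,0,0]],[[0,0,0],[0,0,0]],[[0,0,0],[0,0,0]]])

```text
time_s: 76.05
position: [0.6289, -0.1518, -0.0002]
tcp_rot: [[-0.998, 0.064, 0.0], [0.064, 0.998, -0.014], [-0.001, -0.014, -1.0]]
force: [-6.3, -26.5, -3.2]
opening: 0.001
grasp_force: 13.1
```

Run:
```python
from h import *
delta([.626,-.138,-.001]);s=read_state();print(s['position'],s['force'])
```

```text
t 76.05 tool shift mm [ 3.8 13.6  0.6] rot [[-0.998, 0.064, 0.0], [0.064, 0.998, -0.014], [-0.001, -0.014, -1.0]]
[ 6.28924062e-01 -1.51834377e-01 -2.47058138e-04] [ -6.34665818 -26.48510428  -3.2401992 ]
```

Emit:
drive_tool(motion=[[[0,-12,0],[0,0,0]],[[0,-13,0],[0,0,0]],[[14,0,0],[0,0,0]],[[13,0,0],[0,0,0]],[[0,0,0],[0,0,0]]])

```text
time_s: 76.55
position: [0.5983, -0.1634, -0.0008]
tcp_rot: [[-0.998, 0.068, -0.003], [0.068, 0.998, 0.002], [0.003, 0.002, -1.0]]
force: [0.3, -0.1, 0.1]
opening: 0.008
grasp_force: 0.0
```

Run:
```python
from h import *
delta([.600,-.138,-.001]);s=read_state();print(s['position'],s['force'])
C,im,s=snap('top','t26');print('knob px',{a:px(C,[.6375-.04*np.sin(a-.068),-.178+.04*np.cos(a-.068),.05]).round(1).tolist() for a in(0,.1,.2,.4,.8,1.57)})
g=cv2.cvtColor(im,cv2.COLOR_RGB2GRAY)
for r in range(188,216,2):print(r,g[r,376:408].tolist())
```

```text
t 76.55 tool shift mm [ 0.  25.4  0.3] rot [[-0.998, 0.068, -0.003], [0.068, 0.998, 0.002], [0.003, 0.002, -1.0]]
[ 0.59829087 -0.16339268 -0.00075209] [ 0.34875317 -0.10074353  0.07655945]
knob px {0: [386.0, 195.4], 0.1: [386.0, 196.9], 0.2: [386.2, 198.4], 0.4: [387.1, 201.4], 0.8: [390.4, 206.7], 1.57: [401.2, 211.8]}
188 [68, 65, 66, 62, 63, 62, 61, 59, 62, 76, 108, 133, 125, 118, 111, 106, 86, 69, 77, 81, 83, 84, 94, 112, 92, 53, 31, 37, 41, 41, 34, 32]
190 [71, 70, 69, 68, 66, 68, 66, 68, 64, 62, 62, 60, 58, 56, 55, 57, 59, 53, 57, 59, 61, 63, 60, 57, 44, 35, 31, 33, 34, 30, 30, 31]
192 [75, 75, 71, 71, 73, 72, 70, 68, 68, 67, 65, 65, 66, 64, 64, 62, 58, 56, 55, 53, 51, 48, 38, 30, 28, 28, 31, 30, 31, 30, 31, 30]
194 [79, 77, 76, 75, 77, 74, 73, 74, 72, 72, 70, 67, 68, 68, 67, 67, 64, 64, 63, 62, 60, 57, 55, 53, 47, 44, 38, 36, 33, 31, 30, 28]
196 [84, 81, 78, 77, 79, 77, 77, 75, 74, 73, 74, 73, 72, 72, 70, 68, 70, 68, 67, 68, 66, 65, 65, 63, 60, 59, 56, 54, 51, 49, 43, 38]
198 [82, 82, 82, 81, 82, 80, 78, 81, 79, 78, 78, 77, 75, 76, 74, 75, 73, 72, 70, 72, 71, 70, 68, 68, 65,
[... 393 characters left out ...]
8, 78, 76, 75, 73, 74, 73, 73, 72]
206 [88, 88, 88, 88, 87, 88, 87, 86, 85, 85, 84, 84, 86, 84, 85, 81, 82, 83, 81, 82, 83, 82, 84, 83, 82, 80, 77, 76, 78, 75, 75, 73]
208 [91, 92, 92, 89, 89, 89, 88, 86, 87, 88, 86, 87, 87, 86, 84, 85, 82, 83, 84, 84, 82, 84, 82, 82, 81, 82, 81, 81, 81, 80, 80, 78]
210 [95, 93, 93, 92, 92, 92, 91, 90, 89, 89, 90, 89, 86, 86, 88, 86, 86, 85, 86, 85, 85, 84, 84, 84, 85, 84, 84, 84, 82, 82, 81, 82]
212 [97, 98, 97, 95, 95, 95, 94, 92, 92, 91, 91, 90, 91, 89, 89, 89, 87, 88, 87, 86, 86, 87, 85, 87, 85, 83, 84, 85, 84, 85, 84, 82]
214 [98, 99, 100, 98, 99, 95, 95, 95, 92, 94, 92, 93, 92, 92, 91, 90, 91, 91, 89, 89, 88, 89, 86, 88, 86, 88, 86, 88, 85, 85, 87, 86]
```

Occluded; now push from behind the knob.

Emit:
drive_tool(motion=[[[0,9,0],[0,0,0]],[[0,9,0],[0,0,0]],[[0,7,0],[0,0,0]],[[0,0,0],[0,0,0]]])

```text
time_s: 77.0
position: [0.6019, -0.138, -0.0004]
tcp_rot: [[-0.998, 0.065, -0.0], [0.065, 0.998, 0.0], [0.0, 0.0, -1.0]]
force: [-0.4, 0.1, -0.5]
opening: 0.004
grasp_force: 0.0
```

Emit:
drive_tool(motion=[[[-6,0,0],[0,0,0]],[[-6,0,0],[0,0,0]],[[-5,0,0],[0,0,0]],[[-4,0,0],[0,0,0]],[[0,0,0],[0,0,0]]])

```text
time_s: 77.5
position: [0.6225, -0.1415, -0.0005]
tcp_rot: [[-0.998, 0.067, -0.001], [0.067, 0.998, 0.0], [0.001, 0.0, -1.0]]
force: [-0.6, -0.7, 0.3]
opening: -0.0
grasp_force: 0.5
```

Emit:
drive_tool(motion=[[[-3,0,0],[0,0,0]],[[-2,0,0],[0,0,0]],[[0,0,0],[0,0,0]]])

```text
time_s: 77.8
position: [0.6228, -0.1409, -0.0009]
tcp_rot: [[-0.998, 0.066, -0.01], [0.066, 0.998, 0.002], [0.01, 0.001, -1.0]]
force: [-8.7, -0.5, 3.9]
opening: 0.004
grasp_force: 4.0
```

Emit:
drive_tool(motion=[[[15,0,0],[0,0,0]],[[30,0,0],[0,0,0]],[[30,0,-40],[0,0,0]],[[40,0,-45],[0,0,0]],[[40,0,-45],[0,0,0]]])

```text
time_s: 78.3
position: [0.4858, -0.1321, 0.1153]
tcp_rot: [[-0.998, 0.068, 0.001], [0.068, 0.998, 0.0], [-0.001, 0.0, -1.0]]
force: [0.9, -0.5, 0.9]
opening: 0.009
grasp_force: 0.0
```

Emit:
drive_tool(motion=[[[0,-45,-45],[0,0,0]],[[0,-45,0],[0,0,0]],[[0,-45,0],[0,0,0]],[[0,-45,0],[0,0,0]],[[0,0,0],[0,0,0]]])

```text
time_s: 78.8
position: [0.4764, -0.3093, 0.1507]
tcp_rot: [[-0.997, 0.073, 0.005], [0.073, 0.997, -0.006], [-0.005, -0.006, -1.0]]
force: [0.3, 0.8, 0.8]
opening: 0.009
grasp_force: 0.0
```

Run:
```python
from h import *
st()
C,im,s=snap('top','t27');g=cv2.cvtColor(im,cv2.COLOR_RGB2GRAY);h=cv2.cvtColor(im,cv2.COLOR_RGB2HSV)
print('knob px',{a:px(C,[.6375-.04*np.sin(a-.068),-.178+.04*np.cos(a-.068),.05]).round(1).tolist() for a in(0,.1,.2)},'tip shut',px(C,[.641,-.126,.025]),'pivot',px(C,[.6375,-.178,.027]))
for r in range(186,206):print(r,g[r,372:408].tolist())
def tb(x,y,z):
    a=.068;R=np.array([[np.cos(a),np.sin(a)],[-np.sin(a),np.cos(a)]]);return np.r_[np.array([.658,-.0803])+R@[.09+x,y],z]
for n,x,y,z in(('drv handle',.066,.025,.085),('mk top',.066,-.025,.141),('mk mid',.066,-.025,.1),('nose',.09,0,.008),('nose corner',.07,.055,.008)):print(n,px(C,tb(x,y,z)).round(1))
for nm,lo,hi in(('green',(60,90,30),(90,255,255)),('yel',(18,110,60),(35,255,255))):
    m=cv2.inRange(h,lo,hi);m[:100]=0;m[300:]=0;m[:,:320]=0;m[:,398:]=0;k,l,q,ce=cv2.connectedComponentsWithStats(m);print(nm,[(q[i].tolist(),ce[i].round(1).tolist()) for i in range(1,k) if q[i,4]>3])
# bystanders: compare with top0
a=cv2.cvtColor(cv2.imread('pics/top0.png'),cv2.COLOR_BGR2GRAY)
for n,(x0,y0,x1,y1) in dict(pot=(266,138,292,168),jar=(288,158,306,178),loupe=(252,170,272,194)).items():
    r=cv2.matchTemplate(g[y0-15:y1+15,x0-15:x1+15],a[y0:y1,x0:x1],cv2.TM_CCOEFF_NORMED);_,mx,_,l=cv2.minMaxLoc(r);print(n,round(mx,3),l[0]-15,l[1]-15)
```

```text
78.8 J [-4.42e+01  2.82e+01  9.29e+01 -1.00e-01  5.85e+01 -1.30e+02] op 0.009 gf 0.0 G [ 0.4762 -0.3091  0.1887] R [[-0.997, 0.073, 0.005], [0.073, 0.997, -0.006], [-0.005, -0.006, -1.0]]
knob px {0: [386.0, 195.4], 0.1: [386.0, 196.9], 0.2: [386.2, 198.4]} tip shut [379.16413982 196.9262017 ] pivot [399.29272393 198.07744951]
186 [235, 235, 234, 235, 235, 235, 235, 235, 231, 217, 174, 121, 147, 211, 224, 203, 171, 158, 155, 144, 109, 75, 69, 72, 71, 73, 87, 127, 142, 119, 88, 73, 70, 77, 106, 148]
187 [235, 235, 235, 235, 235, 235, 235, 235, 232, 216, 175, 120, 129, 208, 226, 217, 180, 152, 142, 134, 102, 74, 72, 74, 75, 73, 93, 140, 151, 123, 89, 73, 71, 77, 108, 151]
188 [235, 235, 235, 235, 235, 235, 235, 235, 232, 216, 177, 132, 130, 198, 224, 211, 159, 113, 103, 95, 77, 61, 69, 72, 73, 73, 85, 116, 127, 101, 78, 70, 71, 74, 108, 150]
189 [235, 235, 234, 235, 234, 235, 235, 234, 231, 212, 175, 143, 121, 164, 207, 189, 125, 84, 79, 75, 67, 59, 66, 74, 75, 76, 76, 84, 88, 79, 71, 71, 70, 77, 110, 151]
190 [232, 232, 232, 231, 233, 235, 235, 235, 229, 204, 169, 148, 115, 136, 191, 
[... 2178 characters left out ...]
, 101, 108, 131, 140, 142, 141, 142, 135, 108, 66, 59, 66, 65, 60, 51, 48, 51, 54, 65, 62, 65, 67, 82, 122, 157]
204 [158, 157, 155, 156, 154, 154, 155, 156, 157, 152, 146, 143, 144, 152, 155, 155, 154, 155, 150, 134, 88, 65, 68, 68, 66, 63, 60, 60, 62, 68, 70, 69, 71, 83, 122, 157]
205 [155, 156, 155, 154, 153, 152, 153, 155, 156, 157, 155, 155, 155, 158, 157, 158, 156, 157, 155, 144, 105, 69, 57, 53, 57, 59, 60, 63, 65, 66, 63, 64, 69, 86, 126, 159]
drv handle [358.3 125.1]
mk top [382.9 118.4]
mk mid [379.2 124.3]
nose [362.9 127. ]
nose corner [342.4 132.8]
green [([381, 110, 6, 14, 35], [383.5, 115.8])]
yel [([355, 126, 5, 5, 21], [357.2, 128.0])]
pot 0.999 0 0
jar 1.0 0 0
loupe 1.0 0 0
```

Run:
```python
from h import *
C=cam('top');g=cv2.imread('pics/t27.png',0).astype(float)
P=[]
for u in list(range(389,395)):
    col=g[190:206,u];x=[];
    for i in range(15):
        if (col[i]-120)*(col[i+1]-120)<0:x.append(190+i+(120-col[i])/(col[i+1]-col[i]))
    x=[q for q in x if 194.5<q<203];P.append((u,*x));print(u,np.round(x,2))
up=np.array([[u,x[0]] for u,*x in P]);
W=np.array([w(C,u,v,.025)[:2] for u,v in up]);k=np.polyfit(W[:,1],W[:,0],1)[0];lo=np.array([w(C,p[0],p[-1],.025)[:2] for p in P]);k2=np.polyfit(lo[:,1],lo[:,0],1)[0];print('dx/dy up',k,'low',k2,'shut expects +0.068')
# tip center vs pivot
for u in(380,381,382):
    c=g[194:202,u]-90;c[c<0]=0;print(u,(np.arange(194,202)*c).sum()/c.sum())
# endplate outer edge slope as reference
for u in range(345,378,6):
    c=g[185:200,u];i=[j for j in range(14) if c[j]>=185>c[j+1]];print(u,[185+j+(185-c[j])/(c[j+1]-c[j]) for j in i], w(C,u,185+i[0]+(185-c[i[0]])/(c[i[0]+1]-c[i[0]]),.03)[:2].round(4))
```

```text
389 [195.91 202.51]
390 [195.58 200.08 202.63]
391 [195.67 200.17]
392 [195.98 200.19]
393 [196.16 200.28]
394 [196.23 200.38]
dx/dy up 0.10675209191452227 low -0.5083379258690538 shut expects +0.068
380 197.13147410358565
381 197.135838150289
382 197.09411764705882
345 [np.float64(190.35)] [ 0.6576 -0.0363]
351 [np.float64(191.14864864864865)] [ 0.6554 -0.0519]
357 [np.float64(187.4375), np.float64(191.24193548387098)] [ 0.6653 -0.0679]
363 [np.float64(191.0)] [ 0.6558 -0.0833]
369 [np.float64(192.3116883116883)] [ 0.6523 -0.0988]
375 [np.float64(192.43103448275863)] [ 0.652  -0.1144]
```

Run:
```python
from rig import *
print(hand_in())
```

```text
the job is handed in; nothing more can be done
None
```

I handed the job in. By my last camera measurements the carrier is home nose-first with the latch shut, and the jar, pot and loupe haven't moved. The short driver, marker and tweezers (the three tools on the bench) went into tubes; after docking I rechecked only the driver and marker, and no verdict came back.

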